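# Load the filter holders on the spectrometer alignment stands

## Task

Take the white reference plate off its post and lay it flat, knob up, in the orange case, set every filter holder there is, knob up and centred, on the post of the stand of its own colour with its red pointer over the stand's red line, and with all that done push the green start button fully down for the first scan. Then give every holder a quarter turn on its post so that its pointer lies over the stand's black line, and when all are turned push the button fully down again. Leave the holders there and the other things on the bench alone, and put right whatever gets knocked out of place along the way.

Things in the scene. Friction and masses are not known exactly. Their poses are not given: they have to be found in the camera images.
- holder_blue: Filter holder with a blue knob (may be absent): square aluminium plate 56 x 56 x 8 mm, on it a round blue knob 30 mm in diameter and 30 mm tall (top 38 mm above the underside), and a red pointer 8 mm wide, 6 mm thick, that sticks out of the middle of one side. 90 g nominal. Origin: centre of the underside; z up through the knob, the pointer points along -x.
- holder_blue_tip (a point): Tip of the red pointer of the blue holder, 44 mm from its centre line, 4 mm above its underside.
- stand_blue: Fixed stand, blue stripe on its +x end: aluminium foot 8 mm thick (x -77 to 53, y -35 to 35 mm, tongue to y = 75 mm) and a narrow square steel post 24 x 24 mm, flat top 40 mm above the bench. Origin: on the bench under the post centre. Two lines 5 mm wide painted on the foot run straight out from the post: red along -x (x -29 to -75 mm), black along +y (y 31 to 73 mm).
- holder_green: Filter holder with a green knob (may be absent): square aluminium plate 56 x 56 x 8 mm, on it a round green knob 30 mm in diameter and 30 mm tall (top 38 mm above the underside), and a red pointer 8 mm wide, 6 mm thick, that sticks out of the middle of one side. 90 g nominal. Origin: centre of the underside; z up through the knob, the pointer points along -x.
- holder_green_tip (a point): Tip of the red pointer of the green holder, 44 mm from its centre line, 4 mm above its underside.
- stand_green: Fixed stand, green stripe on its +x end: aluminium foot 8 mm thick (x -77 to 53, y -35 to 35 mm, tongue to y = 75 mm) and a narrow square steel post 24 x 24 mm, flat top 40 mm above the bench. Origin: on the bench under the post centre. Two lines 5 mm wide painted on the foot run straight out from the post: red along -x (x -29 to -75 mm), black along +y (y 31 to 73 mm).
- holder_yellow: Filter holder with a yellow knob (may be absent): square aluminium plate 56 x 56 x 8 mm, on it a round yellow knob 30 mm in diameter and 30 mm tall (top 38 mm above the underside), and a red pointer 8 mm wide, 6 mm thick, that sticks out of the middle of one side. 90 g nominal. Origin: centre of the underside; z up through the knob, the pointer points along -x.
- holder_yellow_tip (a point): Tip of the red pointer of the yellow holder, 44 mm from its centre line, 4 mm above its underside.
- stand_yellow: Fixed stand, yellow stripe on its +x end: aluminium foot 8 mm thick (x -77 to 53, y -35 to 35 mm, tongue to y = 75 mm) and a narrow square steel post 24 x 24 mm, flat top 40 mm above the bench. Origin: on the bench under the post centre. Two lines 5 mm wide painted on the foot run straight out from the post: red along -x (x -29 to -75 mm), black along +y (y 31 to 73 mm).
- reference: White reference plate: 56 x 56 x 8 mm with a round black knob 30 mm in diameter, 30 mm tall (top 38 mm above the underside), no pointer; 90 g nominal. Starts on the post of the blue stand. Origin: centre of the underside, z up through the knob.
- case: Orange open-topped case, loose, 500 g, 120 x 120 x 22 mm outside, walls and floor 5 mm. Origin: centre of the underside, z up.
- start (a joint): Round green start button: 0 m released, 0.006 m fully down; springs back, 5 N to press fully.
- start_top (a point): Centre of the top of the start button (radius 16 mm), facing up.
- jar: Bystander, leave alone: small amber jar 32 mm in diameter, 42 mm tall. Origin: centre of the underside.
- cuvette_box: Bystander, leave alone: clear box 28 x 45 x 30 mm. Origin: centre of the underside.
- wipes: Bystander, leave alone: green box 30 x 50 x 35 mm. Origin: centre of the underside.
- wash_bottle: Bystander, leave alone: white wash bottle 56 mm in diameter, 120 mm tall. Origin: centre of the underside.
- solvent: Bystander, leave alone: amber bottle 68 mm in diameter, 110 mm tall. Origin: centre of the underside.
- driver: Bystander, leave alone: screwdriver lying on the bench.
- tip_box: Bystander, leave alone: blue box 70 x 110 x 50 mm. Origin: centre of the underside.
Not all that is in view belongs to the job. What is shaped like the holder_green but brown is not meant. What is shaped like the holder_yellow but brown is not meant.

How it is judged (in metres and radians):
On the way, in this order (a step that is already met when the one before it is completed fails the run):
1. the reference lies in the case and every holder present sits on its own post, pointer over the red line (horizontal distance between reference and case below 0.04 m and z of reference in the frame of case below 0.011 m and angle between reference's own z axis and vertical below 0.12 rad and linear speed of each of reference, holder_blue, holder_green, holder_yellow below 0.03 m/s and horizontal distance between holder_blue and stand_blue below 0.009 m and x of holder_blue_tip in the frame of stand_blue below -0.03 m and y of holder_blue_tip in the frame of stand_blue between -0.011 and 0.011 m and height (world z) of holder_blue between 0.037 and 0.044 m and angle between each of holder_blue, holder_green, holder_yellow's own z axis and vertical below 0.1 rad and horizontal distance between holder_green and stand_green below 0.009 m and x of holder_green_tip in the frame of stand_green below -0.03 m and y of holder_green_tip in the frame of stand_green between -0.011 and 0.011 m and height (world z) of holder_green between 0.037 and 0.044 m and horizontal distance between holder_yellow and stand_yellow below 0.009 m and x of holder_yellow_tip in the frame of stand_yellow below -0.03 m and y of holder_yellow_tip in the frame of stand_yellow between -0.011 and 0.011 m and height (world z) of holder_yellow between 0.037 and 0.044 m), for 0.2 s.
2. the start button is pushed down (value of joint start above 0.0042 m), for 0.05 s.
3. every holder present sits on its own post, pointer over the black line (horizontal distance between holder_blue and stand_blue below 0.009 m and y of holder_blue_tip in the frame of stand_blue above 0.03 m and x of holder_blue_tip in the frame of stand_blue between -0.011 and 0.011 m and height (world z) of holder_blue between 0.037 and 0.044 m and angle between each of holder_blue, holder_green, holder_yellow's own z axis and vertical below 0.1 rad and linear speed of each of holder_blue, holder_green, holder_yellow below 0.03 m/s and horizontal distance between holder_green and stand_green below 0.009 m and y of holder_green_tip in the frame of stand_green above 0.03 m and x of holder_green_tip in the frame of stand_green between -0.011 and 0.011 m and height (world z) of holder_green between 0.037 and 0.044 m and horizontal distance between holder_yellow and stand_yellow below 0.009 m and y of holder_yellow_tip in the frame of stand_yellow above 0.03 m and x of holder_yellow_tip in the frame of stand_yellow between -0.011 and 0.011 m and height (world z) of holder_yellow between 0.037 and 0.044 m), for 0.2 s.
4. the start button is pushed down again (value of joint start above 0.0042 m), for 0.05 s.
At the end, for the whole second after the job is handed in: Every holder present rests upright (within 0.1 rad) on the post of its colour, centred within 9 mm, pointer tip, seen from above, over the black line of the stand within 11 mm sideways; the reference lies flat, knob up, on the floor of the case; all at rest; the button is released (all of step 3 and horizontal distance between reference and case below 0.04 m and z of reference in the frame of case below 0.011 m and angle between reference's own z axis and vertical below 0.12 rad and linear speed of reference below 0.03 m/s and value of joint start below 0.002 m); the robot touches nothing.
It fails at once if a bystander was moved more than 40 mm (distance of any of jar, cuvette_box, wipes, wash_bottle, solvent, driver, tip_box from where it was at the start of the episode above 0.04 m).
Of holder_blue, holder_green, holder_yellow only 2 to 3 are there at a start; the rules pass over those that are not, and their reading is None.
At some moment in a run one of holder_blue, holder_green, holder_yellow, case may be knocked a few centimetres aside while the robot is not near it.
Once in a run the grip may slacken for a moment while it holds something.
It also fails if it takes over 210 s, if anything falls off the work surface, if the arm or the gripper's body presses on something with over 40 N, if the wrist force passes 120 N, or if a joint passes its speed limit or range.

## Robot

A 6-joint arm with a two-finger parallel gripper is mounted at the origin on the work surface. World frame = base frame: x ahead of the robot, y to its left, z up, the work surface at z = 0. Lengths are in mm, angles in rad, forces in N, time in s.
With the tool pointing down it reaches from about 350 to 975 mm from the base axis. Payload 7.1 kg.
Tool frame: the origin (TCP) lies midway between the tips of the shut fingers; the grasp point (between the pads) lies 19 mm behind it (ctrl.hold_point_z is the distance from the TCP to the grasp point, in mm); z points along the fingers, y is the direction in which the jaws open and shut (so a half turn about z gives the same grasp; the last joint's range is limited). The gripper opens to 88 mm and grips with 3 to 60 N. Pads are 20 mm wide; open, the fingers measure 115 mm over their backs; the gripper's body (75 mm by 178 mm) begins 61 mm behind the grasp point.
Start: joints at [1.255, 0.423, 1.63, -0, 1.089, -0.019], TCP at [182.757, 597.666, 222.675] pointing down, gripper open.
Joint ranges: [-3, 3], [-0.9, 2.11], [0.09, 2.58], [-1.31, 4.45], [0.11, 2.69], [-2.54, 2.54]. Speed limits (rad/s): [2.39, 2.39, 3.01, 3.14, 3.14, 3.14].

## Interface

Orientations are given as a rotation vector (axis times angle).
In Python, from workcell import ctrl, eyes gives the robot as it stands.
- The arm moves only by the tool move_arm, never from a script. Its argument "deltas" is a list of rows, each a list of 6 numbers: the shift along the tool's x, y, z in mm, then the turn, a rotation vector about the tool's x, y, z in rad. A call has 1 to 5 rows; each row shifts and turns the pose as measured when the row begins, along the tool's axes as they then stand; what a row does not reach is not made up. A row lasts 1/12 s, in which the tool goes at most 41.7 mm and 7.16 degrees, less where a joint would pass 70% of its speed; a pose out of reach is approached as far as the arm can. A call is refused whole if a number of a shift passes 41.7 or a number of a turn 0.125, either way. A call with a gripper value outside its range is refused whole. "hand" is the closure, from -1 (fully open) to 1 (shut), set as the call begins (left out, the last holds). The fingers move at their own pace and stop on an object; the grip force is fixed at half the most. Time passes only in rows, so rows that do not move let the fingers close. It gives the time, the measured TCP pose, the force and the opening at its end, in the units of the state.
- ctrl.get_obs(): the state, without advancing time (a new reading comes with each control period).
- eyes.get_image(name): name is "scene" or "top" or "wrist"; returns a dict with "frame" (420x560x3 uint8, red, green, blue), "range_z" (420x560 float32, mm along the optical axis (not along the pixel's ray), 0 where there is no reading), "fx", "fy", "cx", "cy" (pixels), "cam_to_world" (4x4, takes a point from camera to world coordinates). Camera axes: x right, y down, z forward; pixel columns grow to the right and rows downward; lengths in mm; the calibration is good to about 2 mm. The wrist camera is an equidistant fisheye: a pixel r from the principal point sees the ray r / f radians off the axis. A picture is of the moment at which its call begins.
- ctrl.close_job(): hands the job in, once; it reports no verdict.
The state is a dict: "t": time; "qpos": joint angles; "qvel": joint speeds; "joint_torque": joint torques, N m; "ee_pos": TCP position; "orientation": TCP orientation; "ft_force": force on the tool from outside, world axes, zero at the start; "moment": the same for the moment, N m; "width": finger opening in mm.
Only numpy, scipy, OpenCV 4.12 (cv2) and the standard library are available. Lean on these libraries where they do the work, as an engineer would, in place of code of your own. Each camera call takes 0.05 s, during which the arm holds its last target.

## Working session

There is one attempt and no reset: what is moved stays moved. The work goes in short steps, Python scripts to look and compute and a tool call to move; the robot and the scene stay as the last step left them, time stands still between calls to the robot, and variables do not carry over. Pictures are saved under pics/ and viewed, and the job is handed in when it is done.

Besides the shell and the picture viewer there is one more tool, called after "Request:" as name([rows], argument=value, ...), one row to a line, values as JSON. move_arm: Moves the arm, as the interface text tells. Its arguments: {"type":"object","properties":{"deltas":{"type":"array"},"hand":{"type":"number"}},"required":["deltas"]}

```bash
ls -la; mkdir -p pics; cat > h.py <<'E'
import numpy as np, cv2
from workcell import ctrl, eyes
def grab(n,tag):
    d=eyes.get_image(n); cv2.imwrite(f'pics/{tag}.png',cv2.cvtColor(d['frame'],cv2.COLOR_RGB2BGR))
    np.savez(f'pics/{tag}.npz',**d); return d
E
python3 - <<'E'
from h import *
o=ctrl.get_obs(); print(o); print(ctrl.hold_point_z)
for n in ['scene','top','wrist']:
    d=grab(n,n+'0'); print(n,d['fx'],d['fy'],d['cx'],d['cy'],np.round(d['cam_to_world'],3).tolist())
E
```

```text
total 12
drwxr-xr-x  3 agent agent 4096 Dec  7 03:53 .
drwxr-xr-x 23 root  root  4096 Dec  7 03:53 ..
drwxr-xr-x  2 agent agent 4096 Dec  7 03:53 pics
{'t': 0.0, 'qpos': array([ 1.25497430e+00,  4.23844217e-01,  1.63067185e+00, -1.20409452e-05,
        1.08859303e+00, -1.90071568e-02]), 'qvel': array([-0.00019383,  0.00158271,  0.00111786, -0.00047116,  0.00184475,
        0.00039258]), 'joint_torque': array([ 3.21184707e-03, -5.44636309e+01, -2.73662925e+01,  6.45235903e-02,
        2.27610301e-02, -1.33887302e-04]), 'ee_pos': array([182.61035988, 597.15590995, 221.90671582]), 'orientation': array([-4.64481512e-01, -3.10682060e+00,  2.35133722e-03]), 'ft_force': array([0.43685561, 0.62434453, 0.52380859]), 'moment': array([-0.03280881,  0.00027232,  0.04063228]), 'width': 87.84189375787547}
18.700000000000003
scene 408.63706511867036 408.63706511867036 280.8805200942274 195.14938853299213 [[0.638, 0.467, -0.612, 1315.712], [0.77, -0.408, 0.491, -615.767], [-0.021, -0.784, -0.62, 816.313], [0.0, 0.0, 0.0, 1.0]]
top 531.201187287699 531.201187287699 277.54044236023 201.54990094256314 [[-0.018, -0.987, 0.161, 365.941], [-1.0, 0.02, 0.008, -21.037], [-0.011, -0.161, -0.987, 1247.129], [0.0, 0.0, 0.0, 1.0]]
wrist 325.19226210127806 325.19226210127806 277.33086806820114 208.19500917983183 [[0.292, 0.924, 0.248, 115.164], [0.956, -0.282, -0.076, 618.2], [-0.0, 0.259, -0.966, 384.159], [0.0, 0.0, 0.0, 1.0]]
```

View pics/top0.png

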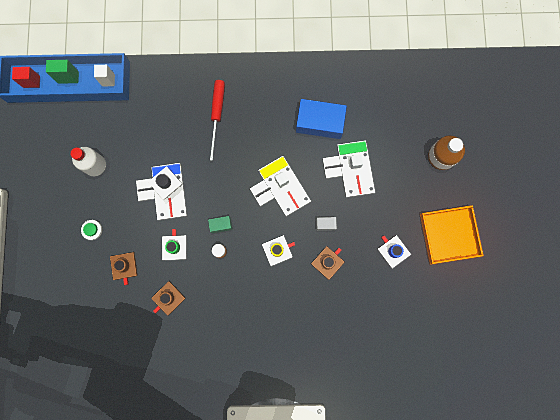

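View pics/scene0.png

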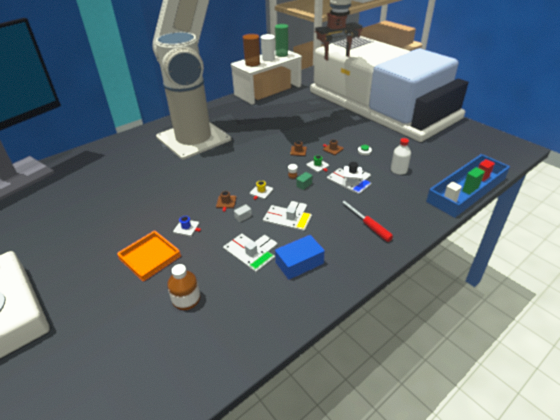

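View pics/wrist0.png

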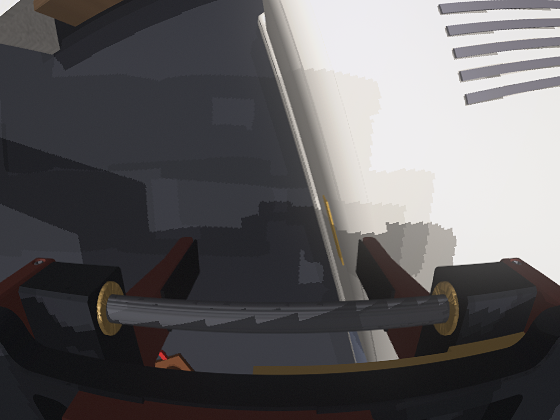

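```bash
python3 - <<'E'
import cv2
im=cv2.imread('pics/top0.png')
cv2.imwrite('pics/z1.png',cv2.resize(im[130:320,70:270],None,fx=3.9,fy=3.1 if 0 else 3.1,interpolation=cv2.INTER_CUBIC)[:600,:800])
cv2.imwrite('pics/z2.png',cv2.resize(im[130:280,235:435],None,fx=4,fy=4,interpolation=cv2.INTER_CUBIC))
E
```

```text
(no output)
```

View pics/z1.png

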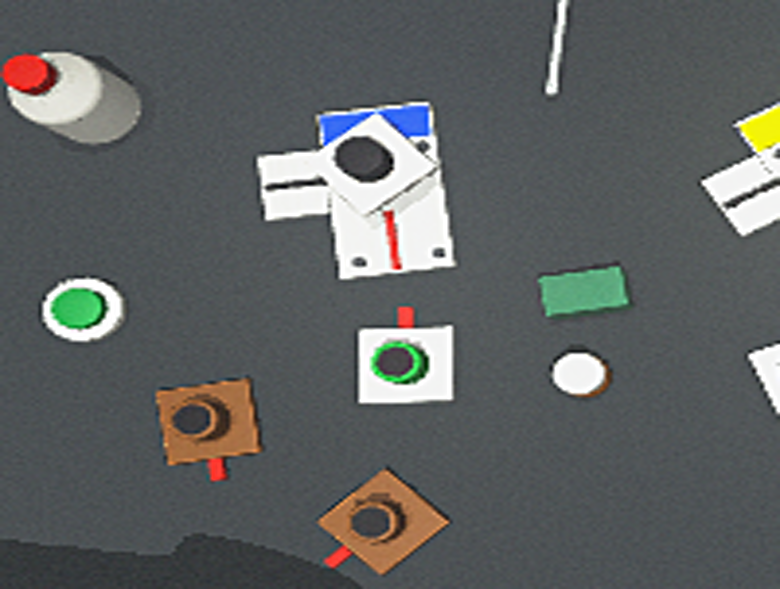

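View pics/z2.png

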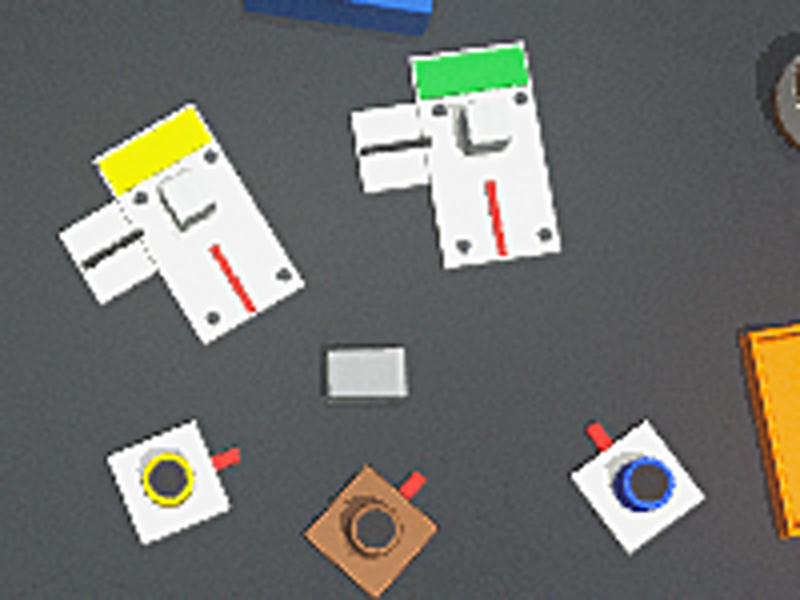

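```bash
cat >> h.py <<'E'
def cloud(d):
    h,w=d['range_z'].shape; u,v=np.meshgrid(np.arange(w),np.arange(h)); z=d['range_z']
    P=np.stack([(u-d['cx'])/d['fx']*z,(v-d['cy'])/d['fy']*z,z],-1)
    T=d['cam_to_world']; return P@T[:3,:3].T+T[:3,3]
def ray(d,uv,zp):
    uv=np.atleast_2d(uv).astype(float); T=d['cam_to_world']
    r=np.c_[(uv[:,0]-d['cx'])/d['fx'],(uv[:,1]-d['cy'])/d['fy'],np.ones(len(uv))]@T[:3,:3].T
    return T[:3,3]+r*((zp-T[2,3])/r[:,2])[:,None]
def blob(mask,near,minA=8,rad=60):
    n,l,st,c=cv2.connectedComponentsWithStats(mask.astype(np.uint8))
    best=[(np.hypot(*(c[i]-near)),i) for i in range(1,n) if st[i,4]>=minA]
    best=[b for b in best if b[0]<rad]
    if not best: return None
    i=min(best)[1]; return l==i,c[i],st[i,4]
def masks(d):
    f=d['frame']; H=cv2.cvtColor(f,cv2.COLOR_RGB2HSV).astype(int)
    h,s,v=H[...,0],H[...,1],H[...,2]
    return dict(red=((h<8)|(h>172))&(s>140)&(v>120),green=(h>50)&(h<75)&(s>140)&(v>100),
      blue=(h>105)&(h<125)&(s>150)&(v>90),yellow=(h>25)&(h<35)&(s>150)&(v>120),
      white=(s<45)&(v>170),orange=(h>8)&(h<24)&(s>200)&(v>150),dark=(v<75))
E
cat > meas.py <<'E'
from h import *
import sys
def holder(d,near,zb=0):
    """near: pixel of knob. returns center xy (knob top), pointer dir, plate centre"""
    P=cloud(d); M=masks(d); near=np.array(near,float)
    u,v=np.meshgrid(np.arange(560),np.arange(420)); R=np.hypot(u-near[0],v-near[1])<22
    top=(np.abs(P[...,2]-38-zb)<5)&R
    kc=P[top][:,:2]; kc=(kc.max(0)+kc.min(0))/2 if 0 else kc.mean(0)
    rm=M['red']&(np.hypot(u-near[0],v-near[1])<32)&(np.abs(P[...,2]-6-zb)<6)
    rp=ray(d,np.c_[u[rm],v[rm]],zb+7)[:,:2]
    w=M['white']&(np.abs(P[...,2]-8-zb)<5)&(np.hypot(u-near[0],v-near[1])<25)
    pts=np.c_[u[w],v[w]].astype(np.float32)
    pw=ray(d,pts,zb+8)[:,:2].astype(np.float32)
    r=cv2.minAreaRect(pw)
    out=dict(knob=kc.round(1),nk=int(top.sum()),knobz=round(float(P[top][:,2].mean()),1),plate=np.round(r[0],1),size=np.round(r[1],1),ang=round(r[2],1),nred=int(rm.sum()))
    if len(rp):
        dd=rp.mean(0)-np.array(r[0]); out['ptr_deg']=round(float(np.degrees(np.arctan2(dd[1],dd[0]))),1); out['ptrdist']=round(float(np.hypot(*dd)),1)
    return out
def stand(d,rednear,blacknear,postnear=None):
    P=cloud(d); M=masks(d); u,v=np.meshgrid(np.arange(560),np.arange(420))
    def near(n,r): return np.hypot(u-n[0],v-n[1])<r
    o={}
    m=M['red']&near(rednear,14); p=ray(d,np.c_[u[m],v[m]],8)[:,:2]; rc=p.mean(0)
    q=p-rc; ev=np.linalg.svd(q,full_matrices=False)[2][0]
    f=d['frame'].astype(int).max(2)
    m2=(f<110)&near(blacknear,8); pb=ray(d,np.c_[u[m2],v[m2]],8)[:,:2]; bc=pb.mean(0)
    o.update(red=rc.round(1),redlen=round(float(np.ptp(q@ev)),1),nred=int(m.sum()),black=bc.round(1),nb=int(m2.sum()))
    a1=np.degrees(np.arctan2(ev[1],ev[0]))
    # red centroid at (-52,0), black at (0,52): offset red->black = (52,52) rotated
    dv=bc-rc; th=np.arctan2(dv[1],dv[0])-np.pi/4
    R=np.array([[np.cos(th),-np.sin(th)],[np.sin(th),np.cos(th)]])
    o.update(lineang=round(float(a1)%180,1),th=round(float(np.degrees(th)),1),dist=round(float(np.hypot(*dv)),1),c_lines=((rc+bc)/2+R@np.array([26,-26])).round(1))
    if postnear is not None:
        m=(np.abs(P[...,2]-40)<5)&near(postnear,16); o.update(post=P[m][:,:2].mean(0).round(1),npost=int(m.sum()),pz=round(float(P[m][:,2].mean()),1))
    return o
E
python3 - <<'E'
from meas import *
d=dict(np.load('pics/top0.npz'))
for n,p in dict(green=(173,247),yellow=(278,249),blue=(396,251)).items(): print(n,holder(d,p))
print('ref',holder(d,(164,182),40))
print('blue',stand(d,(171,207),(145,190)))
print('yel',stand(d,(293,200),(263,192),(282,180)))
print('grn',stand(d,(359,184),(333,167),(354,160)))
P=cloud(d);M=masks(d)
b=blob(M['green'],(91,230)); q=P[b[0]]; print('btn',q.mean(0),b[2],np.median(q[:,2]), ray(d,b[1],q[:,2].mean()))
b=blob(M['orange'],(452,235),200); print('case area',b[2])
q=P[b[0]]; rim=q[(q[:,2]>17)&(q[:,2]<28)][:,:2].astype(np.float32); print('rim',len(rim),cv2.minAreaRect(rim)); 
fl=q[(q[:,2]<10)][:,:2].astype(np.float32); print('floor',cv2.minAreaRect(fl),np.median(q[q[:,2]<10][:,2]))
print('bench z',np.median(P[120:140,380:420,2]), P[300,350:360,2].mean())
E
```

```text
green {'knob': array([464.4, 232.7]), 'nk': 128, 'knobz': 38.0, 'plate': array([464.7, 233.6]), 'size': array([55.5, 54. ]), 'ang': 0.9, 'nred': 29, 'ptr_deg': 1.7, 'ptrdist': 38.7}
yellow {'knob': array([453.2,  -7.2]), 'nk': 129, 'knobz': 38.3, 'plate': array([453.2,  -7.4]), 'size': array([54.9, 54.8]), 'ang': 21.0, 'nred': 23, 'ptr_deg': -68.8, 'ptrdist': 35.9}
blue {'knob': array([ 445.8, -279.1]), 'nk': 132, 'knobz': 37.8, 'plate': array([ 445.5, -279.7]), 'size': array([55.2, 55.1]), 'ang': 34.6, 'nred': 24, 'ptr_deg': 35.2, 'ptrdist': 36.1}
ref {'knob': array([611.1, 247.8]), 'nk': 133, 'knobz': 77.8, 'plate': array([610.9, 248.1]), 'size': array([56.9, 55.9]), 'ang': 40.0, 'nred': 0}
blue {'red': array([560.4, 242.8]), 'redlen': 43.8, 'nred': 37, 'black': array([604.7, 302.2]), 'nb': 28, 'lineang': 7.3, 'th': 8.3, 'dist': 74.1, 'c_lines': array([612. , 250.5])}
yel {'red': array([572.2, -47.5]), 'redlen': 42.9, 'nred': 30, 'black': array([591.5,  23.9]), 'nb': 29, 'lineang': 29.9, 'th': 29.9, 'dist': 74.0, 'c_lines': array([617.3, -21.4]), 'post': array([617.2, -21.6]), 'npost': 105, 'pz': 39.8}
grn {'red': array([ 606.1, -204.2]), 'redlen': 44.3, 'nred': 34, 'black': array([ 650.7, -146.6]), 'nb': 28, 'lineang': 7.2, 'th': 7.2, 'dist': 72.9, 'c_lines': array([ 657.5, -197.9]), 'post': array([ 657.1, -197.2]), 'npost': 107, 'pz': 39.4}
btn [508.83867265 424.14332496  31.39856758] 128 21.718798165629664 [[508.73791747 424.12792178  31.39856758]]
case area 2452
rim 295 ((481.77294921875, -412.0240173339844), (119.10334777832031, 119.22821044921875), 7.74753475189209)
floor ((482.5610656738281, -415.4786682128906), (110.52437591552734, 108.11161041259766), 7.954860687255859) 4.576659001694907
bench z -0.47156244970676653 0.029045766805984384
```

```bash
cat > plan.py <<'E'
from h import *
from scipy.spatial.transform import Rotation as Ro
import sys
def Rpsi(psi):
    p=np.radians(psi); tx=np.array([np.cos(p),np.sin(p),0]); tz=np.array([0,0,-1.]); return np.c_[tx,np.cross(tz,tx),tz]
def state():
    o=ctrl.get_obs(); R=Ro.from_rotvec(o['orientation']).as_matrix()
    return o,np.array(o['ee_pos']),R,np.degrees(np.arctan2(R[1,0],R[0,0]))
def plan(x,y,z,psi=None,step=40,dirn=0,turn=0.12):
    o,p,R,ps=state()
    tgt=np.array([x,y,z],float)
    if psi is None: psi=ps
    dpsi=(psi-ps+180)%360-180
    if dirn>0 and dpsi<-30: dpsi+=360
    if dirn<0 and dpsi>30: dpsi-=360
    tilt=Ro.from_matrix(Rpsi(ps).T@R)
    print('t%.2f pos'%o['t'],p.round(1),'psi %.1f tilt %.3f'%(ps,tilt.magnitude()),'w %.1f'%o['width'],'F',np.round(o['ft_force'],1),'q',np.round(o['qpos'],2))
    dist=np.linalg.norm(tgt-p); n=max(1,int(np.ceil(max(dist/step,np.radians(abs(dpsi))/turn))))
    rows=[];cur=p.copy();cR=R
    for i in range(n):
        nxt=p+(tgt-p)*(i+1)/n; nR=Rpsi(ps+dpsi*(i+1)/n)
        s=cR.T@(nxt-cur); r=Ro.from_matrix(cR.T@nR).as_rotvec()
        rows.append([round(float(a),1) for a in s]+[round(float(a),3)+0. for a in r]); cur,cR=nxt,nR
    print(f'n={n} dist={dist:.0f} dpsi={dpsi:.0f}')
    for i in range(0,n,5): print(rows[i:i+5])
if __name__=='__main__':
    a=sys.argv[1:]; v=[float(q) for q in a[:3]]; kw={}
    if len(a)>3 and a[3]!='-': kw['psi']=float(a[3])
    if len(a)>4: kw['step']=float(a[4])
    if len(a)>5: kw['dirn']=int(a[5])
    plan(*v,**kw)
E
python3 plan.py 611 248 180 163; python3 - <<'E'
from meas import *
d=dict(np.load('pics/top0.npz'));P=cloud(d);M=masks(d)
b=blob(M['green'],(91,230)); z=P[b[0]][:,2]; print(np.histogram(z,bins=[0,5,10,15,18,20,22,24,28,40,60,200]),b[1])
for zz in (22,30): print(ray(d,b[1],zz))
b=blob(M['red'],(75,153));print('wash',P[b[0]].mean(0))
print('profile',P[230,80:104,2].round(0))
E
```

```text
t0.15 pos [182.6 597.3 222.1] psi 163.0 tilt 0.001 w 87.9 F [-0.3  0.7 -0.9] q [ 1.26  0.42  1.63 -0.    1.09 -0.02]
n=14 dist=554 dpsi=0
[[-36.6, -14.9, 3.0, -0.001, 0.0, 0.0], [-36.6, -14.9, 3.0, 0.0, 0.0, 0.0], [-36.6, -14.9, 3.0, 0.0, 0.0, 0.0], [-36.6, -14.9, 3.0, 0.0, 0.0, 0.0], [-36.6, -14.9, 3.0, 0.0, 0.0, 0.0]]
[[-36.6, -14.9, 3.0, 0.0, 0.0, 0.0], [-36.6, -14.9, 3.0, 0.0, 0.0, 0.0], [-36.6, -14.9, 3.0, 0.0, 0.0, 0.0], [-36.6, -14.9, 3.0, 0.0, 0.0, 0.0], [-36.6, -14.9, 3.0, 0.0, 0.0, 0.0]]
[[-36.6, -14.9, 3.0, 0.0, 0.0, 0.0], [-36.6, -14.9, 3.0, 0.0, 0.0, 0.0], [-36.6, -14.9, 3.0, 0.0, 0.0, 0.0], [-36.6, -14.9, 3.0, 0.0, 0.0, 0.0]]
(array([ 0,  0,  0,  5, 27, 36, 32, 27,  0,  0,  0]), array([  0,   5,  10,  15,  18,  20,  22,  24,  28,  40,  60, 200])) [ 89.328125  228.9453125]
[[509.84185486 427.56939991  22.        ]]
[[508.90219049 424.64003596  30.        ]]
wash [667.82067619 429.37922056 116.52992478]
profile [   0.   15.   10.   19.   20.   25.   16.   24.   22.   23.   21.   19.
   20.   20.   21.   25.   16.   11. 1247.   14.    8.    8.    5.    0.]
```

Request:
move_arm([
  [-36.5,-15,0,0,0,0],
  [-36.5,-15,0,0,0,0],
  [-36.5,-15,3,0,0,0],
  [-36.5,-15,3,0,0,0],
  [-36.5,-15,3,0,0,0],
], hand=-0.14)

```text
t: 0.57
ee_pos: [334.3, 473.4, 211.9]
orientation: [-0.445, -3.108, -0.001]
ft_force: [-0.2, -0.1, -0.0]
width: 58.2
```

Request:
move_arm([
  [-36.5,-15,3,0,0,0],
  [-36.5,-15,3,0,0,0],
  [-36.5,-15,3,0,0,0],
  [-36.5,-15,3,0,0,0],
  [-36.5,-15,3,0,0,0],
])

```text
t: 0.98
ee_pos: [494.1, 342.6, 195.3]
orientation: [-0.443, -3.108, 0.0]
ft_force: [0.8, -0.4, -0.4]
width: 50.3
```

```bash
python3 plan.py 611 248.5 120 163
```

```text
t0.98 pos [494.1 342.6 195.3] psi 163.8 tilt 0.002 w 50.3 F [ 0.8 -0.4 -0.4] q [ 0.59  0.42  1.7   0.    1.02 -0.7 ]
n=5 dist=168 dpsi=-1
[[-27.7, -11.5, 15.0, 0.0, -0.002, 0.003], [-27.7, -11.5, 15.1, 0.0, 0.0, 0.003], [-27.8, -11.4, 15.1, 0.0, 0.0, 0.003], [-27.8, -11.3, 15.1, 0.0, 0.0, 0.003], [-27.8, -11.2, 15.1, 0.0, 0.0, 0.003]]
```

Request:
move_arm([
  [-27.7,-11.5,15,0,0,0.003],
  [-27.7,-11.5,15,0,0,0.003],
  [-27.7,-11.5,15,0,0,0.003],
  [-27.7,-11.5,15,0,0,0.003],
  [-27.7,-11.5,15,0,0,0.003],
])

```text
t: 1.4
ee_pos: [619.0, 240.9, 119.6]
orientation: [0.472, 3.104, 0.005]
ft_force: [-0.1, 0.6, -0.1]
width: 50.3
```

```bash
python3 plan.py 611 248.5 53 163 20; python3 -c "
from h import *
grab('wrist','w1')"
```

```text
t1.40 pos [619.  240.9 119.6] psi 162.7 tilt 0.004 w 50.3 F [-0.1  0.6 -0.1] q [ 0.35  0.6   1.6   0.    0.94 -0.92]
n=4 dist=68 dpsi=0
[[2.5, 1.2, 16.7, 0.004, 0.002, -0.001], [2.5, 1.2, 16.7, 0.0, 0.0, -0.001], [2.5, 1.2, 16.7, 0.0, 0.0, -0.001], [2.5, 1.2, 16.7, 0.0, 0.0, -0.001]]
```

View pics/w1.png

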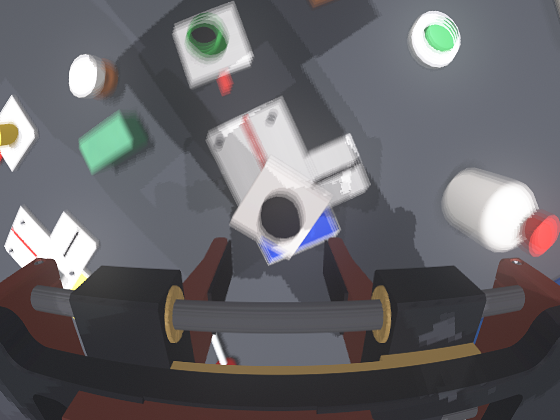

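Request:
move_arm([
  [5,2.5,0,0.004,0.002,0],
  [0,0,0,0,0,0],
])

```text
t: 1.62
ee_pos: [617.8, 238.1, 113.9]
orientation: [-0.483, -3.1, 0.008]
ft_force: [-0.1, 0.1, -0.2]
width: 50.0
```

```bash
python3 plan.py 611 248.5 53 163 20
```

```text
t1.62 pos [617.8 238.1 113.9] psi 162.3 tilt 0.007 w 50.0 F [-0.1  0.1 -0.2] q [ 0.35  0.61  1.6  -0.    0.94 -0.91]
n=4 dist=62 dpsi=1
[[2.4, 2.0, 15.2, -0.005, -0.004, -0.003], [2.4, 2.0, 15.2, 0.0, 0.0, -0.003], [2.4, 2.0, 15.2, 0.0, 0.0, -0.003], [2.4, 2.0, 15.2, 0.0, 0.0, -0.003]]
```

Request:
move_arm([
  [9.5,8,0,-0.005,-0.004,-0.01],
  [0,0,0,0,0,0],
  [0,0,0,0,0,0],
])

```text
t: 1.87
ee_pos: [608.4, 251.8, 114.6]
orientation: [0.463, 3.107, 0.0]
ft_force: [-0.1, 0.1, -0.4]
width: 49.8
```

```bash
python3 plan.py 611 248.5 53 163 20
```

```text
t1.87 pos [608.4 251.8 114.6] psi 163.0 tilt 0.000 w 49.8 F [-0.1  0.1 -0.4] q [ 0.37  0.6   1.62  0.    0.93 -0.9 ]
n=4 dist=62 dpsi=-0
[[-0.9, -0.6, 15.4, 0.0, 0.0, 0.0], [-0.9, -0.6, 15.4, 0.0, 0.0, 0.0], [-0.9, -0.6, 15.4, 0.0, 0.0, 0.0], [-0.9, -0.6, 15.4, 0.0, 0.0, 0.0]]
```

Request:
move_arm([
  [-2,-1.5,14,0,0,0],
  [-1,-0.5,14,0,0,0],
  [0,0,14,0,0,0],
  [0,0,10,0,0,0],
  [0,0,0,0,0,0],
])

```text
t: 2.28
ee_pos: [609.5, 252.6, 60.2]
orientation: [0.453, 3.105, 0.003]
ft_force: [0.3, -0.7, 0.9]
width: 50.0
```

```bash
python3 plan.py 611 248.5 53 163 20; python3 -c "
from h import *
grab('wrist','w2')"
```

```text
t2.28 pos [609.5 252.6  60.2] psi 163.4 tilt 0.004 w 50.0 F [ 0.3 -0.7  0.9] q [ 0.37  0.67  1.63  0.    0.83 -0.91]
n=1 dist=8 dpsi=-0
[[-2.6, -3.6, 7.2, 0.003, 0.003, 0.007]]
```

View pics/w2.png

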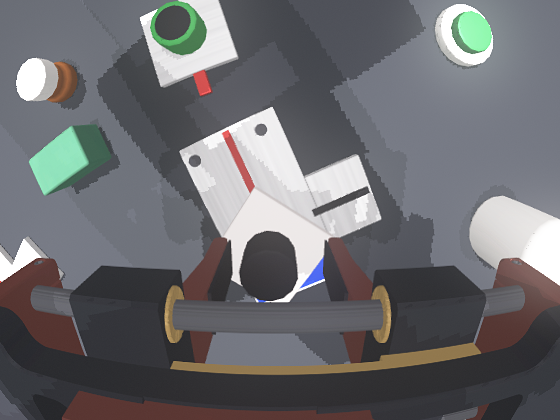

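Request:
move_arm([
  [-2.5,-3.5,7,0.003,0.003,0.007],
  [0,0,0,0,0,0],
  [0,0,0,0,0,0],
])

```text
t: 2.58
ee_pos: [611.7, 248.3, 53.1]
orientation: [0.466, 3.107, -0.001]
ft_force: [-0.0, -0.4, 0.1]
width: 50.4
```

```bash
python3 plan.py 611 248.5 53 163 20
```

```text
t2.58 pos [611.7 248.3  53.1] psi 162.9 tilt 0.000 w 50.4 F [-0.  -0.4  0.1] q [ 0.37  0.68  1.63 -0.    0.83 -0.9 ]
n=1 dist=1 dpsi=0
[[0.7, -0.0, 0.1, 0.0, 0.0, -0.001]]
```

Request:
move_arm([
  [0,0,0,0,0,0],
  [0,0,0,0,0,0],
  [0,0,0,0,0,0],
  [0,0,0,0,0,0],
  [0,0,0,0,0,0],
], hand=1)

```text
t: 3.0
ee_pos: [612.8, 248.2, 54.7]
orientation: [0.467, 3.104, 0.001]
ft_force: [-0.2, 0.5, -1.1]
width: 29.5
```

```bash
python3 plan.py 611 248.5 125 163 20
```

```text
t3.00 pos [612.8 248.2  54.7] psi 162.9 tilt 0.003 w 29.5 F [-0.2  0.5 -1.1] q [ 0.37  0.68  1.63 -0.    0.83 -0.9 ]
n=4 dist=70 dpsi=0
[[0.4, -0.0, -17.6, 0.001, 0.002, 0.0], [0.5, -0.1, -17.6, 0.0, 0.0, 0.0], [0.5, -0.1, -17.6, 0.0, 0.0, 0.0], [0.5, -0.1, -17.6, 0.0, 0.0, 0.0]]
```

Request:
move_arm([
  [0,0,-17.5,0,0,0],
  [0,0,-17.5,0,0,0],
  [0,0,-17.5,0,0,0],
  [0,0,-17.5,0,0,0],
  [0,0,0,0,0,0],
])

```text
t: 3.42
ee_pos: [611.2, 247.8, 125.8]
orientation: [-0.467, -3.106, 0.002]
ft_force: [1.6, 1.1, -0.8]
width: 29.6
```

```bash
python3 plan.py 482 -412 125 163 36
```

```text
t3.42 pos [611.2 247.8 125.8] psi 162.9 tilt 0.001 w 29.6 F [ 1.6  1.1 -0.8] q [ 0.37  0.59  1.61 -0.    0.95 -0.9 ]
n=19 dist=672 dpsi=0
[[-3.7, -35.2, 0.1, -0.001, -0.001, 0.0], [-3.7, -35.2, 0.0, 0.0, 0.0, 0.0], [-3.7, -35.2, 0.0, 0.0, 0.0, 0.0], [-3.7, -35.2, 0.0, 0.0, 0.0, 0.0], [-3.7, -35.2, 0.0, 0.0, 0.0, 0.0]]
[[-3.7, -35.2, 0.0, 0.0, 0.0, 0.0], [-3.7, -35.2, 0.0, 0.0, 0.0, 0.0], [-3.7, -35.2, 0.0, 0.0, 0.0, 0.0], [-3.7, -35.2, 0.0, 0.0, 0.0, 0.0], [-3.7, -35.2, 0.0, 0.0, 0.0, 0.0]]
[[-3.7, -35.2, 0.0, 0.0, 0.0, 0.0], [-3.7, -35.2, 0.0, 0.0, 0.0, 0.0], [-3.7, -35.2, 0.0, 0.0, 0.0, 0.0], [-3.7, -35.2, 0.0, 0.0, 0.0, 0.0], [-3.7, -35.2, 0.0, 0.0, 0.0, 0.0]]
[[-3.7, -35.2, 0.0, 0.0, 0.0, 0.0], [-3.7, -35.2, 0.0, 0.0, 0.0, 0.0], [-3.7, -35.2, 0.0, 0.0, 0.0, 0.0], [-3.7, -35.2, 0.0, 0.0, 0.0, 0.0]]
```

Request:
move_arm([
  [-2,-18,0,0,0,0],
  [-3.5,-30,0,0,0,0],
  [-3.5,-35,0,0,0,0],
  [-3.5,-35,0,0,0,0],
  [-3.5,-35,0,0,0,0],
])

```text
t: 3.83
ee_pos: [580.5, 96.4, 123.3]
orientation: [0.451, 3.107, 0.002]
ft_force: [0.0, -1.0, -0.5]
width: 29.5
```

Request:
move_arm([
  [-3.5,-35,0,0,0,0],
  [-3.5,-35,0,0,0,0],
  [-3.5,-35,0,0,0,0],
  [-3.5,-35,0,0,0,0],
  [-3.5,-35,0,0,0,0],
])

```text
t: 4.25
ee_pos: [538.8, -86.8, 118.0]
orientation: [-0.449, -3.104, 0.0]
ft_force: [1.3, 0.1, -0.8]
width: 29.6
```

```bash
python3 plan.py 482 -412 125 163 36
```

```text
t4.25 pos [538.8 -86.8 118. ] psi 163.6 tilt 0.006 w 29.6 F [ 1.3  0.1 -0.8] q [-0.18  0.46  1.87 -0.    0.82 -1.46]
n=10 dist=330 dpsi=-1
[[-3.8, -32.8, -0.7, -0.001, -0.006, 0.001], [-3.8, -32.8, -0.7, 0.0, 0.0, 0.001], [-3.8, -32.8, -0.7, 0.0, 0.0, 0.001], [-3.9, -32.8, -0.7, 0.0, 0.0, 0.001], [-3.9, -32.8, -0.7, 0.0, 0.0, 0.001]]
[[-3.9, -32.8, -0.7, 0.0, 0.0, 0.001], [-3.9, -32.8, -0.7, 0.0, 0.0, 0.001], [-4.0, -32.8, -0.7, 0.0, 0.0, 0.001], [-4.0, -32.8, -0.7, 0.0, 0.0, 0.001], [-4.0, -32.8, -0.7, 0.0, 0.0, 0.001]]
```

Request:
move_arm([
  [-4,-33,-1,0,-0.006,0.002],
  [-4,-33,-1,0,0,0.002],
  [-4,-33,-1,0,0,0.002],
  [-4,-33,-1,0,0,0.002],
  [-4,-33,-1,0,0,0.002],
])

```text
t: 4.67
ee_pos: [500.6, -260.0, 117.9]
orientation: [-0.466, -3.099, 0.0]
ft_force: [0.3, 0.3, -0.6]
width: 29.8
```

Request:
move_arm([
  [-4,-33,-1,0,0,0],
  [-4,-33,-1,0,0,0],
  [-4,-28,-1,0,0,0],
  [-3,-15,0,0,0,0],
  [0,-4,0,0,0,0],
])

```text
t: 5.08
ee_pos: [471.9, -383.7, 115.8]
orientation: [-0.476, -3.092, -0.002]
ft_force: [0.4, 0.7, -1.2]
width: 29.4
```

```bash
python3 plan.py 482 -412 50 163 20;  python3 -c "
from h import *
grab('wrist','w3');grab('top','t3')"
```

```text
t5.08 pos [ 471.9 -383.7  115.8] psi 162.5 tilt 0.013 w 29.4 F [ 0.4  0.7 -1.2] q [-0.7   0.54  1.73 -0.01  0.89 -1.96]
n=4 dist=72 dpsi=0
[[-4.8, -6.0, 16.4, -0.001, -0.013, -0.002], [-4.5, -6.0, 16.4, 0.0, 0.0, -0.002], [-4.5, -6.0, 16.4, 0.0, 0.0, -0.002], [-4.5, -6.0, 16.4, 0.0, 0.0, -0.002]]
```

View pics/w3.png

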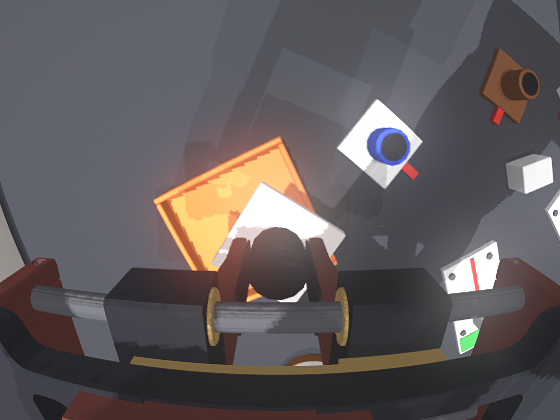

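View pics/t3.png

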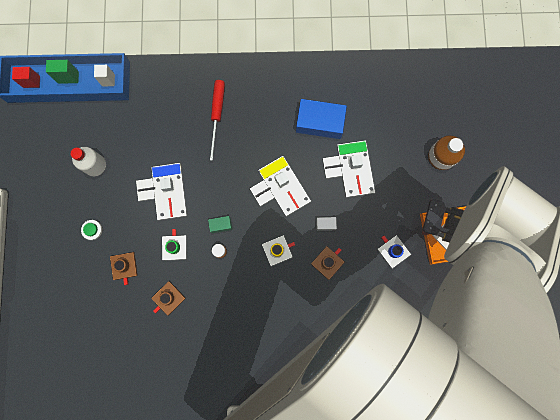

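Request:
move_arm([
  [-4.5,-7,16,0,-0.013,-0.002],
  [-4.5,-7,16,0,0,-0.002],
  [-4,-5,16,0,0,-0.002],
  [-2,-3,12,0,0,0],
  [0,0,0,0,0,0],
])

```text
t: 5.6
ee_pos: [479.2, -400.6, 52.3]
orientation: [-0.46, -3.105, -0.005]
ft_force: [0.3, 0.8, -0.4]
width: 29.4
```

```bash
python3 plan.py 482 -412 19 163 15;  python3 - <<'E'
from meas import *
d=dict(np.load('pics/t3.npz'))
print('blue',stand(d,(171,207),(145,190),(167,184)))
E
```

```text
t5.60 pos [ 479.2 -400.6   52.3] psi 163.1 tilt 0.004 w 29.4 F [ 0.3  0.8 -0.4] q [-0.72  0.65  1.71  0.    0.78 -1.99]
n=3 dist=35 dpsi=-0
[[-2.0, -3.4, 11.1, 0.002, -0.003, 0.001], [-2.0, -3.4, 11.1, 0.0, 0.0, 0.001], [-2.0, -3.4, 11.1, 0.0, 0.0, 0.001]]
blue {'red': array([560.4, 242.8]), 'redlen': 43.8, 'nred': 37, 'black': array([604.8, 302.2]), 'nb': 29, 'lineang': 7.3, 'th': 8.2, 'dist': 74.2, 'c_lines': array([612. , 250.5]), 'post': array([610.9, 248.4]), 'npost': 107, 'pz': 40.0}
```

Request:
move_arm([
  [-3,-5,11,0,0,0],
  [-2,-4,11,0,0,0],
  [-1,-1,7,0,0,0],
  [0,0,0,0,0,0],
  [0,0,0,0,0,0],
])

```text
t: 6.02
ee_pos: [482.8, -409.6, 20.6]
orientation: [-0.456, -3.104, -0.007]
ft_force: [-0.6, -0.3, -1.0]
width: 29.4
```

```bash
python3 plan.py 482 -412 19 163 15
```

```text
t6.02 pos [ 482.8 -409.6   20.6] psi 163.3 tilt 0.006 w 29.4 F [-0.6 -0.3 -1. ] q [-0.72  0.71  1.7   0.    0.74 -2.  ]
n=1 dist=3 dpsi=-0
[[0.0, -2.5, 1.6, 0.004, -0.005, 0.005]]
```

Request:
move_arm([
  [0,0,1.5,0,0,0],
  [0,0,0,0,0,0],
])

```text
t: 6.18
ee_pos: [482.9, -409.7, 19.7]
orientation: [-0.456, -3.104, -0.006]
ft_force: [0.2, 0.4, -1.2]
width: 29.7
```

Request:
move_arm([
  [0,0,0,0,0,0],
  [0,0,0,0,0,0],
  [0,0,0,0,0,0],
  [0,0,0,0,0,0],
  [0,0,0,0,0,0],
], hand=-0.14)

```text
t: 6.6
ee_pos: [484.0, -410.6, 21.8]
orientation: [-0.456, -3.108, -0.003]
ft_force: [0.1, -0.1, 0.2]
width: 49.8
```

Request:
move_arm([
  [0,0,-10,0,0,0],
  [0,0,-20,0,0,0],
  [0,0,-30,0,0,0],
  [0,0,-30,0,0,0],
  [0,0,-20,0,0,0],
])

```text
t: 7.02
ee_pos: [481.1, -408.2, 132.3]
orientation: [-0.455, -3.098, -0.013]
ft_force: [0.7, -0.5, -0.3]
width: 49.9
```

```bash
python3 plan.py 446 -279.5 120 45 40; python3 -c "
from h import *
grab('wrist','w4')"
```

```text
t7.02 pos [ 481.1 -408.2  132.3] psi 163.3 tilt 0.013 w 49.9 F [ 0.7 -0.5 -0.3] q [-0.72  0.55  1.67  0.    0.94 -2.  ]
n=18 dist=134 dpsi=-118
[[3.9, 6.3, 0.8, 0.006, -0.012, 0.115], [4.6, 5.8, 0.7, 0.0, 0.0, 0.115], [5.2, 5.2, 0.7, 0.0, 0.0, 0.115], [5.8, 4.6, 0.7, 0.0, 0.0, 0.115], [6.3, 3.9, 0.7, 0.0, 0.0, 0.115]]
[[6.7, 3.2, 0.7, 0.0, 0.0, 0.115], [7.0, 2.4, 0.7, 0.0, 0.0, 0.115], [7.2, 1.5, 0.7, 0.0, 0.0, 0.115], [7.4, 0.7, 0.7, 0.0, 0.0, 0.115], [7.4, -0.1, 0.7, 0.0, 0.0, 0.115]]
[[7.3, -1.0, 0.7, 0.0, 0.0, 0.115], [7.2, -1.8, 0.7, 0.0, 0.0, 0.115], [6.9, -2.6, 0.7, 0.0, 0.0, 0.115], [6.6, -3.4, 0.7, 0.0, 0.0, 0.115], [6.1, -4.1, 0.7, 0.0, 0.0, 0.115]]
[[5.6, -4.8, 0.7, 0.0, 0.0, 0.115], [5.0, -5.4, 0.7, 0.0, 0.0, 0.115], [4.4, -6.0, 0.7, 0.0, 0.0, 0.115]]
```

View pics/w4.png

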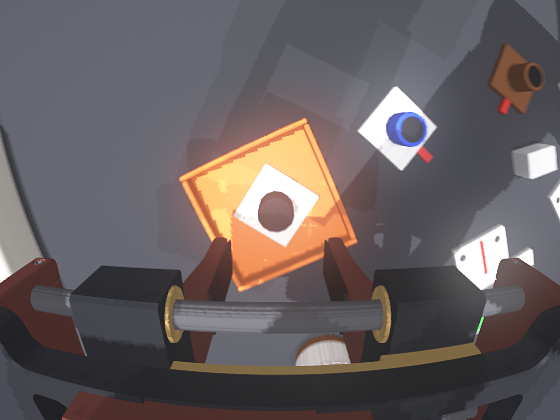

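Request:
move_arm([
  [4,6,0.5,0.006,-0.012,0.115],
  [4.5,6,0.5,0,0,0.115],
  [5,5,0.5,0,0,0.115],
  [6,4.5,0.5,0,0,0.115],
  [6,4,0.5,0,0,0.115],
])

```text
t: 7.48
ee_pos: [475.8, -376.8, 141.7]
orientation: [1.344, 2.819, -0.009]
ft_force: [0.5, -1.1, 0.1]
width: 50.3
```

Request:
move_arm([
  [6.5,3,0.5,0,0,0.115],
  [7,2.5,0.5,0,0,0.115],
  [7,1.5,0.5,0,0,0.115],
  [7.5,0.5,0.5,0,0,0.115],
  [7.5,0,0.5,0,0,0.115],
])

```text
t: 7.9
ee_pos: [467.3, -339.5, 141.7]
orientation: [2.12, 2.287, 0.001]
ft_force: [0.3, -0.2, 0.7]
width: 49.9
```

```bash
python3 plan.py 446 -279.5 120 45 40; python3 - <<'E'
from h import *
grab('top','t5')
E
```

```text
t7.90 pos [ 467.3 -339.5  141.7] psi 94.3 tilt 0.023 w 49.9 F [ 0.3 -0.2  0.7] q [-0.65  0.45  1.81 -0.    0.86 -0.72]
n=8 dist=67 dpsi=-49
[[7.7, -2.1, 2.6, 0.017, 0.015, 0.108], [7.4, -2.9, 2.7, 0.0, 0.0, 0.108], [7.1, -3.7, 2.7, 0.0, 0.0, 0.108], [6.6, -4.4, 2.7, 0.0, 0.0, 0.108], [6.1, -5.1, 2.7, 0.0, 0.0, 0.108]]
[[5.5, -5.7, 2.7, 0.0, 0.0, 0.108], [4.9, -6.3, 2.7, 0.0, 0.0, 0.108], [4.2, -6.8, 2.7, 0.0, 0.0, 0.108]]
```

View pics/t5.png

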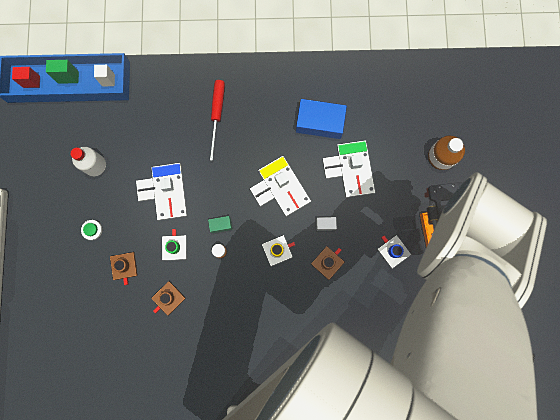

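Nothing has shifted yet; the blue holder is still at (396,251). Continuing to it.

Request:
move_arm([
  [7.5,-2,2.5,0.017,0.015,0.108],
  [7.5,-3,2.5,0,0,0.108],
  [7,-3.5,2.5,0,0,0.108],
  [6.5,-4.5,2.5,0,0,0.108],
  [6,-5,2.5,0,0,0.108],
])

```text
t: 8.37
ee_pos: [455.0, -301.6, 131.7]
orientation: [2.683, 1.63, 0.002]
ft_force: [0.5, 0.1, 0.4]
width: 49.8
```

```bash
python3 plan.py 446 -279.5 90 45 40
```

```text
t8.37 pos [ 455.  -301.6  131.7] psi 62.6 tilt 0.003 w 49.8 F [0.5 0.1 0.4] q [-0.61  0.43  1.87 -0.    0.83 -0.13]
n=3 dist=48 dpsi=-18
[[5.2, -6.1, 13.9, 0.003, 0.0, 0.102], [4.5, -6.6, 13.9, 0.0, 0.0, 0.102], [3.8, -7.0, 13.9, 0.0, 0.0, 0.102]]
```

Request:
move_arm([
  [5,-6,14,0.003,0,0.102],
  [4.5,-6.5,14,0,0,0.102],
  [3.5,-5,10,0,0,0.09],
  [0,0,0,0,0,0],
  [0,0,0,0,0,0],
])

```text
t: 8.78
ee_pos: [448.0, -280.9, 95.0]
orientation: [2.893, 1.216, 0.002]
ft_force: [0.4, -0.9, 1.1]
width: 50.2
```

```bash
python3 plan.py 446 -279.5 55 45 15; python3 -c "
from h import *
grab('wrist','w6')"
```

```text
t8.78 pos [ 448.  -280.9   95. ] psi 45.6 tilt 0.003 w 50.2 F [ 0.4 -0.9  1.1] q [-0.58  0.47  1.93 -0.    0.74  0.19]
n=3 dist=40 dpsi=-1
[[-0.1, -0.8, 13.3, 0.003, 0.0, 0.003], [-0.1, -0.8, 13.3, 0.0, 0.0, 0.003], [-0.1, -0.8, 13.3, 0.0, 0.0, 0.003]]
```

View pics/w6.png

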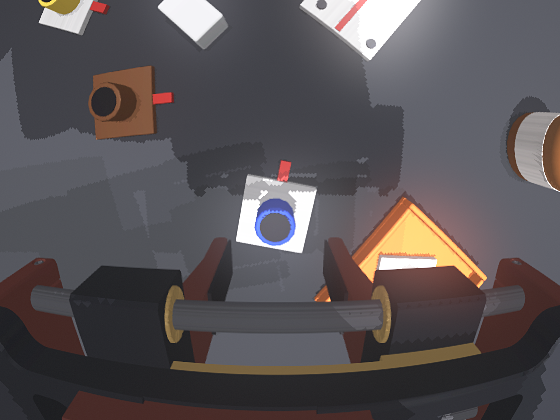

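Request:
move_arm([
  [0,-1,14,0.003,0,0.005],
  [0,-1,14,0,0,0],
  [0,0,14,0,0,0],
  [0,0,14,0,0,0],
  [0,0,10,0,0,0],
])

```text
t: 9.25
ee_pos: [452.6, -285.3, 33.7]
orientation: [2.877, 1.23, 0.012]
ft_force: [0.0, 0.4, -0.7]
width: 50.1
```

Request:
move_arm([
  [0,0,0,0,0,0],
  [0,0,0,0,0,0],
])

```text
t: 9.42
ee_pos: [452.6, -285.9, 32.9]
orientation: [2.876, 1.235, 0.011]
ft_force: [-1.0, 0.1, 0.3]
width: 50.2
```

```bash
python3 plan.py 446 -279.5 13.5 45 15
```

```text
t9.42 pos [ 452.6 -285.9   32.9] psi 46.5 tilt 0.014 w 50.2 F [-1.   0.1  0.3] q [-0.59  0.59  1.93 -0.    0.61  0.17]
n=2 dist=21 dpsi=-1
[[0.0, -4.7, 9.6, 0.013, -0.002, 0.013], [-0.0, -4.6, 9.7, 0.0, 0.0, 0.013]]
```

Request:
move_arm([
  [0,-9,0,0.013,0,0.025],
  [0,0,0,0,0,0],
  [0,0,0,0,0,0],
])

```text
t: 9.67
ee_pos: [446.5, -280.1, 34.7]
orientation: [2.902, 1.202, 0.005]
ft_force: [-0.0, -0.2, 0.2]
width: 50.1
```

```bash
python3 plan.py 446 -279.5 13.5 45 15
```

```text
t9.67 pos [ 446.5 -280.1   34.7] psi 45.0 tilt 0.003 w 50.1 F [-0.  -0.2  0.2] q [-0.58  0.58  1.94  0.    0.62  0.2 ]
n=2 dist=21 dpsi=0
[[-0.0, -0.4, 10.6, 0.002, -0.003, 0.0], [0.0, -0.4, 10.6, 0.0, 0.0, 0.0]]
```

Request:
move_arm([
  [0,-2,8,0.002,-0.003,0],
  [0,-1,8,0,0,0],
  [0,0,4,0,0,0],
  [0,0,0,0,0,0],
  [0,0,0,0,0,0],
])

```text
t: 10.08
ee_pos: [444.8, -278.0, 13.9]
orientation: [2.901, 1.203, 0.001]
ft_force: [-1.3, 1.1, 0.1]
width: 50.2
```

```bash
python3 plan.py 446 -279.5 13.5 45 15
```

```text
t10.08 pos [ 444.8 -278.    13.9] psi 45.0 tilt 0.002 w 50.2 F [-1.3  1.1  0.1] q [-0.58  0.61  1.95 -0.    0.57  0.2 ]
n=1 dist=2 dpsi=-0
[[-0.3, 1.9, 0.4, 0.002, 0.0, 0.001]]
```

Request:
move_arm([
  [0,1.5,0,0,0,0],
  [0,0,0,0,0,0],
  [0,0,0,0,0,0],
  [0,0,0,0,0,0],
  [0,0,0,0,0,0],
], hand=1)

```text
t: 10.5
ee_pos: [446.1, -279.2, 13.7]
orientation: [2.901, 1.203, 0.001]
ft_force: [-0.3, 0.3, -0.8]
width: 29.3
```

```bash
python3 plan.py 446 -279.5 120 45 30
```

```text
t10.50 pos [ 446.1 -279.2   13.7] psi 45.0 tilt 0.001 w 29.3 F [-0.3  0.3 -0.8] q [-0.58  0.62  1.95 -0.    0.58  0.2 ]
n=4 dist=106 dpsi=-0
[[-0.1, 0.1, -26.6, 0.001, 0.0, 0.0], [-0.1, 0.0, -26.6, 0.0, 0.0, 0.0], [-0.1, 0.0, -26.6, 0.0, 0.0, 0.0], [-0.1, 0.0, -26.6, 0.0, 0.0, 0.0]]
```

Request:
move_arm([
  [0,0,-20,0,0,0],
  [0,0,-27,0,0,0],
  [0,0,-27,0,0,0],
  [0,0,-27,0,0,0],
  [0,0,-5,0,0,0],
])

```text
t: 10.92
ee_pos: [443.8, -277.7, 121.0]
orientation: [-2.897, -1.201, 0.006]
ft_force: [0.6, 0.4, -1.2]
width: 29.4
```

```bash
python3 plan.py 611 249 120 197.6 36 1
```

```text
t10.92 pos [ 443.8 -277.7  121. ] psi 45.0 tilt 0.006 w 29.4 F [ 0.6  0.4 -1.2] q [-0.58  0.43  1.92 -0.    0.8   0.2 ]
n=23 dist=553 dpsi=153
[[21.3, -11.0, 0.1, -0.006, 0.001, -0.116], [22.5, -8.5, 0.0, 0.0, 0.0, -0.116], [23.3, -5.8, 0.0, 0.0, 0.0, -0.116], [23.8, -3.1, 0.0, 0.0, 0.0, -0.116], [24.0, -0.3, 0.0, 0.0, 0.0, -0.116]]
[[23.9, 2.4, 0.0, 0.0, 0.0, -0.116], [23.5, 5.2, 0.0, 0.0, 0.0, -0.116], [22.7, 7.9, 0.0, 0.0, 0.0, -0.116], [21.6, 10.4, 0.0, 0.0, 0.0, -0.116], [20.3, 12.9, 0.0, 0.0, 0.0, -0.116]]
[[18.7, 15.1, 0.0, 0.0, 0.0, -0.116], [16.8, 17.2, 0.0, 0.0, 0.0, -0.116], [14.7, 19.0, 0.0, 0.0, 0.0, -0.116], [12.4, 20.6, 0.0, 0.0, 0.0, -0.116], [10.0, 21.9, 0.0, 0.0, 0.0, -0.116]]
[[7.4, 22.9, 0.0, 0.0, 0.0, -0.116], [4.7, 23.6, 0.0, 0.0, 0.0, -0.116], [1.9, 24.0, 0.0, 0.0, 0.0, -0.116], [-0.9, 24.0, 0.0, 0.0, 0.0, -0.116], [-3.6, 23.8, 0.0, 0.0, 0.0, -0.116]]
[[-6.3, 23.2, 0.0, 0.0, 0.0, -0.116], [-9.0, 22.3, 0.0, 0.0, 0.0, -0.116], [-11.5, 21.1, 0.0, 0.0, 0.0, -0.116]]
```

Request:
move_arm([
  [15,-8,0,-0.006,0,-0.1],
  [22,-8,0,0,0,-0.115],
  [23,-6,0,0,0,-0.115],
  [24,-3,0,0,0,-0.115],
  [24,0,0,0,0,-0.115],
])

```text
t: 11.33
ee_pos: [480.5, -172.3, 122.7]
orientation: [2.437, 1.971, 0.001]
ft_force: [0.7, -0.5, 0.5]
width: 29.4
```

Request:
move_arm([
  [24,2,0,0,0,-0.115],
  [23.5,5,0,0,0,-0.115],
  [22.5,8,0,0,0,-0.115],
  [21.5,10,0,0,0,-0.115],
  [20,13,0,0,0,-0.115],
])

```text
t: 11.75
ee_pos: [514.9, -52.0, 119.4]
orientation: [1.742, 2.609, -0.004]
ft_force: [0.0, 0.6, 0.3]
width: 29.1
```

```bash
python3 plan.py 611 249 120 197.6 36 1
```

```text
t11.75 pos [514.9 -52.  119.4] psi 112.5 tilt 0.005 w 29.1 F [0.  0.6 0.3] q [-0.12  0.42  1.94 -0.01  0.78 -0.51]
n=13 dist=316 dpsi=85
[[18.6, 15.7, -0.1, 0.0, 0.005, -0.114], [16.6, 17.7, -0.0, 0.0, 0.0, -0.114], [14.5, 19.5, -0.0, 0.0, 0.0, -0.114], [12.2, 21.0, -0.0, 0.0, 0.0, -0.114], [9.7, 22.3, -0.0, 0.0, 0.0, -0.114]]
[[7.1, 23.2, -0.0, 0.0, 0.0, -0.114], [4.4, 23.9, -0.0, 0.0, 0.0, -0.114], [1.7, 24.2, -0.0, 0.0, 0.0, -0.114], [-1.1, 24.3, -0.0, 0.0, 0.0, -0.114], [-3.9, 24.0, -0.0, 0.0, 0.0, -0.114]]
[[-6.6, 23.4, -0.0, 0.0, 0.0, -0.114], [-9.2, 22.5, -0.0, 0.0, 0.0, -0.114], [-11.7, 21.3, -0.0, 0.0, 0.0, -0.114]]
```

Request:
move_arm([
  [18.5,15.5,0,0,0.005,-0.114],
  [16.5,17.5,0,0,0,-0.114],
  [14.5,19.5,0,0,0,-0.114],
  [12,21,0,0,0,-0.114],
  [9.5,22,0,0,0,-0.114],
])

```text
t: 12.17
ee_pos: [549.2, 69.5, 115.7]
orientation: [-0.894, -3.008, 0.002]
ft_force: [0.3, -0.2, -1.4]
width: 29.5
```

Request:
move_arm([
  [7,23,0,0,0,-0.114],
  [4.5,24,0,0,0,-0.114],
  [1.5,24,0,0,0,-0.114],
  [-1,20,0,0,0,-0.114],
  [-3,18,0,0,0,-0.114],
])

```text
t: 12.58
ee_pos: [577.9, 182.7, 111.4]
orientation: [0.036, -3.133, 0.002]
ft_force: [0.5, 0.3, -1.9]
width: 29.7
```

```bash
python3 plan.py 611 249 120 197.6 36 1; python3 -c "
from h import *
grab('top','t7')"
```

```text
t12.58 pos [577.9 182.7 111.4] psi -178.7 tilt 0.008 w 29.7 F [ 0.5  0.3 -1.9] q [ 0.29  0.54  1.74  0.    0.87 -1.31]
n=3 dist=75 dpsi=16
[[-11.5, 21.8, -3.0, 0.0, -0.008, -0.095], [-13.6, 20.6, -2.9, 0.0, 0.0, -0.095], [-15.5, 19.3, -2.9, 0.0, 0.0, -0.095]]
```

View pics/t7.png

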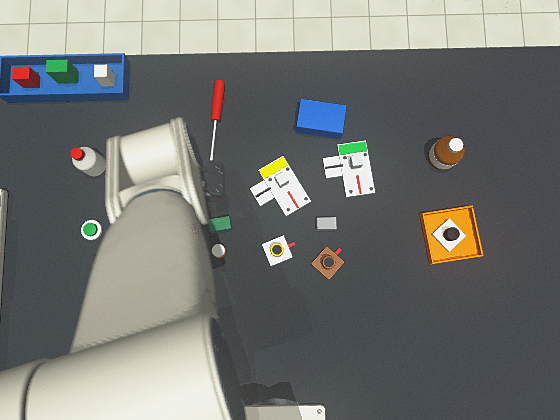

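Request:
move_arm([
  [-11,21,-2,0,-0.008,-0.095],
  [-13,20,-2,0,0,-0.095],
  [-12,13,-1,0,0,-0.08],
  [0,0,0,0,0,0],
  [0,0,0,0,0,0],
])

```text
t: 13.05
ee_pos: [606.6, 246.4, 111.8]
orientation: [0.488, -3.099, 0.001]
ft_force: [-0.7, -0.3, -0.1]
width: 29.7
```

```bash
python3 plan.py 611.2 248.7 75 197.6 36; python3 -c "
from h import *
grab('wrist','w8')"
```

```text
t13.05 pos [606.6 246.4 111.8] psi -162.1 tilt 0.004 w 29.7 F [-0.7 -0.3 -0.1] q [ 0.37  0.6   1.62  0.    0.92 -1.52]
n=2 dist=37 dpsi=-0
[[-2.6, 0.4, 18.4, 0.0, -0.004, 0.003], [-2.6, 0.4, 18.4, 0.0, 0.0, 0.003]]
```

View pics/w8.png

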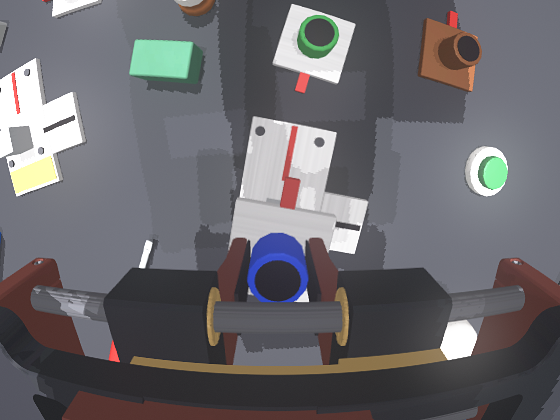

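Request:
move_arm([
  [-2.5,0.5,16,0,-0.004,0.003],
  [-2.5,0.5,16,0,0,0.003],
  [-1,0,12,0,0,0],
  [0,0,0,0,0,0],
  [0,0,0,0,0,0],
])

```text
t: 13.52
ee_pos: [609.6, 244.4, 63.9]
orientation: [0.461, -3.103, 0.002]
ft_force: [-0.1, -0.1, -0.3]
width: 29.3
```

```bash
python3 plan.py 611.2 248.7 54.5 197.6 36
```

```text
t13.52 pos [609.6 244.4  63.9] psi -163.1 tilt 0.004 w 29.3 F [-0.1 -0.1 -0.3] q [ 0.36  0.67  1.63 -0.    0.84 -1.5 ]
n=1 dist=10 dpsi=1
[[-2.8, 3.7, 9.4, 0.0, -0.004, -0.012]]
```

Request:
move_arm([
  [-2.5,3.5,4,0,-0.004,-0.012],
  [0,0,0,0,0,0],
  [0,0,0,0,0,0],
])

```text
t: 13.77
ee_pos: [610.9, 247.8, 59.6]
orientation: [0.48, -3.104, 0.001]
ft_force: [-0.9, 0.8, 0.1]
width: 29.3
```

```bash
python3 plan.py 611.2 248.7 54.5 197.6 36
```

```text
t13.77 pos [610.9 247.8  59.6] psi -162.4 tilt 0.001 w 29.3 F [-0.9  0.8  0.1] q [ 0.37  0.67  1.63 -0.    0.84 -1.51]
n=1 dist=5 dpsi=0
[[-0.5, 0.8, 5.1, -0.001, -0.001, -0.001]]
```

Request:
move_arm([
  [-0.5,0.8,4.5,0,0,0],
  [0,0,0,0,0,0],
  [0,0,0,0,0,0],
])

```text
t: 14.02
ee_pos: [611.9, 249.3, 55.9]
orientation: [-0.48, 3.103, -0.0]
ft_force: [-0.0, -0.2, -0.6]
width: 29.4
```

```bash
python3 plan.py 611.2 248.7 54 197.6 36
```

```text
t14.02 pos [611.9 249.3  55.9] psi -162.4 tilt 0.001 w 29.4 F [-0.  -0.2 -0.6] q [ 0.37  0.68  1.63 -0.    0.83 -1.51]
n=1 dist=2 dpsi=0
[[0.9, -0.3, 1.9, 0.0, 0.001, 0.0]]
```

Request:
move_arm([
  [0.5,0,2,0,0,0],
  [0,0,0,0,0,0],
])

```text
t: 14.18
ee_pos: [611.7, 249.3, 54.2]
orientation: [-0.48, 3.103, -0.0]
ft_force: [0.0, 0.1, -1.1]
width: 29.5
```

```bash
python3 plan.py 611.2 248.7 54 197.6 36
```

```text
t14.18 pos [611.7 249.3  54.2] psi -162.4 tilt 0.002 w 29.5 F [ 0.   0.1 -1.1] q [ 0.37  0.68  1.63 -0.    0.82 -1.51]
n=1 dist=1 dpsi=0
[[0.6, -0.4, 0.2, 0.0, 0.002, 0.0]]
```

Request:
move_arm([
  [0,0,0,0,0,0],
  [0,0,0,0,0,0],
  [0,0,0,0,0,0],
  [0,0,0,0,0,0],
  [0,0,0,0,0,0],
], hand=-0.14)

```text
t: 14.6
ee_pos: [612.2, 249.5, 54.9]
orientation: [-0.48, 3.101, 0.0]
ft_force: [0.1, 0.1, 0.1]
width: 50.0
```

Request:
move_arm([
  [0,0,-12,0,0,0],
  [0,0,-16,0,0,0],
  [0,0,-18,0,0,0],
  [0,0,-15,0,0,0],
  [0,0,0,0,0,0],
])

```text
t: 15.02
ee_pos: [611.5, 249.3, 120.0]
orientation: [-0.48, 3.103, -0.0]
ft_force: [0.9, 0.2, -0.2]
width: 49.9
```

```bash
python3 plan.py 464.7 233 115 163 36; python3 -c "
from h import *
grab('wrist','w9')"
```

```text
t15.02 pos [611.5 249.3 120. ] psi -162.4 tilt 0.002 w 49.9 F [ 0.9  0.2 -0.2] q [ 0.37  0.59  1.61 -0.    0.94 -1.51]
n=6 dist=148 dpsi=-35
[[24.1, 4.8, 0.8, 0.0, 0.002, 0.101], [24.5, 2.4, 0.8, 0.0, 0.0, 0.101], [24.6, -0.1, 0.8, 0.0, 0.0, 0.101], [24.5, -2.6, 0.8, 0.0, 0.0, 0.101], [24.1, -5.0, 0.8, 0.0, 0.0, 0.101]]
[[23.5, -7.4, 0.8, 0.0, 0.0, 0.101]]
```

View pics/w9.png

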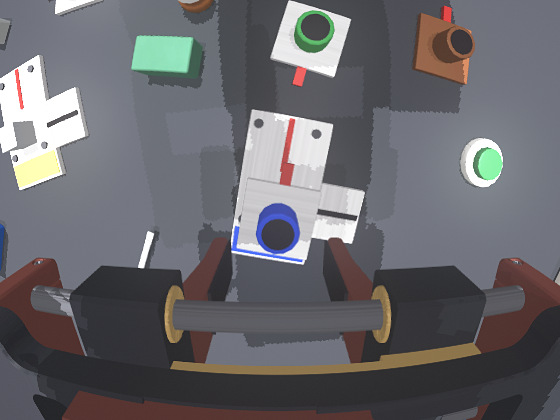

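Request:
move_arm([
  [22,4,0,0,0.002,0.1],
  [24.5,2.5,0,0,0,0.1],
  [24.5,0,0,0,0,0.1],
  [24.5,-2.5,0,0,0,0.1],
  [24,-5,0,0,0,0.1],
])

```text
t: 15.48
ee_pos: [491.0, 235.8, 117.4]
orientation: [0.336, 3.12, 0.001]
ft_force: [-0.6, 0.3, -0.7]
width: 50.1
```

```bash
python3 plan.py 464.7 233 80 163 36
```

```text
t15.48 pos [491.  235.8 117.4] psi 167.7 tilt 0.003 w 50.1 F [-0.6  0.3 -0.7] q [ 0.43  0.45  1.88 -0.    0.8  -0.93]
n=2 dist=46 dpsi=-5
[[12.6, -4.2, 18.6, 0.001, 0.003, 0.041], [12.4, -4.7, 18.7, 0.0, 0.0, 0.041]]
```

Request:
move_arm([
  [12.5,-4,18,0,0.003,0.04],
  [9,-3,14,0,0,0.04],
  [0,0,0,0,0,0],
  [0,0,0,0,0,0],
])

```text
t: 15.82
ee_pos: [460.7, 232.2, 83.2]
orientation: [-0.471, -3.101, 0.003]
ft_force: [0.6, 0.1, 0.9]
width: 50.2
```

```bash
python3 plan.py 464.7 233 40 163 15; python3 -c "
from h import *
grab('wrist','w10')"
```

```text
t15.82 pos [460.7 232.2  83.2] psi 162.7 tilt 0.006 w 50.2 F [0.6 0.1 0.9] q [ 0.44  0.48  1.95  0.    0.71 -0.83]
n=3 dist=43 dpsi=0
[[-1.3, 0.7, 14.4, -0.003, -0.005, -0.002], [-1.2, 0.7, 14.4, 0.0, 0.0, -0.002], [-1.2, 0.7, 14.4, 0.0, 0.0, -0.002]]
```

View pics/w10.png

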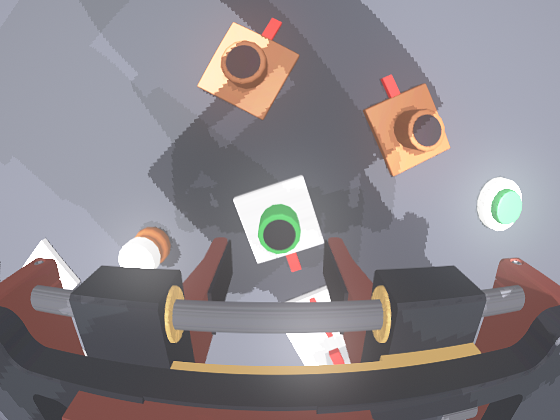

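Request:
move_arm([
  [-1,0.5,14,-0.003,-0.005,-0.002],
  [0,0.5,14,0,0,0],
  [0,0,12,0,0,0],
  [0,0,0,0,0,0],
  [0,0,0,0,0,0],
])

```text
t: 16.28
ee_pos: [469.1, 234.8, 45.1]
orientation: [0.461, 3.1, 0.008]
ft_force: [0.3, -0.2, -0.2]
width: 49.9
```

```bash
python3 plan.py 464.7 233 13.7 163 15
```

```text
t16.28 pos [469.1 234.8  45.1] psi 163.1 tilt 0.009 w 49.9 F [ 0.3 -0.2 -0.2] q [ 0.44  0.55  1.95 -0.    0.63 -0.83]
n=3 dist=32 dpsi=-0
[[1.3, -1.1, 10.4, 0.006, 0.007, 0.001], [1.2, -1.0, 10.5, 0.0, 0.0, 0.001], [1.2, -1.0, 10.5, 0.0, 0.0, 0.001]]
```

Request:
move_arm([
  [3,-2,10,0.006,0.007,0],
  [2,-2,10,0,0,0],
  [1,0,8,0,0,0],
  [0,0,0,0,0,0],
  [0,0,0,0,0,0],
])

```text
t: 16.7
ee_pos: [464.4, 233.3, 16.5]
orientation: [0.46, 3.105, 0.003]
ft_force: [-0.0, -0.0, -0.2]
width: 50.0
```

```bash
python3 plan.py 464.7 233 13.7 163 15
```

```text
t16.70 pos [464.4 233.3  16.5] psi 163.1 tilt 0.003 w 50.0 F [-0.  -0.  -0.2] q [ 0.44  0.61  1.96  0.    0.57 -0.83]
n=1 dist=3 dpsi=-0
[[-0.4, -0.2, 2.8, 0.002, 0.002, 0.002]]
```

Request:
move_arm([
  [0,0,2.8,0,0,0],
  [0,0,0,0,0,0],
  [0,0,0,0,0,0],
  [0,0,0,0,0,0],
  [0,0,0,0,0,0],
], hand=1)

```text
t: 17.12
ee_pos: [464.5, 233.4, 13.8]
orientation: [0.46, 3.105, 0.003]
ft_force: [-1.1, 0.1, -1.4]
width: 29.5
```

Request:
move_arm([
  [0,0,0,0,0,0],
])

```text
t: 17.2
ee_pos: [464.5, 233.5, 13.9]
orientation: [0.46, 3.105, 0.003]
ft_force: [0.2, -0.5, -0.4]
width: 29.1
```

```bash
python3 plan.py 464.7 233 120 163 30
```

```text
t17.20 pos [464.5 233.5  13.9] psi 163.1 tilt 0.003 w 29.1 F [ 0.2 -0.5 -0.4] q [ 0.44  0.61  1.96  0.    0.57 -0.83]
n=4 dist=106 dpsi=-0
[[-0.1, -0.0, -26.5, 0.002, 0.002, 0.001], [-0.1, -0.1, -26.5, 0.0, 0.0, 0.001], [-0.1, -0.1, -26.5, 0.0, 0.0, 0.001], [-0.1, -0.1, -26.5, 0.0, 0.0, 0.001]]
```

Request:
move_arm([
  [0,0,-20,0,0,0],
  [0,0,-27,0,0,0],
  [0,0,-27,0,0,0],
  [0,0,-27,0,0,0],
  [0,0,-5,0,0,0],
])

```text
t: 17.62
ee_pos: [462.2, 232.3, 121.6]
orientation: [-0.46, -3.105, 0.003]
ft_force: [1.3, 0.5, -1.0]
width: 29.1
```

```bash
python3 plan.py 657 -197.5 120 -10.9 36 -1
```

```text
t17.62 pos [462.2 232.3 121.6] psi 163.1 tilt 0.003 w 29.1 F [ 1.3  0.5 -1. ] q [ 0.44  0.42  1.93  0.    0.79 -0.83]
n=26 dist=472 dpsi=-174
[[-12.0, -13.6, 0.1, -0.002, -0.002, 0.117], [-13.5, -12.2, 0.1, 0.0, 0.0, 0.117], [-14.8, -10.5, 0.1, 0.0, 0.0, 0.117], [-15.9, -8.7, 0.1, 0.0, 0.0, 0.117], [-16.8, -6.8, 0.1, 0.0, 0.0, 0.117]]
[[-17.5, -4.8, 0.1, 0.0, 0.0, 0.117], [-17.9, -2.7, 0.1, 0.0, 0.0, 0.117], [-18.1, -0.6, 0.1, 0.0, 0.0, 0.117], [-18.1, 1.5, 0.1, 0.0, 0.0, 0.117], [-17.8, 3.6, 0.1, 0.0, 0.0, 0.117]]
[[-17.2, 5.7, 0.1, 0.0, 0.0, 0.117], [-16.5, 7.6, 0.1, 0.0, 0.0, 0.117], [-15.5, 9.5, 0.1, 0.0, 0.0, 0.117], [-14.3, 11.2, 0.1, 0.0, 0.0, 0.117], [-12.8, 12.8, 0.1, 0.0, 0.0, 0.117]]
[[-11.3, 14.2, 0.1, 0.0, 0.0, 0.117], [-9.5, 15.5, 0.1, 0.0, 0.0, 0.117], [-7.7, 16.5, 0.1, 0.0, 0.0, 0.117], [-5.7, 17.2, 0.1, 0.0, 0.0, 0.117], [-3.6, 17.8, 0.1, 0.0, 0.0, 0.117]]
[[-1.5, 18.1, 0.1, 0.0, 0.0, 0.117], [0.6, 18.1, 0.1, 0.0, 0.0, 0.117], [2.7, 18.0, 0.1, 0.0, 0.0, 0.117], [4.8, 17.5, 0.1, 0.0, 0.0, 0.117], [6.8, 16.8, 0.1, 0.0, 0.0, 0.117]]
[[8.7, 15.9, 0.1, 0.0, 0.0, 0.117]]
```

Request:
move_arm([
  [-10,-11,0,0,0,0.11],
  [-13.5,-12,0,0,0,0.117],
  [-15,-10.5,0,0,0,0.117],
  [-16,-8.5,0,0,0,0.117],
  [-17,-7,0,0,0,0.117],
])

```text
t: 18.03
ee_pos: [500.1, 153.3, 123.6]
orientation: [1.35, 2.835, 0.004]
ft_force: [-0.4, 0.5, -0.9]
width: 29.4
```

Request:
move_arm([
  [-17.5,-5,0,0,0,0.117],
  [-18,-2.5,0,0,0,0.117],
  [-18,-0.5,0,0,0,0.117],
  [-18,1.5,0,0,0,0.117],
  [-18,3.5,0,0,0,0.117],
])

```text
t: 18.45
ee_pos: [535.2, 65.2, 120.4]
orientation: [-2.145, -2.294, -0.001]
ft_force: [-0.3, 0.6, -1.7]
width: 29.3
```

```bash
python3 plan.py 657 -197.5 120 -10.9 36 -1
```

```text
t18.45 pos [535.2  65.2 120.4] psi 93.8 tilt 0.001 w 29.3 F [-0.3  0.6 -1.7] q [0.1  0.44 1.89 0.   0.81 0.03]
n=16 dist=290 dpsi=-105
[[-16.9, 6.5, 0.0, -0.001, -0.001, 0.114], [-16.0, 8.4, 0.0, 0.0, 0.0, 0.114], [-15.0, 10.2, 0.0, 0.0, 0.0, 0.114], [-13.7, 11.8, 0.0, 0.0, 0.0, 0.114], [-12.3, 13.3, 0.0, 0.0, 0.0, 0.114]]
[[-10.7, 14.6, 0.0, 0.0, 0.0, 0.114], [-9.0, 15.7, 0.0, 0.0, 0.0, 0.114], [-7.1, 16.6, 0.0, 0.0, 0.0, 0.114], [-5.2, 17.3, 0.0, 0.0, 0.0, 0.114], [-3.2, 17.8, 0.0, 0.0, 0.0, 0.114]]
[[-1.1, 18.1, 0.0, 0.0, 0.0, 0.114], [1.0, 18.1, 0.0, 0.0, 0.0, 0.114], [3.0, 17.8, 0.0, 0.0, 0.0, 0.114], [5.0, 17.4, 0.0, 0.0, 0.0, 0.114], [7.0, 16.7, 0.0, 0.0, 0.0, 0.114]]
[[8.8, 15.8, 0.0, 0.0, 0.0, 0.114]]
```

Request:
move_arm([
  [-17,6.5,0,0,0,0.115],
  [-16,8.5,0,0,0,0.115],
  [-15,10,0,0,0,0.115],
  [-13.5,12,0,0,0,0.115],
  [-12,13,0,0,0,0.115],
])

```text
t: 18.87
ee_pos: [571.5, -21.6, 116.5]
orientation: [-2.729, -1.549, 0.006]
ft_force: [0.3, -0.4, -1.1]
width: 29.7
```

Request:
move_arm([
  [-10.5,14.5,0,0,0,0.115],
  [-9,15.5,0,0,0,0.115],
  [-7,16.5,0,0,0,0.115],
  [-5,17.5,0,0,0,0.115],
  [-3,18,0,0,0,0.115],
])

```text
t: 19.28
ee_pos: [605.0, -109.1, 111.9]
orientation: [-3.066, -0.665, 0.014]
ft_force: [0.2, 0.0, -0.3]
width: 29.6
```

```bash
python3 plan.py 657 -197.5 120 -10.9 36 -1
```

```text
t19.28 pos [ 605.  -109.1  111.9] psi 24.5 tilt 0.010 w 29.6 F [ 0.2  0.  -0.3] q [-0.2   0.55  1.71  0.    0.88  0.95]
n=6 dist=103 dpsi=-35
[[1.8, 17.0, -1.5, -0.005, 0.008, 0.103], [3.5, 16.7, -1.3, 0.0, 0.0, 0.103], [5.2, 16.3, -1.3, 0.0, 0.0, 0.103], [6.9, 15.7, -1.3, 0.0, 0.0, 0.103], [8.4, 14.9, -1.3, 0.0, 0.0, 0.103]]
[[9.9, 13.9, -1.3, 0.0, 0.0, 0.103]]
```

Request:
move_arm([
  [2,17,-1.5,-0.005,0.008,0.103],
  [3.5,16.5,-1.5,0,0,0.103],
  [5,16,-1.5,0,0,0.103],
  [7,15.5,-1,0,0,0.103],
  [7,12,-1,0,0,0.09],
])

```text
t: 19.7
ee_pos: [644.8, -184.1, 113.1]
orientation: [-3.136, 0.163, 0.009]
ft_force: [0.3, 0.4, -1.4]
width: 29.4
```

Request:
move_arm([
  [2,3,0,0,0,0.05],
  [0,0,0,0,0,0],
  [0,0,0,0,0,0],
])

```text
t: 19.95
ee_pos: [646.8, -190.3, 110.4]
orientation: [-3.13, 0.254, 0.011]
ft_force: [0.6, 0.7, -1.3]
width: 29.3
```

```bash
python3 plan.py 657.3 -197.5 75 -10.9 18 -1;python3 -c "
from h import *
grab('wrist','w11');grab('top','t11')"
```

```text
t19.95 pos [ 646.8 -190.3  110.4] psi -9.3 tilt 0.007 w 29.3 F [ 0.6  0.7 -1.3] q [-0.3   0.63  1.57 -0.    0.95  1.43]
n=3 dist=38 dpsi=-2
[[3.9, 1.8, 11.8, 0.0, 0.007, 0.009], [3.9, 1.8, 11.8, 0.0, 0.0, 0.009], [3.9, 1.7, 11.8, 0.0, 0.0, 0.009]]
```

View pics/w11.png

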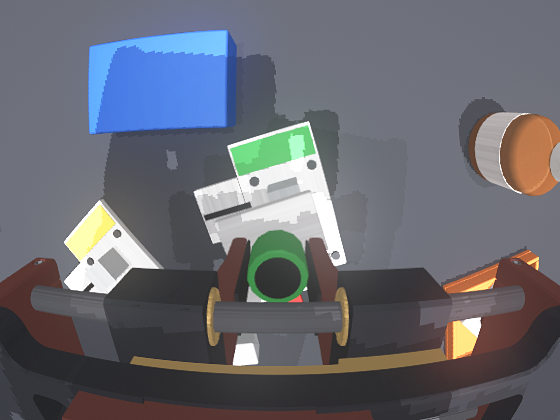

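View pics/t11.png

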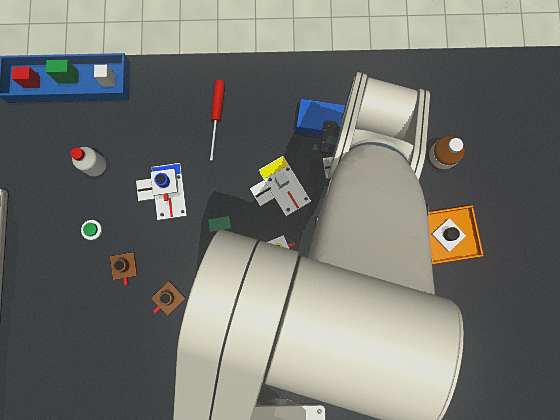

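Request:
move_arm([
  [5,2,14,0,0.007,0.012],
  [4,2,14,0,0,0.01],
  [1,0,10,0,0,0.005],
  [0,0,0,0,0,0],
  [0,0,0,0,0,0],
])

```text
t: 20.47
ee_pos: [655.1, -193.0, 70.0]
orientation: [-3.127, 0.287, 0.002]
ft_force: [0.6, -0.1, -1.2]
width: 29.3
```

```bash
python3 plan.py 657.3 -197.5 57 -10.9 18 
```

```text
t20.47 pos [ 655.1 -193.    70. ] psi -10.5 tilt 0.002 w 29.3 F [ 0.6 -0.1 -1.2] q [-0.3   0.69  1.57  0.    0.89  1.45]
n=1 dist=14 dpsi=-0
[[3.0, 4.0, 12.9, -0.001, 0.002, 0.007]]
```

Request:
move_arm([
  [2.5,4,5,0,0.002,0.007],
  [0,0,5,0,0,0],
  [0,0,0,0,0,0],
  [0,0,0,0,0,0],
])

```text
t: 20.8
ee_pos: [657.0, -197.4, 59.4]
orientation: [-3.127, 0.297, -0.001]
ft_force: [-0.1, 0.1, -0.5]
width: 29.4
```

```bash
python3 plan.py 657.3 -197.5 54.5 -10.9 18 
```

```text
t20.80 pos [ 657.  -197.4   59.4] psi -10.8 tilt 0.001 w 29.4 F [-0.1  0.1 -0.5] q [-0.31  0.71  1.57  0.    0.87  1.45]
n=1 dist=5 dpsi=-0
[[0.3, 0.1, 4.9, -0.001, 0.0, 0.001]]
```

Request:
move_arm([
  [0,0,4.5,0,0,0],
  [0,0,0,0,0,0],
  [0,0,0,0,0,0],
])

```text
t: 21.05
ee_pos: [657.4, -197.6, 55.2]
orientation: [-3.127, 0.297, -0.003]
ft_force: [1.0, 0.2, -0.7]
width: 29.8
```

```bash
python3 plan.py 657.3 -197.5 54 -10.9 18 
```

```text
t21.05 pos [ 657.4 -197.6   55.2] psi -10.8 tilt 0.002 w 29.8 F [ 1.   0.2 -0.7] q [-0.31  0.71  1.57  0.    0.86  1.45]
n=1 dist=1 dpsi=-0
[[-0.1, -0.1, 1.2, -0.001, -0.002, 0.001]]
```

Request:
move_arm([
  [0,0,1,0,0,0],
  [0,0,0,0,0,0],
])

```text
t: 21.22
ee_pos: [657.5, -197.6, 54.3]
orientation: [-3.127, 0.297, -0.003]
ft_force: [-0.7, 0.0, -1.0]
width: 29.6
```

Request:
move_arm([
  [0,0,0,0,0,0],
  [0,0,0,0,0,0],
  [0,0,0,0,0,0],
  [0,0,0,0,0,0],
  [0,0,0,0,0,0],
], hand=-0.14)

```text
t: 21.63
ee_pos: [658.2, -197.8, 55.3]
orientation: [-3.127, 0.297, -0.006]
ft_force: [-0.4, 0.8, -0.2]
width: 49.9
```

Request:
move_arm([
  [0,0,-12,0,0,0],
  [0,0,-16,0,0,0],
  [0,0,-18,0,0,0],
  [0,0,-15,0,0,0],
  [0,0,0,0,0,0],
])

```text
t: 22.05
ee_pos: [657.5, -197.6, 120.5]
orientation: [-3.127, 0.297, -0.003]
ft_force: [0.3, -0.8, 0.3]
width: 49.9
```

```bash
python3 plan.py 453.2 -7.3 110 60 36; python3 -c "
from h import *
grab('wrist','w12')"
```

```text
t22.05 pos [ 657.5 -197.6  120.5] psi -10.8 tilt 0.002 w 49.9 F [ 0.3 -0.8  0.3] q [-0.31  0.63  1.55  0.    0.97  1.45]
n=11 dist=279 dpsi=71
[[-21.5, -13.5, 0.9, -0.001, -0.002, -0.112], [-19.8, -15.8, 1.0, 0.0, 0.0, -0.112], [-17.9, -18.0, 1.0, 0.0, 0.0, -0.112], [-15.8, -19.9, 1.0, 0.0, 0.0, -0.112], [-13.5, -21.5, 1.0, 0.0, 0.0, -0.112]]
[[-11.0, -22.9, 1.0, 0.0, 0.0, -0.112], [-8.4, -24.0, 1.0, 0.0, 0.0, -0.112], [-5.6, -24.8, 1.0, 0.0, 0.0, -0.112], [-2.8, -25.2, 1.0, 0.0, 0.0, -0.112], [0.0, -25.4, 1.0, 0.0, 0.0, -0.112]]
[[2.9, -25.2, 1.0, 0.0, 0.0, -0.112]]
```

View pics/w12.png

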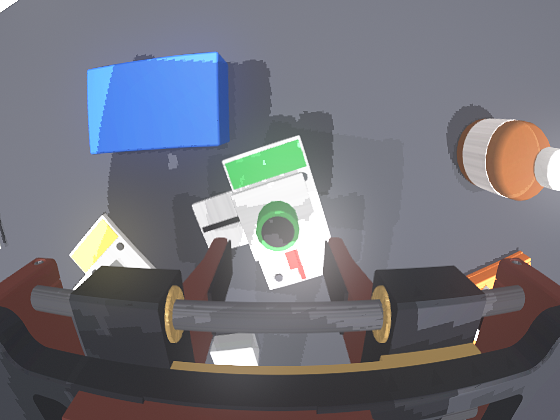

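Request:
move_arm([
  [-18,-12,0,0,0,-0.11],
  [-20,-16,0,0,0,-0.112],
  [-18,-18,0,0,0,-0.112],
  [-16,-20,0,0,0,-0.112],
  [-13.5,-21.5,0,0,0,-0.112],
])

```text
t: 22.52
ee_pos: [566.1, -113.7, 117.5]
orientation: [3.081, 0.603, 0.007]
ft_force: [-0.7, -0.5, 0.5]
width: 49.9
```

Request:
move_arm([
  [-11,-23,0,0,0,-0.112],
  [-8.5,-24,0,0,0,-0.112],
  [-5.5,-25,0,0,0,-0.112],
  [-3,-25,0,0,0,-0.112],
  [0,-20,0,0,0,-0.112],
])

```text
t: 22.93
ee_pos: [466.6, -28.7, 114.2]
orientation: [-2.775, -1.472, 0.001]
ft_force: [0.8, -1.2, 0.1]
width: 50.0
```

```bash
python3 plan.py 453.2 -7.3 85 60 25
```

```text
t22.93 pos [466.6 -28.7 114.2] psi 55.9 tilt 0.001 w 50.0 F [ 0.8 -1.2  0.1] q [-0.09  0.37  2.05 -0.    0.73  0.51]
n=2 dist=39 dpsi=4
[[5.1, -11.5, 14.6, 0.0, 0.0, -0.036], [5.5, -11.4, 14.6, 0.0, 0.0, -0.036]]
```

Request:
move_arm([
  [4,-9,12,0,0,-0.036],
  [4,-8,12,0,0,-0.03],
  [0,0,0,0,0,0],
  [0,0,0,0,0,0],
])

```text
t: 23.27
ee_pos: [450.2, -9.7, 88.5]
orientation: [-2.713, -1.577, 0.008]
ft_force: [0.4, 1.4, 0.8]
width: 50.1
```

```bash
python3 plan.py 453.2 -7.3 45 60 15;python3 -c "
from h import *
grab('wrist','w13')"
```

```text
t23.27 pos [450.2  -9.7  88.5] psi 60.3 tilt 0.006 w 50.1 F [0.4 1.4 0.8] q [-0.05  0.4   2.09  0.    0.66  0.47]
n=3 dist=44 dpsi=-0
[[1.2, 0.5, 14.5, -0.005, 0.003, 0.002], [1.2, 0.5, 14.5, 0.0, 0.0, 0.002], [1.2, 0.5, 14.5, 0.0, 0.0, 0.002]]
```

View pics/w13.png

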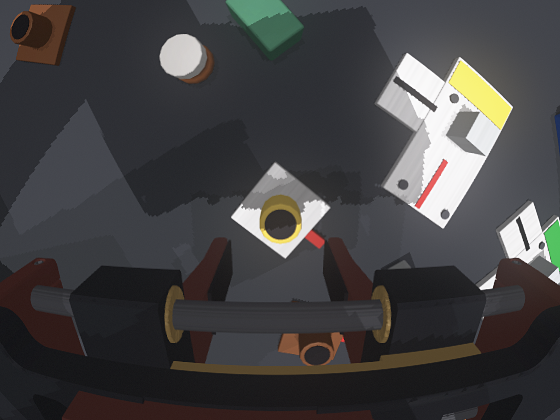

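Request:
move_arm([
  [1,0,14,-0.005,0.003,0.002],
  [0,-1,14,0,0,0],
  [0,-1,12,0,0,0],
  [0,0,0,0,0,0],
  [0,0,0,0,0,0],
])

```text
t: 23.73
ee_pos: [454.2, -10.3, 49.6]
orientation: [2.72, 1.565, 0.009]
ft_force: [-0.1, -0.6, 1.1]
width: 50.0
```

```bash
python3 plan.py 453.2 -7.3 13.8 60 15
```

```text
t23.73 pos [454.2 -10.3  49.6] psi 59.8 tilt 0.007 w 50.0 F [-0.1 -0.6  1.1] q [-0.05  0.48  2.1   0.    0.55  0.48]
n=3 dist=36 dpsi=0
[[0.7, -0.9, 11.9, 0.006, -0.003, -0.001], [0.7, -0.8, 11.9, 0.0, 0.0, -0.001], [0.7, -0.8, 11.9, 0.0, 0.0, -0.001]]
```

Request:
move_arm([
  [1.5,-4,11,0.006,-0.003,0],
  [1,-3,11,0,0,0],
  [0,-1,9,0,0,0],
  [0,0,0,0,0,0],
  [0,0,0,0,0,0],
])

```text
t: 24.15
ee_pos: [451.6, -4.7, 18.6]
orientation: [2.724, 1.561, 0.006]
ft_force: [0.0, -0.2, -0.5]
width: 49.9
```

```bash
python3 plan.py 453.2 -7.3 13.8 60 15
```

```text
t24.15 pos [451.6  -4.7  18.6] psi 59.6 tilt 0.004 w 49.9 F [ 0.  -0.2 -0.5] q [-0.04  0.55  2.11  0.    0.48  0.49]
n=1 dist=6 dpsi=0
[[-1.5, 2.7, 4.8, 0.004, -0.002, -0.006]]
```

Request:
move_arm([
  [-1.5,2.5,4.5,0.004,-0.002,-0.006],
  [0,0,0,0,0,0],
  [0,0,0,0,0,0],
])

```text
t: 24.4
ee_pos: [453.8, -7.6, 14.2]
orientation: [-2.72, -1.571, -0.001]
ft_force: [0.8, -0.7, 0.4]
width: 50.1
```

```bash
python3 plan.py 453.2 -7.3 13.8 60 15
```

```text
t24.40 pos [453.8  -7.6  14.2] psi 60.0 tilt 0.001 w 50.1 F [ 0.8 -0.7  0.4] q [-0.04  0.56  2.1   0.    0.48  0.48]
n=1 dist=1 dpsi=-0
[[-0.1, -0.7, 0.4, 0.0, -0.001, 0.0]]
```

Request:
move_arm([
  [0,0,0,0,0,0],
  [0,0,0,0,0,0],
  [0,0,0,0,0,0],
  [0,0,0,0,0,0],
  [0,0,0,0,0,0],
], hand=1)

```text
t: 24.82
ee_pos: [454.5, -7.8, 15.0]
orientation: [2.72, 1.57, 0.003]
ft_force: [-0.1, 0.4, -1.1]
width: 29.3
```

Request:
move_arm([
  [0,0,0,0,0,0],
  [0,0,-20,0,0,0],
  [0,0,-27,0,0,0],
  [0,0,-27,0,0,0],
  [0,0,-20,0,0,0],
])

```text
t: 25.23
ee_pos: [450.0, -7.6, 107.7]
orientation: [-2.715, -1.568, 0.013]
ft_force: [1.1, -0.3, -1.1]
width: 29.2
```

```bash
python3 plan.py 617.2 -21.5 112 -21.1 36 -1
```

```text
t25.23 pos [450.   -7.6 107.7] psi 60.0 tilt 0.010 w 29.2 F [ 1.1 -0.3 -1.1] q [-0.04  0.36  2.08  0.    0.71  0.48]
n=12 dist=168 dpsi=-81
[[6.0, 12.6, -0.5, -0.009, 0.005, 0.118], [7.4, 11.9, -0.4, 0.0, 0.0, 0.118], [8.8, 10.9, -0.4, 0.0, 0.0, 0.118], [10.0, 9.8, -0.4, 0.0, 0.0, 0.118], [11.1, 8.6, -0.4, 0.0, 0.0, 0.118]]
[[12.0, 7.2, -0.4, 0.0, 0.0, 0.118], [12.8, 5.7, -0.4, 0.0, 0.0, 0.118], [13.3, 4.2, -0.4, 0.0, 0.0, 0.118], [13.7, 2.6, -0.4, 0.0, 0.0, 0.118], [13.9, 1.0, -0.4, 0.0, 0.0, 0.118]]
[[14.0, -0.7, -0.4, 0.0, 0.0, 0.118], [13.8, -2.3, -0.4, 0.0, 0.0, 0.118]]
```

Request:
move_arm([
  [5,11,-0.5,-0.009,0.005,0.115],
  [7.5,12,-0.5,0,0,0.118],
  [9,11,-0.5,0,0,0.118],
  [10,10,-0.5,0,0,0.118],
  [11,8.5,-0.5,0,0,0.118],
])

```text
t: 25.65
ee_pos: [519.3, -13.6, 115.8]
orientation: [3.065, 0.683, 0.008]
ft_force: [1.2, 0.3, -1.4]
width: 29.5
```

Request:
move_arm([
  [12,7,-0.5,0,0,0.118],
  [13,5.5,-0.5,0,0,0.118],
  [13.5,4,-0.5,0,0,0.118],
  [13.5,2.5,-0.5,0,0,0.118],
  [14,1,-0.5,0,0,0.118],
])

```text
t: 26.07
ee_pos: [590.4, -20.8, 118.1]
orientation: [-3.128, 0.286, -0.005]
ft_force: [0.5, 0.2, -1.8]
width: 29.3
```

```bash
python3 plan.py 617.2 -21.5 112 -21.1 36 -1
```

```text
t26.07 pos [590.4 -20.8 118.1] psi -10.4 tilt 0.003 w 29.3 F [ 0.5  0.2 -1.8] q [-0.06  0.51  1.78  0.    0.85  1.7 ]
n=2 dist=27 dpsi=-11
[[13.2, -2.1, 3.1, -0.001, -0.003, 0.093], [13.0, -3.3, 3.0, 0.0, 0.0, 0.093]]
```

Request:
move_arm([
  [12,-2,3,0,-0.003,0.09],
  [10,-3,3,0,0,0.08],
  [0,0,0,0,0,0],
  [0,0,0,0,0,0],
])

```text
t: 26.4
ee_pos: [615.6, -21.2, 111.1]
orientation: [-3.089, 0.569, -0.0]
ft_force: [-0.4, 0.8, -0.8]
width: 29.1
```

```bash
python3 plan.py 617.2 -21.5 75 -21.1 16;python3 -c "
from h import *
grab('wrist','w14')"
```

```text
t26.40 pos [615.6 -21.2 111.1] psi -20.9 tilt 0.001 w 29.1 F [-0.4  0.8 -0.8] q [-0.05  0.55  1.72  0.    0.87  1.88]
n=3 dist=36 dpsi=-0
[[0.5, -0.1, 12.0, -0.001, 0.0, 0.001], [0.5, -0.1, 12.0, 0.0, 0.0, 0.001], [0.5, -0.1, 12.0, 0.0, 0.0, 0.001]]
```

View pics/w14.png

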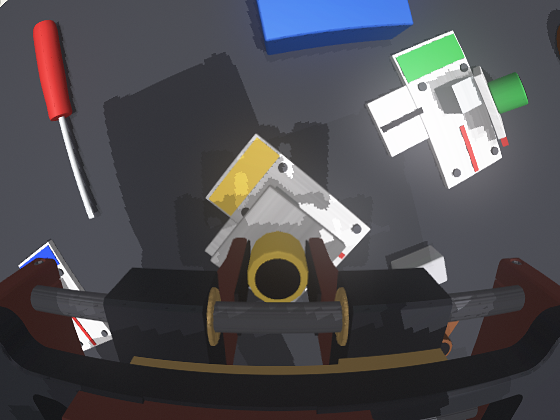

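Request:
move_arm([
  [0.5,0,14,0,0,0],
  [0,0,14,0,0,0],
  [0,0,14,0,0,0],
  [0,0,0,0,0,0],
  [0,0,0,0,0,0],
])

```text
t: 26.87
ee_pos: [612.2, -21.2, 65.8]
orientation: [-3.092, 0.556, 0.003]
ft_force: [0.4, 0.4, -1.2]
width: 29.3
```

```bash
python3 plan.py 617.2 -21.5 58 -21.1 16;python3 -c "
from h import *
grab('top','t14')"
```

```text
t26.87 pos [612.2 -21.2  65.8] psi -20.4 tilt 0.002 w 29.3 F [ 0.4  0.4 -1.2] q [-0.05  0.61  1.74  0.    0.79  1.87]
n=1 dist=9 dpsi=-1
[[4.8, -1.4, 7.8, 0.0, 0.002, 0.012]]
```

View pics/t14.png

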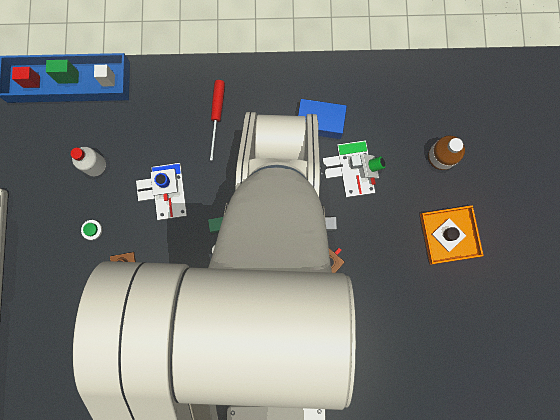

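Request:
move_arm([
  [4.5,-1.5,3,0,0.002,0.012],
  [0,0,3,0,0,0],
  [0,0,0,0,0,0],
])

```text
t: 27.17
ee_pos: [617.3, -21.3, 60.4]
orientation: [-3.088, 0.575, -0.002]
ft_force: [-0.4, -0.5, -1.8]
width: 29.4
```

```bash
python3 plan.py 617.2 -21.5 55.5 -21.1 16
```

```text
t27.17 pos [617.3 -21.3  60.4] psi -21.1 tilt 0.001 w 29.4 F [-0.4 -0.5 -1.8] q [-0.05  0.63  1.73 -0.    0.78  1.89]
n=1 dist=5 dpsi=-0
[[-0.0, 0.2, 4.9, 0.0, -0.001, 0.0]]
```

Request:
move_arm([
  [0,0,4.5,0,0,0],
  [0,0,0,0,0,0],
  [0,0,0,0,0,0],
])

```text
t: 27.42
ee_pos: [618.3, -21.4, 56.4]
orientation: [-3.088, 0.575, -0.005]
ft_force: [-0.1, -0.4, -0.6]
width: 28.8
```

```bash
python3 plan.py 617.2 -21.5 55 -21.1 16
```

```text
t27.42 pos [618.3 -21.4  56.4] psi -21.1 tilt 0.003 w 28.8 F [-0.1 -0.4 -0.6] q [-0.05  0.63  1.73 -0.    0.77  1.88]
n=1 dist=2 dpsi=-0
[[-0.9, 0.5, 1.4, -0.001, -0.003, 0.0]]
```

Request:
move_arm([
  [-0.8,0.5,1.3,0,-0.003,0],
  [0,0,0,0,0,0],
])

```text
t: 27.58
ee_pos: [617.3, -21.6, 55.2]
orientation: [-3.088, 0.574, -0.0]
ft_force: [-0.7, -0.0, 0.1]
width: 29.3
```

Request:
move_arm([
  [0,0,0,0,0,0],
  [0,0,0,0,0,0],
  [0,0,0,0,0,0],
  [0,0,0,0,0,0],
  [0,0,0,0,0,0],
], hand=-0.14)

```text
t: 28.0
ee_pos: [618.1, -21.7, 56.1]
orientation: [-3.087, 0.574, -0.003]
ft_force: [0.1, -0.5, -0.6]
width: 49.7
```

Request:
move_arm([
  [0,0,-12,0,0,0],
  [0,0,-16,0,0,0],
  [0,0,-25,0,0,0],
  [0,0,-25,0,0,0],
  [0,0,-25,0,0,0],
])

```text
t: 28.42
ee_pos: [613.9, -21.5, 159.6]
orientation: [3.088, -0.574, -0.015]
ft_force: [0.9, -0.2, 0.4]
width: 49.9
```

```bash
python3 plan.py 480 150 200 60 36;python3 -c "
from h import *
grab('wrist','w15')"
```

```text
t28.42 pos [613.9 -21.5 159.6] psi -21.1 tilt 0.010 w 49.9 F [ 0.9 -0.2  0.4] q [-0.05  0.49  1.69  0.    0.97  1.88]
n=12 dist=221 dpsi=81
[[-15.6, -9.3, -3.2, 0.001, 0.01, -0.118], [-14.3, -11.1, -3.4, 0.0, 0.0, -0.118], [-12.9, -12.7, -3.4, 0.0, 0.0, -0.118], [-11.4, -14.1, -3.4, 0.0, 0.0, -0.118], [-9.6, -15.4, -3.4, 0.0, 0.0, -0.118]]
[[-7.7, -16.4, -3.4, 0.0, 0.0, -0.118], [-5.8, -17.2, -3.4, 0.0, 0.0, -0.118], [-3.7, -17.8, -3.4, 0.0, 0.0, -0.118], [-1.6, -18.1, -3.4, 0.0, 0.0, -0.118], [0.6, -18.1, -3.4, 0.0, 0.0, -0.118]]
[[2.7, -17.9, -3.4, 0.0, 0.0, -0.118], [4.8, -17.5, -3.4, 0.0, 0.0, -0.118]]
```

View pics/w15.png

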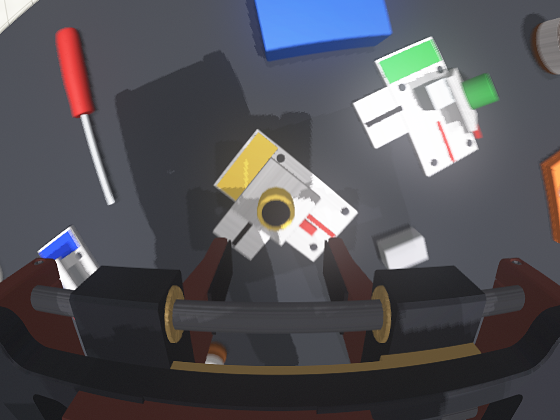

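Request:
move_arm([
  [-15,15,-4,0,0.01,0],
  [-25,30,-4,0,0,0],
  [-25,30,-4,0,0,0],
  [-20,-30,-4,0,0,0],
  [0,0,0,0,0,0],
])

```text
t: 28.88
ee_pos: [522.2, -37.6, 188.8]
orientation: [3.087, -0.584, 0.037]
ft_force: [0.3, 0.3, -0.8]
width: 50.1
```

```bash
python3 plan.py 480 150 200 60 36;python3 -c "
from h import *
grab('wrist','w16');grab('top','t16');grab('scene','s16')
im=cv2.imread('pics/t16.png');cv2.imwrite('pics/t16z.png',cv2.resize(im[130:230,120:400],None,fx=2.8,fy=2.8*1.0,interpolation=2))
im=cv2.imread('pics/s16.png');cv2.imwrite('pics/s16z.png',cv2.resize(im[140:290,150:400],None,fx=3.2,fy=3.2,interpolation=2))
"
```

```text
t28.88 pos [522.2 -37.6 188.8] psi -21.4 tilt 0.023 w 50.1 F [ 0.3  0.3 -0.8] q [-0.09  0.31  1.9  -0.    0.91  1.85]
n=12 dist=193 dpsi=81
[[-9.0, -13.3, -1.1, -0.003, -0.023, -0.118], [-7.4, -14.2, -0.9, 0.0, 0.0, -0.118], [-5.6, -15.0, -0.9, 0.0, 0.0, -0.118], [-3.8, -15.6, -0.9, 0.0, 0.0, -0.118], [-1.9, -15.9, -0.9, 0.0, 0.0, -0.118]]
[[-0.1, -16.0, -0.9, 0.0, 0.0, -0.118], [1.8, -15.9, -0.9, 0.0, 0.0, -0.118], [3.7, -15.6, -0.9, 0.0, 0.0, -0.118], [5.5, -15.0, -0.9, 0.0, 0.0, -0.118], [7.3, -14.3, -0.9, 0.0, 0.0, -0.118]]
[[8.9, -13.3, -0.9, 0.0, 0.0, -0.118], [10.4, -12.2, -0.9, 0.0, 0.0, -0.118]]
```

View pics/t16z.png

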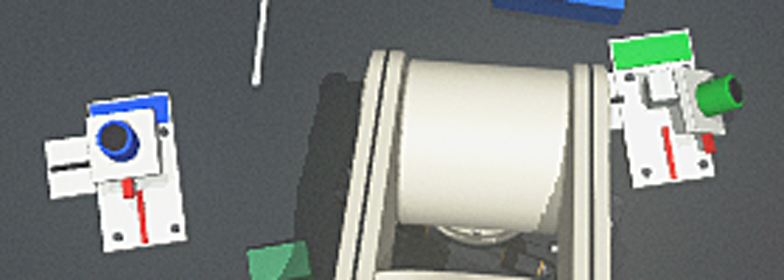

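View pics/s16z.png

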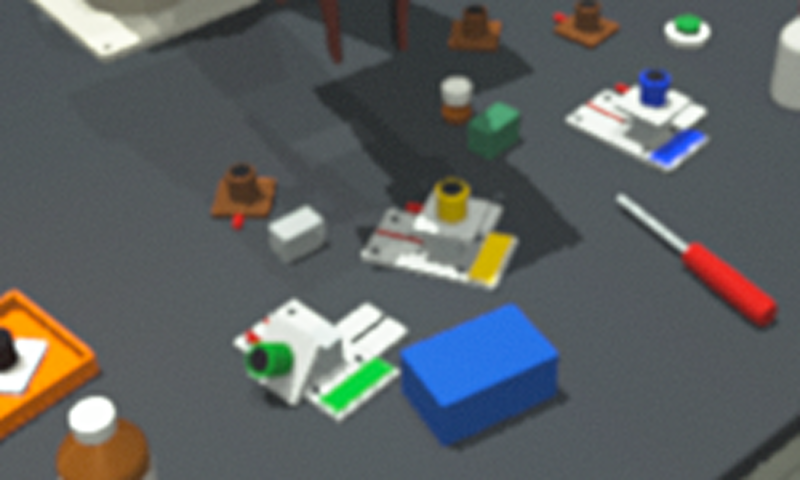

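```bash
cat >> h.py <<'E'
def cloudw(d):
    h,w=d['range_z'].shape; u,v=np.meshgrid(np.arange(w),np.arange(h)); z=d['range_z']
    a=(u-d['cx'])/d['fx'];b=(v-d['cy'])/d['fy'];r=np.hypot(a,b);k=np.where(r>1e-6,np.tan(np.minimum(r,1.45))/np.maximum(r,1e-6),1)
    P=np.stack([a*k*z,b*k*z,z],-1); T=d['cam_to_world']; return P@T[:3,:3].T+T[:3,3]
E
python3 - <<'E'
from meas import *
for tag,cf in (('t16',cloud),('s16',cloud),('w16',cloudw)):
    d=dict(np.load(f'pics/{tag}.npz'));P=cf(d);M=masks(d)
    reg=(np.hypot(P[...,0]-657,P[...,1]+215)<75)&(d['range_z']>0)
    g=M['green']&reg&(P[...,2]>12)
    print(tag,'green n',g.sum()); q=P[g]
    if len(q)>5: print(' mean',q.mean(0).round(1),'min',q.min(0).round(1),'max',q.max(0).round(1))
    r=M['red']&reg&(P[...,2]>13); print(' red',r.sum(),P[r].mean(0).round(1) if r.any() else '')
    w=M['white']&reg&(P[...,2]>13)&(P[...,1]<-212); q=P[w]; print(' plate n',len(q))
    if len(q)>10:
        c=np.median(q,0); s=np.linalg.svd(q-q.mean(0),full_matrices=False); print(' normal',s[2][2].round(3),'sv',s[1].round(1),q.mean(0).round(1),q.min(0).round(1),q.max(0).round(1))
im=cv2.imread('pics/w16.png');cv2.imwrite('pics/w16b.png',im)
E
```

```text
t16 green n 168
 mean [ 651.7 -232.1   41.6] min [ 632.5 -259.    12. ] max [ 705.2 -160.8   58.3]
 red 24 [ 608.5 -233.1   27.1]
 plate n 167
 normal [ 0.1   -0.763  0.638] sv [231.  170.9  27.1] [ 640.9 -223.5   37.9] [ 599.5 -245.4   13.7] [ 674.5 -212.    54.4]
s16 green n 60
 mean [ 657.5 -244.    44.2] min [ 643.5 -262.8   27.9] max [ 665.1 -229.2   55.1]
 red 5 [ 609.1 -237.7   26.9]
 plate n 166
 normal [ 0.139 -0.761  0.633] sv [241.4 129.   37. ] [ 651.  -223.6   36.4] [ 603.5 -259.6   13.1] [ 675.6 -212.1   49.7]
w16 green n 0
 red 49 [ 609.2 -235.4   27.8]
 plate n 531
 normal [-0.083  0.732 -0.676] sv [370.1 258.7  44.4] [ 639.4 -221.3   41. ] [ 602.5 -245.8   14. ] [ 673.8 -212.    50.2]
```

View pics/w16.png

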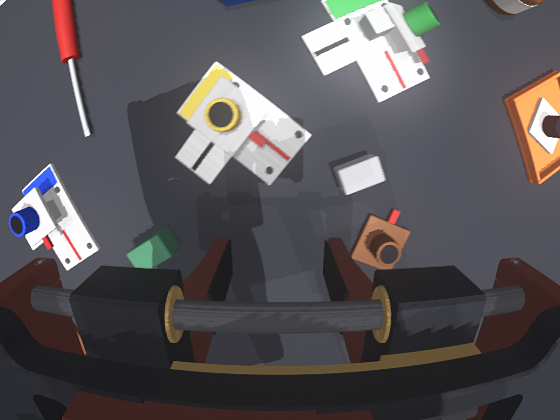

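```bash
cat > plan2.py <<'E'
from plan import *
from scipy.spatial.transform import Slerp
def plan2(x,y,z,psi,tilt,step=30,turn=0.115,via=None):
    o,p,R,ps=state(); tgt=np.array([x,y,z],float)
    Rt=Rpsi(psi)@Ro.from_euler('y',tilt,degrees=True).as_matrix()
    rel=Ro.from_matrix(R.T@Rt); ang=rel.magnitude()
    yx=R[:,1]
    print('t%.2f pos'%o['t'],p.round(1),'z-axis',R[:,2].round(3),'yaz %.1f'%np.degrees(np.arctan2(yx[1],yx[0])),'w %.1f'%o['width'],'F',np.round(o['ft_force'],1),'q',np.round(o['qpos'],2))
    dist=np.linalg.norm(tgt-p); n=max(1,int(np.ceil(max(dist/step,ang/turn))))
    sl=Slerp([0,1],Ro.from_matrix([R,Rt])); cur,cR=p,R; rows=[]
    for i in range(n):
        nxt=p+(tgt-p)*(i+1)/n; nR=sl((i+1)/n).as_matrix()
        s=cR.T@(nxt-cur); r=Ro.from_matrix(cR.T@nR).as_rotvec()
        rows.append([round(float(a),1)+0. for a in s]+[round(float(a),3)+0. for a in r]); cur,cR=nxt,nR
    print(f'n={n} dist={dist:.1f} ang={np.degrees(ang):.1f}')
    for i in range(0,n,5): print(rows[i:i+5])
if __name__=='__main__': plan2(*[float(q) for q in sys.argv[1:]])
E
python3 plan2.py 650 -260 190 98 0
```

```text
t29.03 pos [524.6 -39.3 188.1] z-axis [ 0.024 -0.006 -1.   ] yaz -111.3 w 50.2 F [ 0.7 -0.2 -0.5] q [-0.1   0.31  1.89 -0.    0.91  1.85]
n=19 dist=253.9 ang=119.3
[[10.4, 8.4, 0.1, 0.001, -0.001, -0.11], [9.4, 9.5, 0.1, 0.001, -0.001, -0.11], [8.3, 10.5, 0.1, 0.001, -0.001, -0.11], [7.1, 11.3, 0.1, 0.001, -0.001, -0.11], [5.8, 12.0, 0.0, 0.001, -0.001, -0.11]]
[[4.5, 12.6, 0.0, 0.001, -0.001, -0.11], [3.1, 13.0, 0.0, 0.001, -0.001, -0.11], [1.6, 13.3, 0.0, 0.001, -0.001, -0.11], [0.2, 13.4, 0.0, 0.001, -0.001, -0.11], [-1.3, 13.3, 0.0, 0.001, -0.001, -0.11]]
[[-2.8, 13.1, -0.1, 0.001, -0.001, -0.11], [-4.2, 12.7, -0.1, 0.001, -0.001, -0.11], [-5.5, 12.2, -0.1, 0.001, -0.001, -0.11], [-6.8, 11.5, -0.1, 0.001, -0.001, -0.11], [-8.0, 10.7, -0.1, 0.001, -0.001, -0.11]]
[[-9.2, 9.7, -0.1, 0.001, -0.001, -0.11], [-10.2, 8.7, -0.1, 0.001, -0.001, -0.11], [-11.1, 7.5, -0.1, 0.001, -0.001, -0.11], [-11.8, 6.2, -0.1, 0.001, -0.001, -0.11]]
```

Request:
move_arm([
  [10,8.5,0,0,0,-0.11],
  [9.5,9.5,0,0,0,-0.11],
  [8.5,10.5,0,0,0,-0.11],
  [7,11.5,0,0,0,-0.11],
  [6,12,0,0,0,-0.11],
])

```text
t: 29.45
ee_pos: [562.4, -97.3, 189.5]
orientation: [3.116, 0.323, 0.038]
ft_force: [0.4, -0.3, -1.3]
width: 50.3
```

Request:
move_arm([
  [4.5,12.5,0,0,0,-0.11],
  [3,13,0,0,0,-0.11],
  [1.5,13.5,0,0,0,-0.11],
  [0,13.5,0,0,0,-0.11],
  [-1.5,13.5,0,0,0,-0.11],
])

```text
t: 29.87
ee_pos: [604.0, -157.8, 189.5]
orientation: [2.886, 1.201, 0.033]
ft_force: [-0.1, 0.6, -0.1]
width: 49.9
```

```bash
python3 plan2.py 650 -260 190 98 0
```

```text
t29.87 pos [ 604.  -157.8  189.5] z-axis [ 0.025 -0.006 -1.   ] yaz -44.8 w 49.9 F [-0.1  0.6 -0.1] q [-0.28  0.45  1.68  0.    0.99  0.51]
n=9 dist=112.1 ang=52.8
[[-4.5, 11.6, 0.1, 0.003, 0.0, -0.102], [-5.6, 11.1, 0.1, 0.003, 0.0, -0.102], [-6.7, 10.5, 0.1, 0.003, 0.0, -0.102], [-7.8, 9.7, 0.1, 0.003, 0.0, -0.102], [-8.7, 8.9, 0.0, 0.003, 0.0, -0.102]]
[[-9.6, 8.0, 0.0, 0.003, 0.0, -0.102], [-10.3, 6.9, 0.0, 0.003, 0.0, -0.102], [-11.0, 5.8, 0.0, 0.003, 0.0, -0.102], [-11.5, 4.7, 0.0, 0.003, 0.0, -0.102]]
```

Request:
move_arm([
  [-4.5,11.5,0,0.005,0,-0.102],
  [-5.5,11,0,0.005,0,-0.102],
  [-6.5,10.5,0,0.005,0,-0.102],
  [-8,9.5,0,0.005,0,-0.102],
  [-8.5,9,0,0.005,0,-0.102],
])

```text
t: 30.28
ee_pos: [635.8, -217.3, 188.0]
orientation: [-2.469, -1.937, -0.01]
ft_force: [-0.3, -0.2, 0.1]
width: 50.1
```

Request:
move_arm([
  [-9,7,0,0,0,-0.09],
  [-9,5,0,0,0,-0.09],
  [-5,2,0,0,0,-0.05],
  [0,0,0,0,0,0],
  [0,0,0,0,0,0],
])

```text
t: 30.7
ee_pos: [651.1, -246.9, 185.0]
orientation: [-2.213, -2.227, -0.01]
ft_force: [-0.5, -1.0, 0.3]
width: 50.2
```

```bash
python3 plan2.py 650 -260 190 98 0; python3 - <<'E'
from meas import *
d=grab('wrist','w17');P=cloudw(d);M=masks(d)
cv2.imwrite('pics/w17.png',cv2.cvtColor(d['frame'],cv2.COLOR_RGB2BGR))
reg=(np.hypot(P[...,0]-657,P[...,1]+215)<75)&(d['range_z']>0)
g=M['green']&reg&(P[...,2]>12); q=P[g]; print(len(q)); 
if len(q): print(q.mean(0),q.min(0),q.max(0))
E
```

```text
t30.70 pos [ 651.1 -246.9  185. ] z-axis [ 0.003  0.006 -1.   ] yaz 0.4 w 50.2 F [-0.5 -1.   0.3] q [-0.38  0.57  1.49  0.01  1.09 -0.39]
n=2 dist=14.1 ang=7.6
[[-6.5, -0.6, -2.5, 0.002, -0.003, -0.067], [-6.5, -1.0, -2.5, 0.002, -0.003, -0.067]]
6
[ 662.23841034 -253.57487012   46.86948377] [ 661.00191363 -255.90800527   44.19940747] [ 663.10524171 -251.54695475   49.72185333]
```

View pics/w17.png

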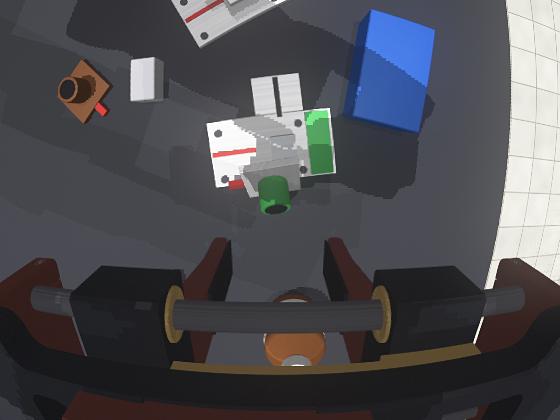

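```bash
python3 - <<'E'
from meas import *
from scipy.optimize import least_squares
for tag,cf in (('w17',cloudw),('t16',cloud),('s16',cloud)):
    d=dict(np.load(f'pics/{tag}.npz'));P=cf(d)
    H=cv2.cvtColor(d['frame'],cv2.COLOR_RGB2HSV).astype(int)
    reg=(np.abs(P[...,0]-650)<50)&(P[...,1]<-195)&(P[...,1]>-285)&(d['range_z']>0)&(P[...,2]>14)&(P[...,2]<75)
    green=(H[...,0]>45)&(H[...,0]<80)&(H[...,1]>90)&reg
    q=P[green]; print(tag,'green',len(q))
    pl=reg&(H[...,1]<50)&(H[...,2]>90); p=P[pl]
    n0=np.array([.1,-.76,.64]); c=np.median(p,0)
    # robust plane
    f=lambda v:(p-c)@(v[:3]/np.linalg.norm(v[:3]))-v[3]
    s=least_squares(f,np.r_[n0,0],loss='soft_l1',f_scale=1.0); n=s.x[:3]/np.linalg.norm(s.x[:3]); off=n@c+s.x[3]
    r=p@n-off; inl=np.abs(r)<3; print(' plate n',len(p),'inl',inl.sum(),'normal',n.round(3),'tilt',np.degrees(np.arccos(n[2])).round(1),'az',np.degrees(np.arctan2(n[1],n[0])).round(1))
    pi=p[inl]; ex=np.cross([0,0,1],n);ex/=np.linalg.norm(ex);ey=np.cross(n,ex)
    uv=np.c_[pi@ex,pi@ey].astype(np.float32); rc=cv2.minAreaRect(uv); print(' rect',rc, 'center3d',(rc[0][0]*ex+rc[0][1]*ey+off*n).round(1))
    # knob: axis dir n, radius 15
    h=q@n-off; k=(h>2)&(h<32); qk=q[k]; u=np.c_[qk@ex,qk@ey]
    sd=(np.abs(h[k])<29)
    top=q[(h>27)&(h<33)]
    print(' knob h range',np.percentile(h,[5,50,95]).round(1))
    g=lambda v:np.hypot(u[:,0]-v[0],u[:,1]-v[1])-15
    s2=least_squares(g,[np.median(u[:,0]),np.median(u[:,1])],loss='soft_l1',f_scale=1.5); 
    ax=s2.x[0]*ex+s2.x[1]*ey+off*n
    print(' knob axis at plate top',ax.round(1),'underside C',(ax-8*n).round(1),'res',np.median(np.abs(g(s2.x))).round(2))
E
```

```text
w17 green 882
 plate n 1620 inl 907 normal [ 0.175 -0.652  0.738] tilt 42.5 az -75.0
 rect ((563.8975830078125, -264.9677734375), (46.3116340637207, 56.38368225097656), 85.82850646972656) center3d [ 645.5 -228.9   32.3]
 knob h range [ 4.4 19.1 30.1]
 knob axis at plate top [ 645.9 -236.6   25.4] underside C [ 644.4 -231.4   19.5] res 1.16
t16 green 158
 plate n 276 inl 124 normal [ 0.182 -0.655  0.734] tilt 42.8 az -74.5
 rect ((560.65576171875, -264.3210144042969), (45.46406173706055, 56.078853607177734), 85.32039642333984) center3d [ 644.7 -226.1   32.6]
 knob h range [ 4.7 18.7 30.6]
 knob axis at plate top [ 645.2 -234.8   24.7] underside C [ 643.7 -229.5   18.9] res 1.48
s16 green 115
 plate n 252 inl 92 normal [ 0.281 -0.556  0.782] tilt 38.5 az -63.2
 rect ((475.9234924316406, -369.87109375), (45.763668060302734, 57.61399841308594), 79.39309692382812) center3d [ 648.9 -229.    30.6]
 knob h range [ 6.6 23.6 30.6]
 knob axis at plate top [ 644.2 -239.1   25.1] underside C [ 641.9 -234.6   18.8] res 2.14
```

```bash
python3 plan2.py 656 -275 110 105 21 20
```

```text
t30.75 pos [ 651.  -246.7  185. ] z-axis [ 0.003  0.006 -1.   ] yaz 0.4 w 49.9 F [ 0.1 -0.6  0.6] q [-0.38  0.57  1.49  0.01  1.09 -0.39]
n=5 dist=80.3 ang=25.3
[[-5.8, 0.9, 15.0, 0.01, 0.072, -0.05], [-6.9, 0.7, 14.5, 0.01, 0.072, -0.05], [-7.9, 0.5, 14.0, 0.01, 0.072, -0.05], [-8.9, 0.2, 13.4, 0.01, 0.072, -0.05], [-9.8, -0.1, 12.7, 0.01, 0.072, -0.05]]
```

Request:
move_arm([
  [-6,1,12,0.01,0.072,-0.05],
  [-7,0.5,12,0.01,0.072,-0.05],
  [-8,0.5,12,0.01,0.072,-0.05],
  [-9,0,12,0.01,0.07,-0.05],
  [-5,0,8,0,0.05,-0.05],
])

```text
t: 31.17
ee_pos: [658.9, -268.0, 127.7]
orientation: [-1.727, -2.271, -0.329]
ft_force: [-0.1, -0.0, -0.1]
width: 50.0
```

Request:
move_arm([
  [0,0,0,0,0,0],
  [0,0,0,0,0,0],
])

```text
t: 31.33
ee_pos: [657.8, -269.0, 123.7]
orientation: [-1.729, -2.263, -0.328]
ft_force: [0.0, 0.1, 0.5]
width: 50.2
```

```bash
python3 plan2.py 653.7 -265.7 85 105 21 20; python3 - <<'E'
from meas import *
d=grab('wrist','w18')
E
```

```text
t31.33 pos [ 657.8 -269.   123.7] z-axis [-0.079  0.341 -0.937] yaz 15.1 w 50.2 F [0.  0.1 0.5] q [-0.52  0.77  1.31  0.27  1.32 -0.88]
n=2 dist=39.0 ang=1.0
[[-4.8, -1.8, 18.8, 0.006, 0.005, 0.003], [-4.9, -1.7, 18.8, 0.006, 0.005, 0.003]]
```

View pics/w18.png

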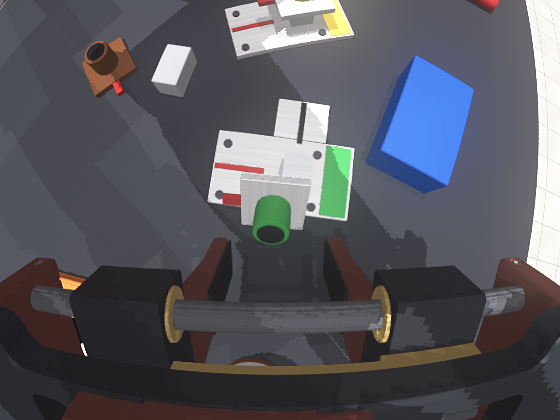

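Request:
move_arm([
  [-6,-2,17,0.006,0.006,0.003],
  [-6,-2,17,0,0,0],
  [-1,0,3,0,0,0],
  [0,0,0,0,0,0],
  [0,0,0,0,0,0],
])

```text
t: 31.8
ee_pos: [654.9, -265.2, 85.2]
orientation: [-1.73, -2.259, -0.319]
ft_force: [-0.4, 0.6, -0.2]
width: 49.9
```

```bash
python3 plan2.py 648.1 -244.9 28.7 105 21 15; python3 - <<'E'
from meas import *
from scipy.optimize import least_squares
d=grab('wrist','w19');P=cloudw(d)
H=cv2.cvtColor(d['frame'],cv2.COLOR_RGB2HSV).astype(int)
green=(H[...,0]>45)&(H[...,0]<80)&(H[...,1]>90)&(np.abs(P[...,0]-650)<40)&(P[...,1]<-205)&(P[...,1]>-290)&(P[...,2]>14)&(P[...,2]<75)
q=P[green]; n=np.array([.177,-.653,.737]);n/=np.linalg.norm(n);ex=np.cross([0,0,1],n);ex/=np.linalg.norm(ex);ey=np.cross(n,ex)
h=q@n; u=np.c_[q@ex,q@ey]; g=lambda v:np.hypot(u[:,0]-v[0],u[:,1]-v[1])-15
s=least_squares(g,[u[:,0].mean(),u[:,1].mean()-5],loss='soft_l1'); top=np.percentile(h,98)
print(len(q),'K(h=28)',(s.x[0]*ex+s.x[1]*ey+(top-10)*n).round(1), np.median(abs(g(s.x))))
E
```

```text
t31.80 pos [ 654.9 -265.2   85.2] z-axis [-0.085  0.339 -0.937] yaz 15.0 w 49.9 F [-0.4  0.6 -0.2] q [-0.51  0.81  1.33  0.27  1.27 -0.89]
n=5 dist=60.4 ang=0.6
[[0.1, -0.3, 12.1, 0.001, 0.002, 0.001], [0.0, -0.3, 12.1, 0.001, 0.002, 0.001], [0.0, -0.3, 12.1, 0.001, 0.002, 0.001], [0.0, -0.3, 12.1, 0.001, 0.002, 0.001], [0.0, -0.3, 12.1, 0.001, 0.002, 0.001]]
1627 K(h=28) [ 649.4 -250.5   40.9] 1.1474790087667923
```

View pics/w19.png

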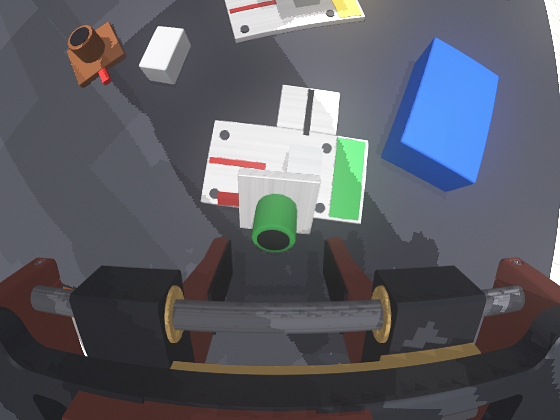

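Request:
move_arm([
  [0,-0.3,12,0,0.002,0],
  [0,-0.3,12,0,0.002,0],
  [0,0,12,0,0.002,0],
  [0,0,6,0,0,0],
  [0,0,0,0,0,0],
])

```text
t: 32.27
ee_pos: [652.0, -249.5, 44.9]
orientation: [-1.728, -2.258, -0.325]
ft_force: [0.0, 0.8, -0.1]
width: 50.3
```

Request:
move_arm([
  [0,0,0,0,0,0],
])

```text
t: 32.35
ee_pos: [651.5, -249.1, 44.0]
orientation: [-1.727, -2.257, -0.325]
ft_force: [0.3, -0.9, -0.1]
width: 49.7
```

```bash
python3 plan2.py 648.4 -246 29.5 105 21 15
```

```text
t32.35 pos [ 651.5 -249.1   44. ] z-axis [-0.084  0.343 -0.935] yaz 15.1 w 49.7 F [ 0.3 -0.9 -0.1] q [-0.5   0.85  1.36  0.28  1.2  -0.9 ]
n=2 dist=15.2 ang=0.6
[[-0.8, -1.2, 7.4, 0.004, 0.003, 0.002], [-0.8, -1.1, 7.5, 0.004, 0.003, 0.002]]
```

Request:
move_arm([
  [-0.8,-1.2,8,0.004,0.003,0.002],
  [-0.8,-1.1,5,0,0,0],
  [0,0,0,0,0,0],
  [0,0,0,0,0,0],
])

```text
t: 32.68
ee_pos: [648.5, -246.7, 30.0]
orientation: [-1.726, -2.252, -0.322]
ft_force: [0.2, 0.0, 1.3]
width: 50.1
```

```bash
python3 plan2.py 648.4 -246 29.5 105 21 15
```

```text
t32.68 pos [ 648.5 -246.7   30. ] z-axis [-0.089  0.345 -0.934] yaz 15.0 w 50.1 F [0.2 0.  1.3] q [-0.5   0.86  1.37  0.29  1.18 -0.91]
n=1 dist=0.9 ang=0.2
[[0.5, 0.1, 0.7, 0.003, 0.002, 0.002]]
```

Close gently at the knob and check.

Request:
move_arm([
  [0,0,0,0,0,0],
  [0,0,0,0,0,0],
  [0,0,0,0,0,0],
  [0,0,0,0,0,0],
  [0,0,0,0,0,0],
], hand=1)

```text
t: 33.1
ee_pos: [649.1, -247.6, 30.8]
orientation: [-1.727, -2.253, -0.322]
ft_force: [0.9, -1.3, -1.0]
width: 29.6
```

```bash
python3 plan2.py 650 -250 90 105 21 20; python3 - <<'E'
from meas import *
d=grab('wrist','w20')
E
```

```text
t33.10 pos [ 649.1 -247.6   30.8] z-axis [-0.088  0.344 -0.935] yaz 15.0 w 29.6 F [ 0.9 -1.3 -1. ] q [-0.5   0.86  1.37  0.29  1.18 -0.91]
n=3 dist=59.2 ang=0.3
[[6.2, 0.2, -18.7, 0.001, 0.001, 0.001], [6.2, 0.2, -18.7, 0.001, 0.001, 0.001], [6.3, 0.1, -18.7, 0.001, 0.001, 0.001]]
```

View pics/w20.png

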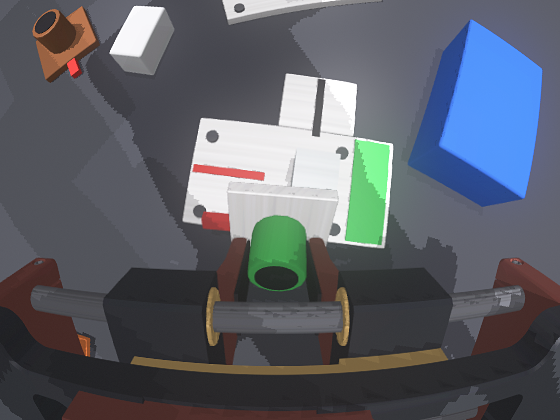

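```bash
python3 plan2.py 654 -262 95 105 21 20
```

```text
t33.15 pos [ 649.1 -247.6   30.8] z-axis [-0.088  0.344 -0.935] yaz 15.0 w 29.8 F [ 0.6 -0.1 -1.2] q [-0.5   0.86  1.37  0.29  1.18 -0.91]
n=4 dist=66.0 ang=0.3
[[2.2, 0.3, -16.3, 0.001, 0.001, 0.0], [2.2, 0.3, -16.3, 0.001, 0.001, 0.0], [2.2, 0.3, -16.3, 0.001, 0.001, 0.0], [2.2, 0.3, -16.3, 0.001, 0.001, 0.0]]
```

Request:
move_arm([
  [0,0,-12,0,0,0],
  [2,0,-16,0,0,0],
  [2.5,0,-16,0,0,0],
  [2.5,0,-16,0,0,0],
  [0,0,-8,0,0,0],
])

```text
t: 33.57
ee_pos: [652.1, -264.9, 99.3]
orientation: [-1.724, -2.249, -0.32]
ft_force: [0.1, -0.9, -1.2]
width: 29.6
```

```bash
python3 plan2.py 656 -220 130 105 -21.5 20
```

```text
t33.57 pos [ 652.1 -264.9   99.3] z-axis [-0.092  0.346 -0.934] yaz 15.1 w 29.6 F [ 0.1 -0.9 -1.2] q [-0.52  0.79  1.32  0.27  1.3  -0.89]
n=7 dist=54.5 ang=42.5
[[7.2, 2.2, -1.9, 0.0, -0.106, 0.0], [7.0, 2.2, -2.7, 0.0, -0.106, 0.0], [6.6, 2.2, -3.4, 0.0, -0.106, 0.0], [6.2, 2.2, -4.1, 0.0, -0.106, 0.0], [5.8, 2.2, -4.7, 0.0, -0.106, 0.0]]
[[5.2, 2.2, -5.3, 0.0, -0.106, 0.0], [4.7, 2.2, -5.8, 0.0, -0.106, 0.0]]
```

Request:
move_arm([
  [6,2,-3,0,-0.1,0],
  [7,2,-3,0,-0.106,0],
  [6.5,2,-4,0,-0.106,0],
  [6,2,-4,0,-0.106,0],
  [6,2,-5,0,-0.106,0],
])

```text
t: 33.98
ee_pos: [657.8, -244.4, 128.8]
orientation: [1.829, 2.36, -0.153]
ft_force: [0.2, -1.4, -1.2]
width: 30.0
```

```bash
python3 plan2.py 656 -220 130 105 -21.5 20
```

```text
t33.98 pos [ 657.8 -244.4  128.8] z-axis [ 0.057 -0.173 -0.983] yaz 14.5 w 30.0 F [ 0.2 -1.4 -1.2] q [-0.31  0.6   1.59 -0.2   0.85 -0.44]
n=2 dist=24.5 ang=11.1
[[11.7, 2.2, -2.7, 0.005, -0.096, -0.006], [11.4, 2.3, -3.9, 0.005, -0.096, -0.006]]
```

Request:
move_arm([
  [10,2,-3,0.005,-0.096,-0.006],
  [9,2,-3,0.005,-0.09,-0.006],
  [0,0,0,0,0,0],
  [0,0,0,0,0,0],
])

```text
t: 34.32
ee_pos: [657.9, -219.2, 135.3]
orientation: [1.708, 2.239, -0.324]
ft_force: [-0.1, -0.0, -1.1]
width: 29.8
```

```bash
python3 plan2.py 656 -220 130 105 -21.5 20; python3 - <<'E'
from meas import *
d=grab('wrist','w21');grab('top','t21');grab('scene','s21')
im=cv2.imread('pics/s21.png');cv2.imwrite('pics/s21z.png',cv2.resize(im[140:290,150:400],None,fx=3.2,fy=3.2,interpolation=2))
E
```

```text
t34.32 pos [ 657.9 -219.2  135.3] z-axis [ 0.104 -0.359 -0.928] yaz 15.4 w 29.8 F [-0.1 -0.  -1.1] q [-0.19  0.57  1.67 -0.49  0.78 -0.12]
n=1 dist=5.7 ang=0.6
[[1.8, -2.0, 5.0, 0.008, 0.007, 0.004]]
```

View pics/w21.png

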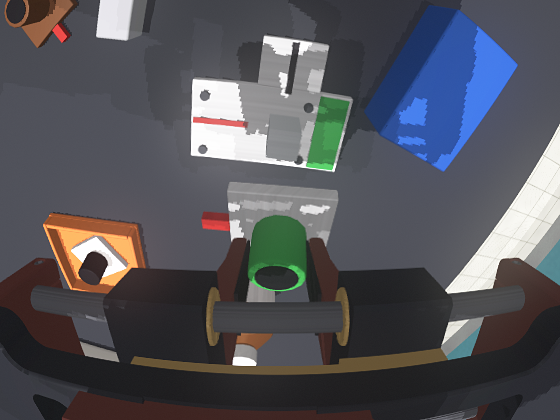

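View pics/s21z.png

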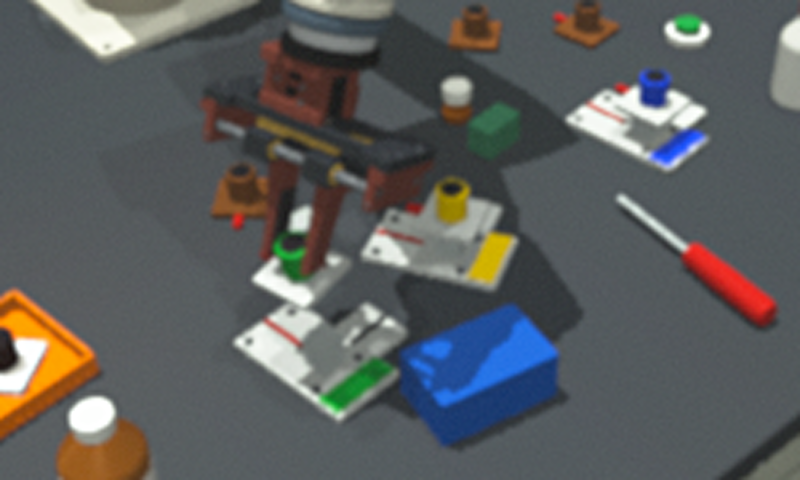

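```bash
cat > held.py <<'E'
from meas import *
from scipy.optimize import least_squares
def held(tag,tcp,n0=(0,0,1)):
    d=dict(np.load(f'pics/{tag}.npz'));P=cloudw(d)
    H=cv2.cvtColor(d['frame'],cv2.COLOR_RGB2HSV).astype(int)
    D=np.linalg.norm(P-np.array(tcp),axis=-1); reg=(D<60)&(d['range_z']>0)
    pl=reg&(H[...,1]<50)&(H[...,2]>60)&(np.arange(420)[:,None]<240); p=P[pl]; c=np.median(p,0)
    f=lambda v:(p-c)@(v[:3]/np.linalg.norm(v[:3]))-v[3]
    s=least_squares(f,np.r_[n0,0],loss='soft_l1',f_scale=.5); n=s.x[:3]/np.linalg.norm(s.x[:3]); n*=np.sign(n[2]); off=n@c+ (s.x[3] if s.x[2]>0 else -s.x[3])
    r=p@n-off; print('plate',len(p),'inl',(abs(r)<2).sum(),'n',n.round(3),'tilt',np.degrees(np.arccos(n[2])).round(1),'top z',np.median(p[:,2]).round(1))
    red=masks(d)['red']&reg; q=P[red]; print('red',len(q),q.mean(0).round(1) if len(q) else '')
    g=(H[...,0]>45)&(H[...,0]<80)&(H[...,1]>90)&reg; k=P[g]; h=k@n-off
    ex=np.cross([0,1,0],n);ex/=np.linalg.norm(ex);ey=np.cross(n,ex); u=np.c_[k@ex,k@ey]
    gg=lambda v:np.hypot(u[:,0]-v[0],u[:,1]-v[1])-15
    s2=least_squares(gg,u.mean(0),loss='soft_l1'); ax=s2.x[0]*ex+s2.x[1]*ey+(off-8)*n
    print('C underside',ax.round(1),'knob h',np.percentile(h,[5,95]).round(1),'res',np.median(abs(gg(s2.x))).round(2))
    if len(q):
        v=q.mean(0)-ax; print('ptr az %.1f len %.1f'%(np.degrees(np.arctan2(v[1],v[0])),np.hypot(v[0],v[1])))
    # plate edge direction
    pi=p[abs(r)<2]; rc=cv2.minAreaRect(np.c_[pi[:,0],pi[:,1]].astype(np.float32)); print('rect',rc)
if __name__=='__main__':
    import sys; held(sys.argv[1],[float(a) for a in sys.argv[2:5]])
E
python3 held.py w21 658 -219 135
```

```text
plate 4559 inl 3836 n [-0.026 -0.138  0.99 ] tilt 8.1 top z 125.9
red 376 [ 621.6 -216.5  119.6]
C underside [ 657.7 -211.   115.7] knob h [ 3.5 29.9] res 0.39
ptr az -171.4 len 36.5
rect ((655.1571044921875, -201.92962646484375), (55.987266540527344, 39.374664306640625), 12.365410804748535)
```

```bash
cat > lev.py <<'E'
from plan import *
def lev(n,yaw,tgt,step=30):
    o,p,R,ps=state(); n=np.array(n);n/=np.linalg.norm(n)
    A=Ro.align_vectors([[0,0,1]],[n])[0]; W=Ro.from_euler('z',yaw,degrees=True)*A
    Rt=W.as_matrix()@R; rv=Ro.from_matrix(R.T@Rt).as_rotvec(); print('pos',p.round(1),'total rotvec tool',rv.round(3)); 
    print('shift tool now',(R.T@(np.array(tgt)-p)).round(1),'final tilt of tool',np.degrees(np.arccos(-Rt[2,2])).round(1))
if __name__=='__main__':
    a=[float(x) for x in sys.argv[1:]]; lev(a[:3],a[3],a[4:7])
E
python3 lev.py -.026 -.138 .99 -3.3 656 -220 130
```

```text
pos [ 657.9 -221.3  135.1] total rotvec tool [ 0.082 -0.125  0.028]
shift tool now [ 3.5 -1.5  4. ] final tilt of tool 29.3
```

Request:
move_arm([
  [2,0,0,0.041,-0.063,0.014],
  [2,0,0,0.041,-0.063,0.014],
  [0,0,0,0,0,0],
  [0,0,0,0,0,0],
])

```text
t: 34.8
ee_pos: [657.4, -224.7, 134.3]
orientation: [1.725, 2.125, -0.513]
ft_force: [-1.1, 0.2, -1.0]
width: 29.4
```

```bash
python3 - <<'E'
from held import *
d=grab('wrist','w22'); held('w22',ctrl.get_obs()['ee_pos']); print(ctrl.get_obs()['ee_pos'])
E
```

```text
plate 4562 inl 3841 n [-0.     0.002  1.   ] tilt 0.1 top z 121.7
red 385 [ 620.7 -221.4  119.1]
C underside [ 657.1 -219.3  113.7] knob h [ 3.7 29.9] res 0.41
ptr az -176.7 len 36.5
rect ((655.5398559570312, -209.42373657226562), (56.293575286865234, 40.89977264404297), 8.336231231689453)
[ 657.16149717 -224.86117817  134.17796961]
```

View pics/w22.png

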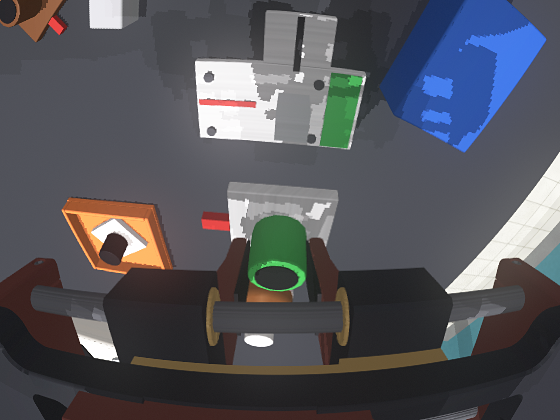

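```bash
cat > mv.py <<'E'
from plan import *
o,p,R,ps=state(); t=np.array([float(a) for a in sys.argv[1:4]])
print('t%.2f'%o['t'],p.round(1),'zax',R[:,2].round(3),'yaz',np.degrees(np.arctan2(R[1,1],R[0,1])).round(1),'F',o['ft_force'].round(1),'w',round(o['width'],1),'shift tool',(R.T@(t-p)).round(1))
E
python3 mv.py 657.7 -205 90
```

```text
t34.85 [ 657.2 -224.9  134.2] zax [ 0.046 -0.489 -0.871] yaz 11.0 F [-0.3  0.9  0.3] w 29.6 shift tool [38.4  6.8 28.8]
```

Request:
move_arm([
  [7,1,5,0,0,0],
  [8,1.5,6,0,0,0],
  [8,1.5,6,0,0,0],
  [8,1.5,6,0,0,0],
  [4,1,4,0,0,0],
])

```text
t: 35.27
ee_pos: [657.9, -209.3, 91.1]
orientation: [1.733, 2.122, -0.505]
ft_force: [-0.1, -0.8, -1.7]
width: 29.9
```

Request:
move_arm([
  [0,0,0,0,0,0],
  [0,0,0,0,0,0],
])

```text
t: 35.43
ee_pos: [656.7, -208.4, 88.2]
orientation: [1.733, 2.126, -0.508]
ft_force: [1.0, 0.0, -0.0]
width: 30.0
```

```bash
python3 mv.py 657.7 -205 75;  python3 - <<'E'
from held import *
d=grab('wrist','w23'); held('w23',ctrl.get_obs()['ee_pos']); print(ctrl.get_obs()['ee_pos'])
grab('scene','s23')
im=cv2.imread('pics/s23.png');cv2.imwrite('pics/s23z.png',cv2.resize(im[140:290,150:400],None,fx=3.2,fy=3.2,interpolation=2))
E
```

```text
t35.43 [ 656.7 -208.4   88.2] zax [ 0.044 -0.483 -0.874] yaz 10.8 F [ 1.  0. -0.] w 30.0 shift tool [ 9.1  2.4 10. ]
plate 5397 inl 3856 n [ 0.005 -0.016  1.   ] tilt 0.9 top z 75.6
red 251 [ 620.3 -206.1   74.2]
C underside [ 656.3 -202.5   67.3] knob h [ 4.  30.2] res 0.39
ptr az -174.4 len 36.1
rect ((654.8377075195312, -192.85311889648438), (56.000244140625, 40.369503021240234), 7.717329978942871)
[ 656.52808998 -208.37244714   88.19443271]
```

View pics/w23.png

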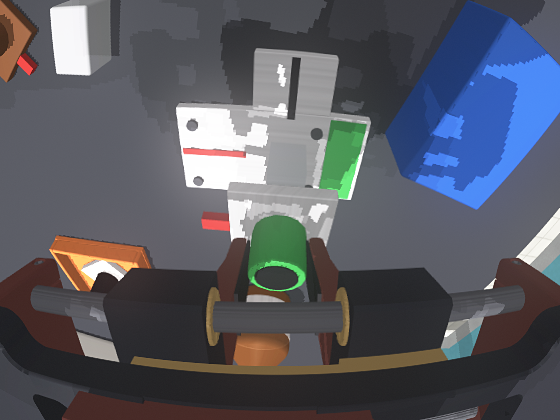

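View pics/s23z.png

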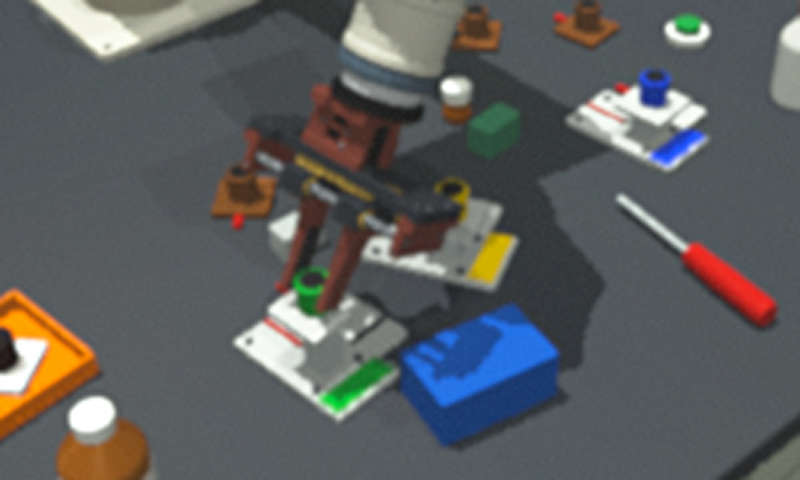

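```bash
python3 - <<'E'
from meas import *
for t in ('w21','w22','w23'):
    d=dict(np.load(f'pics/{t}.npz'));P=cloudw(d)
    m=(np.abs(P[...,2]-40)<4)&(np.abs(P[...,0]-657)<25)&(np.abs(P[...,1]+197)<25)&(d['range_z']>0); q=P[m]
    print(t,len(q),q.mean(0).round(1) if len(q) else '', cv2.minAreaRect(q[:,:2].astype(np.float32)) if len(q)>5 else '')
    M=masks(d); m=M['red']&(np.abs(P[...,2]-8)<5)&(np.abs(P[...,0]-606)<30)&(np.abs(P[...,1]+204)<20); q=P[m]; print(' red line',len(q),q.mean(0).round(1))
E
```

```text
w21 1000 [ 657.1 -197.5   39.8] ((657.4957275390625, -198.32742309570312), (24.280414581298828, 25.31996726989746), 7.536434173583984)
 red line 127 [ 600.2 -205.6    8.9]
w22 1080 [ 657.3 -197.5   39.8] ((657.5020141601562, -198.57406616210938), (23.969745635986328, 25.38139533996582), 7.4792609214782715)
 red line 208 [ 603.8 -205.3    8.9]
w23 704 [ 656.5 -191.    39.6] ((656.7478637695312, -191.8518524169922), (24.09668731689453, 12.360153198242188), 7.347500801086426)
 red line 18 [ 586.9 -207.2    9.1]
```

```bash
python3 mv.py 657.8 -204.4 68
```

```text
t35.53 [ 656.8 -208.5   88.7] zax [ 0.044 -0.483 -0.874] yaz 10.8 F [-0.2  1.  -0.3] w 29.7 shift tool [13.3  2.9 16.2]
```

Request:
move_arm([
  [4,1,5,0,0,0],
  [4,1,5,0,0,0],
  [3,0.5,3.5,0,0,0],
  [0,0,0,0,0,0],
  [0,0,0,0,0,0],
])

```text
t: 35.95
ee_pos: [658.9, -205.0, 71.0]
orientation: [1.733, 2.123, -0.505]
ft_force: [0.2, 0.4, -1.6]
width: 29.4
```

```bash
python3 mv.py 657.8 -204.4 61
```

```text
t35.95 [ 658.9 -205.    71. ] zax [ 0.046 -0.484 -0.874] yaz 10.8 F [ 0.2  0.4 -1.6] w 29.4 shift tool [ 5.5 -0.5  8.4]
```

Request:
move_arm([
  [3,-0.5,4.5,0,0,0],
  [1.5,0,2.5,0,0,0],
  [0,0,0,0,0,0],
  [0,0,0,0,0,0],
])

```text
t: 36.28
ee_pos: [657.8, -204.7, 62.0]
orientation: [1.733, 2.123, -0.505]
ft_force: [-0.4, 0.1, -0.7]
width: 29.7
```

```bash
python3 mv.py 657.8 -204.4 61;  python3 - <<'E'
from held import *
d=grab('wrist','w24'); held('w24',ctrl.get_obs()['ee_pos'])
E
```

```text
t36.28 [ 657.8 -204.7   62. ] zax [ 0.046 -0.484 -0.874] yaz 10.8 F [-0.4  0.1 -0.7] w 29.7 shift tool [0.7 0.1 0.7]
plate 6086 inl 3854 n [ 0.003 -0.034  0.999] tilt 1.9 top z 49.1
red 0 
C underside [ 657.5 -198.3   40.5] knob h [ 4.6 30.7] res 0.39
rect ((655.9830932617188, -188.9590301513672), (55.954837799072266, 40.662620544433594), 8.012142181396484)
```

Request:
move_arm([
  [0.5,0,1,0,0,0],
  [0,0,0,0,0,0],
])

```text
t: 36.5
ee_pos: [658.2, -204.8, 61.5]
orientation: [1.732, 2.122, -0.505]
ft_force: [0.1, -0.1, -1.1]
width: 29.5
```

Request:
move_arm([
  [0,0,0,0,0,0],
  [0,0,0,0,0,0],
  [0,0,0,0,0,0],
  [0,0,0,0,0,0],
  [0,0,0,0,0,0],
], hand=-0.14)

```text
t: 36.92
ee_pos: [658.8, -205.0, 62.3]
orientation: [1.732, 2.121, -0.503]
ft_force: [-0.8, -0.5, -0.2]
width: 49.7
```

Request:
move_arm([
  [0,0,-10,0,0,0],
  [0,0,-18,0,0,0],
  [0,0,-25,0,0,0],
  [0,0,-25,0,0,0],
  [0,0,0,0,0,0],
])

```text
t: 37.33
ee_pos: [653.9, -164.3, 135.2]
orientation: [1.734, 2.123, -0.505]
ft_force: [0.6, -0.1, 0.2]
width: 50.2
```

```bash
python3 plan2.py 560 -130 190 98 0;  python3 - <<'E'
from held import *
d=grab('wrist','w25')
E
```

```text
t37.33 pos [ 653.9 -164.3  135.2] z-axis [ 0.046 -0.483 -0.874] yaz 10.7 w 50.2 F [ 0.6 -0.1  0.2] q [-0.04  0.6   1.67 -0.65  0.91  0.18]
n=5 dist=114.0 ang=29.2
[[4.1, -17.7, -13.8, -0.008, 0.101, 0.012], [5.3, -17.7, -13.4, -0.008, 0.101, 0.012], [6.4, -17.6, -13.0, -0.008, 0.101, 0.012], [7.5, -17.6, -12.4, -0.008, 0.101, 0.012], [8.5, -17.6, -11.7, -0.008, 0.101, 0.012]]
```

View pics/w25.png

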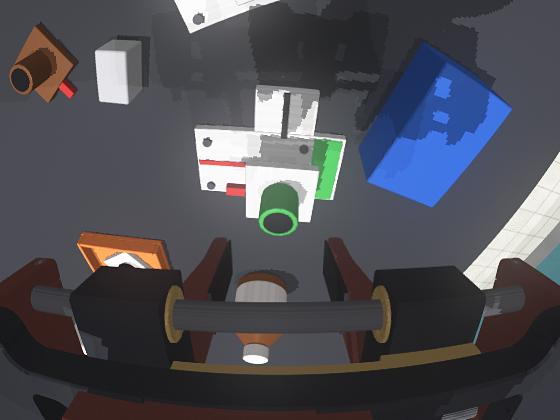

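Request:
move_arm([
  [4,-15,-13,0,0.1,0.01],
  [5,-17,-13,0,0.1,0.01],
  [6.5,-17,-13,0,0.1,0.01],
  [7.5,-17,-12,0,0.1,0.01],
  [8.5,-17,-11,0,0.1,0.01],
])

```text
t: 37.8
ee_pos: [563.4, -123.4, 186.7]
orientation: [-2.026, -2.353, 0.034]
ft_force: [-0.9, -0.0, -0.8]
width: 50.2
```

```bash
python3 plan2.py 480 400 170 98 0 38; python3 -c "
from h import *
grab('top','t25')"
```

```text
t37.80 pos [ 563.4 -123.4  186.7] z-axis [-0.042  0.008 -0.999] yaz 8.6 w 50.2 F [-0.9 -0.  -0.8] q [-0.24  0.42  1.74 -0.    1.03 -0.38]
n=14 dist=530.3 ang=2.5
[[37.8, -0.3, 1.7, -0.003, -0.001, 0.001], [37.8, -0.3, 1.7, -0.003, -0.001, 0.001], [37.8, -0.3, 1.7, -0.003, -0.001, 0.001], [37.8, -0.4, 1.6, -0.003, -0.001, 0.001], [37.8, -0.4, 1.6, -0.003, -0.001, 0.001]]
[[37.8, -0.4, 1.5, -0.003, -0.001, 0.001], [37.8, -0.5, 1.5, -0.003, -0.001, 0.001], [37.8, -0.5, 1.5, -0.003, -0.001, 0.001], [37.8, -0.5, 1.4, -0.003, -0.001, 0.001], [37.9, -0.5, 1.4, -0.003, -0.001, 0.001]]
[[37.9, -0.6, 1.3, -0.003, -0.001, 0.001], [37.9, -0.6, 1.3, -0.003, -0.001, 0.001], [37.9, -0.6, 1.3, -0.003, -0.001, 0.001], [37.9, -0.7, 1.2, -0.003, -0.001, 0.001]]
```

View pics/t25.png

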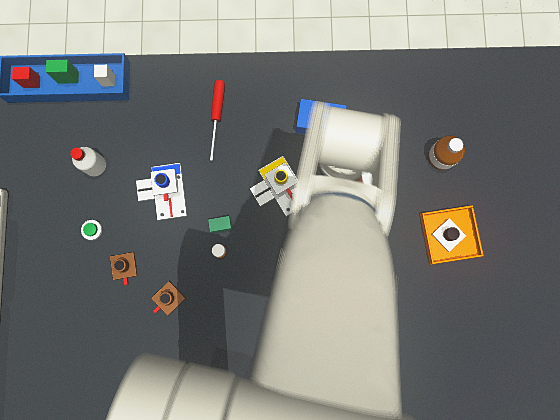

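Request:
move_arm([
  [30,0,0,-0.01,0,0],
  [37.5,0,0,-0.01,0,0],
  [37.5,-0.5,0,-0.01,0,0],
  [37.5,-0.5,0,0,0,0],
  [37.5,-0.5,0,0,0,0],
])

```text
t: 38.27
ee_pos: [535.0, 48.3, 191.4]
orientation: [-2.066, -2.35, -0.005]
ft_force: [1.4, -0.5, 0.1]
width: 50.4
```

Request:
move_arm([
  [37.5,-0.5,0,0,0,0],
  [37.5,-0.5,0,0,0,0],
  [37.5,-0.5,0,0,0,0],
  [37.5,-0.5,0,0,0,0],
  [37.5,-0.5,0,0,0,0],
])

```text
t: 38.68
ee_pos: [505.6, 240.9, 190.4]
orientation: [-2.073, -2.353, 0.003]
ft_force: [1.2, -0.1, -0.9]
width: 49.9
```

Request:
move_arm([
  [37,0,0,0,0,0],
  [25,0,0,0,0,0],
  [12,0,0,0,0,0],
  [0,0,0,0,0,0],
])

```text
t: 39.02
ee_pos: [493.6, 323.7, 188.1]
orientation: [-2.068, -2.363, 0.005]
ft_force: [-0.1, -0.2, -0.9]
width: 50.0
```

```bash
cat > check.py <<'E'
from meas import *
import sys
S=dict(blue=((611.2,248.8),7.5),green=((657.3,-197.6),7.3),yellow=((617.2,-21.5),29.9))
px=dict(blue=(164,181),green=(350,157),yellow=(280,176))
def chk(tag,line):
    d=dict(np.load(f'pics/{tag}.npz'))
    for n,(c,th) in S.items():
        try: 
            o=holder(d,px[n],40)
        except Exception as e: print(n,'fail',e); continue
        des=th+(180 if line=='red' else 90)
        o['ptr_err']=round((o.get('ptr_deg',0)-des+180)%360-180,1); o['edge_err']=round(((o['ang']-th+45)%90)-45,1)
        o['off']=(o['plate']-np.array(c)).round(1); o['koff']=(o['knob']-np.array(c)).round(1); print(n,{k:o[k] for k in ('off','koff','size','knobz','nk','nred','ptr_err','edge_err','ptrdist') if k in o})
if __name__=='__main__': grab('top',sys.argv[1]); chk(sys.argv[1],sys.argv[2])
E
python3 check.py t26 red; python3 plan2.py 509 426 60 98 0 38
```

```text
blue {'off': array([1.8, 2.3]), 'koff': array([2.2, 1.6]), 'size': array([56.5, 55.6]), 'knobz': 78.5, 'nk': 129, 'nred': 24, 'ptr_err': 0.4, 'edge_err': -0.4, 'ptrdist': 36.4}
green {'off': array([0.1, 0.9]), 'koff': array([-0.2,  1.4]), 'size': array([55.6, 55.2]), 'knobz': 77.7, 'nk': 129, 'nred': 22, 'ptr_err': -0.6, 'edge_err': -0.3, 'ptrdist': 36.3}
yellow {'off': array([-1.1,  1.6]), 'koff': array([-1.5,  2. ]), 'size': array([55. , 55.4]), 'knobz': 78.0, 'nk': 129, 'nred': 21, 'ptr_err': -0.5, 'edge_err': 0.3, 'ptrdist': 35.6}
t39.07 pos [493.6 322.5 187.9] z-axis [-0.004 -0.002 -1.   ] yaz 7.6 w 50.3 F [ 0.7  0.1 -0.4] q [0.56 0.42 1.73 0.   1.   0.43]
n=5 dist=165.3 ang=0.5
[[20.2, 5.9, 25.5, -0.001, 0.0, -0.001], [20.1, 5.9, 25.5, -0.001, 0.0, -0.001], [20.1, 5.9, 25.6, -0.001, 0.0, -0.001], [20.1, 5.9, 25.6, -0.001, 0.0, -0.001], [20.1, 5.9, 25.6, -0.001, 0.0, -0.001]]
```

View pics/t26.png

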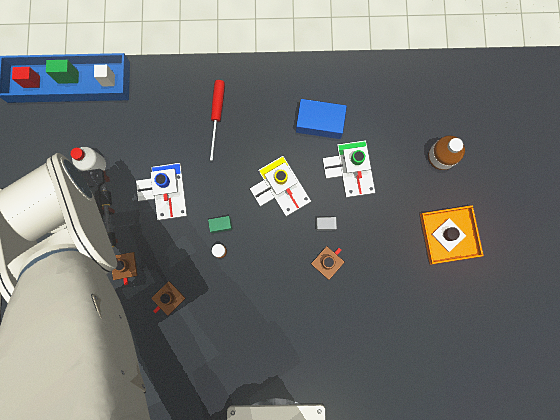

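Request:
move_arm([
  [18,6,20,0,0,0],
  [20,6,25,0,0,0],
  [20,6,25,0,0,0],
  [20,6,25,0,0,0],
  [14,4,12,0,0,0],
], hand=1)

```text
t: 39.48
ee_pos: [514.8, 409.9, 80.0]
orientation: [2.076, 2.351, -0.002]
ft_force: [0.0, 0.5, 0.1]
width: 20.4
```

Request:
move_arm([
  [0,0,0,0,0,0],
  [0,0,0,0,0,0],
])

```text
t: 39.65
ee_pos: [514.7, 406.9, 75.8]
orientation: [2.077, 2.35, -0.011]
ft_force: [-0.4, 0.6, -0.2]
width: 6.9
```

```bash
python3 plan2.py 509.5 427 30 98 0 15; python3 -c "
from h import *
grab('wrist','w27')"
```

```text
t39.65 pos [514.7 406.9  75.8] z-axis [-0.001 -0.009 -1.   ] yaz 7.0 w 6.9 F [-0.4  0.6 -0.2] q [ 0.65  0.65  1.63 -0.01  0.87  0.54]
n=4 dist=50.3 ang=1.1
[[5.2, -0.7, 11.4, -0.001, 0.002, -0.004], [5.2, -0.6, 11.4, -0.001, 0.002, -0.004], [5.2, -0.6, 11.4, -0.001, 0.002, -0.004], [5.2, -0.6, 11.5, -0.001, 0.002, -0.004]]
```

View pics/w27.png

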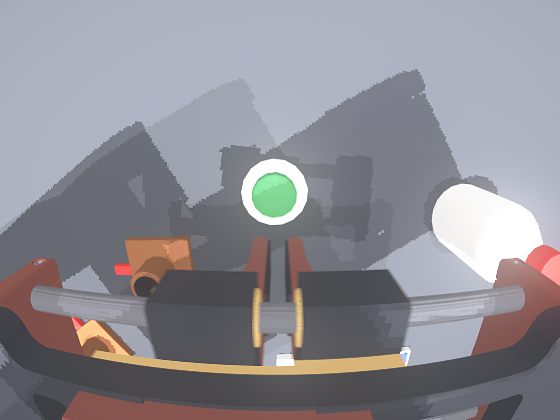

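Request:
move_arm([
  [6,-0.5,10,0,0.002,-0.004],
  [6,-0.5,10,0,0.002,-0.004],
  [5,-0.5,10,0,0.002,-0.004],
  [3,0,8,0,0,0],
  [0,0,0,0,0,0],
])

```text
t: 40.12
ee_pos: [512.9, 424.2, 38.6]
orientation: [2.07, 2.361, 0.002]
ft_force: [-0.2, -0.1, -0.5]
width: 0.2
```

```bash
python3 plan2.py 509.5 427 26 98 0 15
```

```text
t40.12 pos [512.9 424.2  38.6] z-axis [ 0.002  0.    -1.   ] yaz 7.5 w 0.2 F [-0.2 -0.1 -0.5] q [ 0.67  0.71  1.62 -0.    0.81  0.54]
n=1 dist=13.3 ang=0.5
[[3.3, -3.1, 12.6, 0.002, 0.0, -0.008]]
```

Request:
move_arm([
  [3,-3,12,0.002,0,-0.008],
  [0,0,0,0,0,0],
  [0,0,4,0,0,0],
  [0,0,4,0,0,0],
  [0,0,4,0,0,0],
])

```text
t: 40.53
ee_pos: [509.5, 427.7, 15.3]
orientation: [2.059, 2.372, 0.0]
ft_force: [-14.3, -11.8, 57.2]
width: 0.7
```

```bash
python3 plan2.py 509.5 427 14 98 0 15
```

```text
t40.53 pos [509.5 427.7  15.3] z-axis [ 0.001 -0.    -1.   ] yaz 8.1 w 0.7 F [-14.3 -11.8  57.2] q [ 0.68  0.75  1.62 -0.    0.77  0.54]
n=1 dist=1.5 ang=0.1
[[-0.7, -0.1, 1.3, 0.001, 0.0, 0.002]]
```

Request:
move_arm([
  [0,0,-5,0,0,0],
  [0,0,-12,0,0,0],
  [0,0,-20,0,0,0],
  [0,0,-25,0,0,0],
  [0,0,-25,0,0,0],
])

```text
t: 40.95
ee_pos: [507.0, 425.5, 102.2]
orientation: [-2.059, -2.372, 0.013]
ft_force: [-0.1, -0.0, -0.5]
width: 0.5
```

```bash
python3 check.py t28 red; python3 plan.py 611.7 249.5 125 170 30
```

```text
blue {'off': array([1.8, 2.3]), 'koff': array([2.5, 1.2]), 'size': array([56.5, 55.6]), 'knobz': 77.7, 'nk': 126, 'nred': 23, 'ptr_err': 0.1, 'edge_err': -0.4, 'ptrdist': 36.3}
green {'off': array([0.1, 1. ]), 'koff': array([-0.3,  1.4]), 'size': array([55.2, 55.5]), 'knobz': 77.6, 'nk': 130, 'nred': 24, 'ptr_err': -0.8, 'edge_err': 0.4, 'ptrdist': 36.5}
yellow {'off': array([-1.1,  1.6]), 'koff': array([-1.3,  1.9]), 'size': array([55. , 55.4]), 'knobz': 77.8, 'nk': 129, 'nred': 22, 'ptr_err': -0.2, 'edge_err': 0.3, 'ptrdist': 35.8}
t41.00 pos [509.5 427.5 107.8] psi 98.1 tilt 0.001 w 0.3 F [1.4 0.6 2.6] q [ 0.68  0.62  1.6  -0.    0.92  0.54]
n=11 dist=206 dpsi=72
[[-17.3, 6.9, -1.6, -0.001, 0.001, -0.114], [-18.0, 4.9, -1.6, 0.0, 0.0, -0.114], [-18.4, 2.8, -1.6, 0.0, 0.0, -0.114], [-18.6, 0.7, -1.6, 0.0, 0.0, -0.114], [-18.6, -1.4, -1.6, 0.0, 0.0, -0.114]]
[[-18.3, -3.5, -1.6, 0.0, 0.0, -0.114], [-17.8, -5.6, -1.6, 0.0, 0.0, -0.114], [-17.0, -7.6, -1.6, 0.0, 0.0, -0.114], [-16.1, -9.5, -1.6, 0.0, 0.0, -0.114], [-14.9, -11.2, -1.6, 0.0, 0.0, -0.114]]
[[-13.5, -12.9, -1.6, 0.0, 0.0, -0.114]]
```

```bash
python3 plan.py 611.9 249.6 125 98 36
```

```text
t41.00 pos [509.5 427.5 107.8] psi 98.1 tilt 0.001 w 0.3 F [1.4 0.6 2.6] q [ 0.68  0.62  1.6  -0.    0.92  0.54]
n=6 dist=206 dpsi=-0
[[-31.8, 12.7, -2.9, -0.001, 0.001, 0.0], [-31.7, 12.7, -2.9, 0.0, 0.0, 0.0], [-31.7, 12.7, -2.9, 0.0, 0.0, 0.0], [-31.7, 12.8, -2.9, 0.0, 0.0, 0.0], [-31.7, 12.8, -2.9, 0.0, 0.0, 0.0]]
[[-31.7, 12.8, -2.9, 0.0, 0.0, 0.0]]
```

Request:
move_arm([
  [-25,10,-6,0,0,0],
  [-32,13,-4,0,0,0],
  [-32,13,-3,0,0,0],
  [-32,13,-3,0,0,0],
  [-28,11,-3,0,0,0],
], hand=-0.14)

```text
t: 41.42
ee_pos: [592.1, 291.5, 133.4]
orientation: [2.046, 2.381, 0.016]
ft_force: [-0.1, -0.1, 0.5]
width: 30.5
```

Request:
move_arm([
  [-18,7,0,0,0,0],
  [0,0,0,0,0,0],
  [0,0,0,0,0,0],
])

```text
t: 41.67
ee_pos: [606.2, 268.5, 135.5]
orientation: [2.052, 2.372, 0.02]
ft_force: [-0.8, 0.1, -0.0]
width: 48.7
```

```bash
python3 plan.py 611.9 249.6 85 98 15; python3 -c "
from h import *
grab('wrist','w29')"
```

```text
t41.67 pos [606.2 268.5 135.5] psi 98.3 tilt 0.014 w 48.7 F [-0.8  0.1 -0. ] q [0.4  0.57 1.61 0.   0.95 0.25]
n=4 dist=54 dpsi=-0
[[-4.9, 0.6, 12.6, 0.013, -0.005, 0.001], [-4.9, 0.7, 12.6, 0.0, 0.0, 0.001], [-4.9, 0.8, 12.6, 0.0, 0.0, 0.001], [-4.9, 0.8, 12.6, 0.0, 0.0, 0.001]]
```

View pics/w29.png

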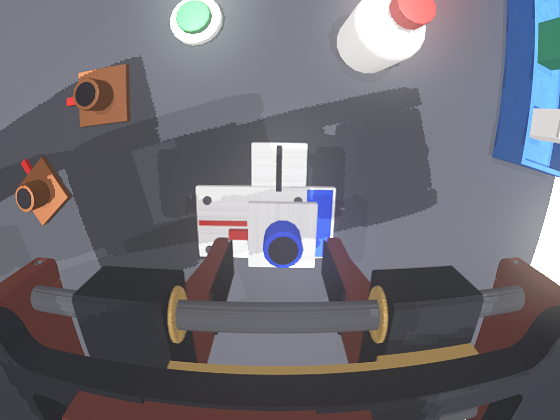

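Request:
move_arm([
  [-9,1,8,0.013,-0.005,0],
  [-7,1,12,0,0,0],
  [-3,1,12,0,0,0],
  [0,0,0,0,0,0],
  [0,0,0,0,0,0],
])

```text
t: 42.13
ee_pos: [609.7, 252.1, 98.9]
orientation: [-2.048, -2.38, 0.005]
ft_force: [0.1, 0.6, 0.1]
width: 50.1
```

```bash
python3 plan.py 611.9 249.6 54 98 15
```

```text
t42.13 pos [609.7 252.1  98.9] psi 98.6 tilt 0.003 w 50.1 F [0.1 0.6 0.1] q [0.37 0.62 1.62 0.   0.91 0.22]
n=4 dist=45 dpsi=-1
[[-0.7, 0.5, 11.2, -0.003, 0.001, 0.002], [-0.7, 0.5, 11.2, 0.0, 0.0, 0.002], [-0.7, 0.5, 11.2, 0.0, 0.0, 0.002], [-0.7, 0.5, 11.2, 0.0, 0.0, 0.002]]
```

Request:
move_arm([
  [-2,1.5,11,-0.003,0,0.004],
  [-1,0.5,11,0,0,0],
  [0,0,11,0,0,0],
  [0,0,7,0,0,0],
  [0,0,0,0,0,0],
])

```text
t: 42.55
ee_pos: [611.0, 250.2, 53.4]
orientation: [-2.052, -2.378, 0.003]
ft_force: [-0.4, 1.1, -0.4]
width: 49.8
```

```bash
python3 plan.py 611.9 249.6 54 98 15
```

```text
t42.55 pos [611.  250.2  53.4] psi 98.4 tilt 0.002 w 49.8 F [-0.4  1.1 -0.4] q [ 0.37  0.69  1.63 -0.    0.83  0.22]
n=1 dist=1 dpsi=-0
[[-0.7, 0.8, -0.6, -0.002, 0.001, 0.007]]
```

Request:
move_arm([
  [0,0,0,0,0,0],
  [0,0,0,0,0,0],
  [0,0,0,0,0,0],
  [0,0,0,0,0,0],
  [0,0,0,0,0,0],
], hand=1)

```text
t: 42.97
ee_pos: [611.1, 250.5, 53.2]
orientation: [-2.052, -2.378, 0.003]
ft_force: [0.1, 0.1, -1.1]
width: 29.6
```

Request:
move_arm([
  [0,0,-8,0,0,0],
  [0,0,0,0,0,0],
])

```text
t: 43.13
ee_pos: [611.3, 250.5, 62.2]
orientation: [-2.052, -2.378, 0.003]
ft_force: [1.6, -0.4, -1.4]
width: 29.1
```

```bash
python3 plan.py 611.2 248.8 63 8.4 15 -1
```

```text
t43.13 pos [611.3 250.5  62.2] psi 98.4 tilt 0.002 w 29.1 F [ 1.6 -0.4 -1.4] q [ 0.37  0.67  1.63 -0.    0.84  0.22]
n=14 dist=2 dpsi=-90
[[-0.1, -0.0, -0.1, -0.002, 0.001, 0.112], [-0.1, -0.0, -0.1, 0.0, 0.0, 0.112], [-0.1, 0.0, -0.1, 0.0, 0.0, 0.112], [-0.1, 0.0, -0.1, 0.0, 0.0, 0.112], [-0.1, 0.0, -0.1, 0.0, 0.0, 0.112]]
[[-0.1, 0.0, -0.1, 0.0, 0.0, 0.112], [-0.1, 0.1, -0.1, 0.0, 0.0, 0.112], [-0.1, 0.1, -0.1, 0.0, 0.0, 0.112], [-0.1, 0.1, -0.1, 0.0, 0.0, 0.112], [-0.1, 0.1, -0.1, 0.0, 0.0, 0.112]]
[[-0.1, 0.1, -0.1, 0.0, 0.0, 0.112], [-0.1, 0.1, -0.1, 0.0, 0.0, 0.112], [-0.1, 0.1, -0.1, 0.0, 0.0, 0.112], [-0.0, 0.1, -0.1, 0.0, 0.0, 0.112]]
```

Request:
move_arm([
  [0,0,0,0,0,0.112],
  [0,0,0,0,0,0.112],
  [0,0,0,0,0,0.112],
  [0,0,0,0,0,0.112],
  [0,0,0,0,0,0.112],
])

```text
t: 43.55
ee_pos: [612.6, 251.0, 65.6]
orientation: [2.647, 1.69, 0.004]
ft_force: [0.3, -0.3, -0.8]
width: 29.3
```

Request:
move_arm([
  [0,0,0,0,0,0.112],
  [0,0,0,0,0,0.112],
  [0,0,0,0,0,0.112],
  [0,0,0,0,0,0.112],
  [0,0,0,0,0,0.08],
])

```text
t: 43.97
ee_pos: [613.5, 251.3, 68.4]
orientation: [-3.011, -0.896, -0.009]
ft_force: [-0.1, -0.1, -0.4]
width: 29.9
```

```bash
python3 plan.py 611.2 248.8 63 8.4 15 -1
```

```text
t43.97 pos [613.5 251.3  68.4] psi 33.2 tilt 0.006 w 29.9 F [-0.1 -0.1 -0.4] q [ 0.37  0.66  1.63 -0.    0.85  1.36]
n=4 dist=6 dpsi=-25
[[-0.8, 0.2, 1.3, 0.001, -0.006, 0.108], [-0.8, 0.3, 1.3, 0.0, 0.0, 0.108], [-0.8, 0.4, 1.3, 0.0, 0.0, 0.108], [-0.7, 0.5, 1.3, 0.0, 0.0, 0.108]]
```

Request:
move_arm([
  [-0.8,0.2,1.3,0,-0.006,0.108],
  [-0.8,0.3,1.3,0,0,0.108],
  [-0.8,0.4,1.3,0,0,0.1],
  [-0.5,0.5,1.3,0,0,0.06],
  [0,0,0,0,0,0],
])

```text
t: 44.38
ee_pos: [612.4, 249.2, 65.8]
orientation: [3.129, 0.282, 0.006]
ft_force: [-1.3, -0.6, -0.7]
width: 29.5
```

```bash
python3 plan.py 611.2 248.8 56 8.4 15
```

```text
t44.38 pos [612.4 249.2  65.8] psi 10.3 tilt 0.004 w 29.5 F [-1.3 -0.6 -0.7] q [ 0.37  0.67  1.63 -0.    0.84  1.76]
n=1 dist=10 dpsi=-2
[[-1.3, 0.2, 9.8, 0.001, -0.004, 0.033]]
```

Request:
move_arm([
  [-1,0,5,0,-0.004,0.033],
  [0,0,4,0,0,0],
  [0,0,0,0,0,0],
  [0,0,0,0,0,0],
])

```text
t: 44.72
ee_pos: [612.2, 249.3, 58.1]
orientation: [-3.132, -0.24, -0.003]
ft_force: [0.5, -0.4, 0.1]
width: 29.2
```

```bash
python3 plan.py 611.2 248.8 53.3 8.4 15
```

```text
t44.72 pos [612.2 249.3  58.1] psi 8.8 tilt 0.002 w 29.2 F [ 0.5 -0.4  0.1] q [ 0.37  0.68  1.63 -0.    0.83  1.79]
n=1 dist=5 dpsi=-0
[[-1.1, 0.3, 4.8, 0.0, -0.002, 0.007]]
```

Request:
move_arm([
  [-1,0.3,4,0,0,0.007],
  [0,0,0.7,0,0,0],
  [0,0,0,0,0,0],
])

```text
t: 44.97
ee_pos: [611.5, 249.0, 53.5]
orientation: [-3.133, -0.233, -0.004]
ft_force: [0.5, 0.5, -0.5]
width: 29.7
```

```bash
python3 plan.py 611.2 248.8 53.3 8.4 15
```

```text
t44.97 pos [611.5 249.   53.5] psi 8.5 tilt 0.002 w 29.7 F [ 0.5  0.5 -0.5] q [ 0.37  0.68  1.63 -0.    0.82  1.79]
n=1 dist=0 dpsi=-0
[[-0.4, 0.1, 0.2, 0.0, -0.002, 0.002]]
```

Request:
move_arm([
  [0,0,0,0,0,0],
  [0,0,0,0,0,0],
  [0,0,0,0,0,0],
  [0,0,0,0,0,0],
  [0,0,0,0,0,0],
], hand=-0.14)

```text
t: 45.38
ee_pos: [612.0, 249.2, 54.0]
orientation: [-3.132, -0.235, -0.005]
ft_force: [-0.9, -0.1, -0.1]
width: 49.6
```

Request:
move_arm([
  [0,0,-12,0,0,0],
  [0,0,-18,0,0,0],
  [0,0,-22,0,0,0],
  [0,0,-15,0,0,0],
  [0,0,0,0,0,0],
])

```text
t: 45.8
ee_pos: [611.2, 248.9, 125.3]
orientation: [3.133, 0.235, 0.002]
ft_force: [0.6, 0.6, 0.0]
width: 50.6
```

```bash
python3 plan.py 616.8 -21 120 65 30; python3 -c "
from h import *
grab('wrist','w30')"
```

```text
t45.80 pos [611.2 248.9 125.3] psi 8.6 tilt 0.001 w 50.6 F [0.6 0.6 0. ] q [ 0.37  0.59  1.61 -0.    0.94  1.79]
n=10 dist=270 dpsi=56
[[-3.5, 26.8, 0.5, 0.0, -0.001, -0.098], [-6.1, 26.3, 0.5, 0.0, 0.0, -0.098], [-8.6, 25.6, 0.5, 0.0, 0.0, -0.098], [-11.1, 24.6, 0.5, 0.0, 0.0, -0.098], [-13.5, 23.4, 0.5, 0.0, 0.0, -0.098]]
[[-15.7, 22.0, 0.5, 0.0, 0.0, -0.098], [-17.8, 20.3, 0.5, 0.0, 0.0, -0.098], [-19.7, 18.5, 0.5, 0.0, 0.0, -0.098], [-21.4, 16.4, 0.5, 0.0, 0.0, -0.098], [-22.9, 14.2, 0.5, 0.0, 0.0, -0.098]]
```

View pics/w30.png

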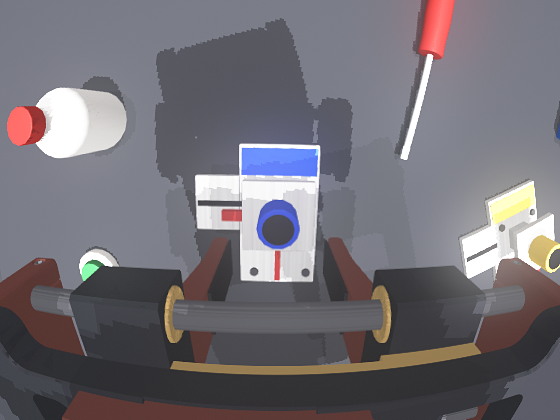

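Request:
move_arm([
  [-3,20,0,0,0,-0.09],
  [-6,26,0,0,0,-0.098],
  [-8.5,25.5,0,0,0,-0.098],
  [-11,24.5,0,0,0,-0.098],
  [-13.5,23.5,0,0,0,-0.098],
])

```text
t: 46.27
ee_pos: [611.9, 122.3, 122.5]
orientation: [-2.972, -1.015, -0.002]
ft_force: [-0.7, -0.3, -0.3]
width: 50.0
```

Request:
move_arm([
  [-15.5,22,0,0,0,-0.098],
  [-18,20,0,0,0,-0.098],
  [-19.5,18.5,0,0,0,-0.098],
  [-18,14,0,0,0,-0.098],
  [-10,6,0,0,0,-0.08],
])

```text
t: 46.68
ee_pos: [613.6, -0.8, 118.2]
orientation: [-2.63, -1.713, 0.007]
ft_force: [0.4, 0.5, -0.4]
width: 49.9
```

```bash
python3 plan.py 616.8 -21 105 65 30; python3 check.py t31 black
```

```text
t46.68 pos [613.6  -0.8 118.2] psi 66.2 tilt 0.005 w 49.9 F [ 0.4  0.5 -0.4] q [-0.02  0.54  1.72  0.    0.89  0.4 ]
n=1 dist=24 dpsi=-1
[[-17.2, 11.2, 13.2, -0.005, 0.002, 0.02]]
blue {'off': array([-0.2,  0.9]), 'koff': array([-0.6,  0.3]), 'size': array([54.8, 55.2]), 'knobz': 78.3, 'nk': 133, 'nred': 20, 'ptr_err': -0.2, 'edge_err': -0.4, 'ptrdist': 36.1}
green {'off': array([0.3, 1.1]), 'koff': array([-0.4,  1.6]), 'size': array([55., 55.]), 'knobz': 78.0, 'nk': 125, 'nred': 23, 'ptr_err': 89.7, 'edge_err': 0.2, 'ptrdist': 36.5}
yellow {'off': array([-617.2,   21.5]), 'koff': array([nan, nan]), 'size': array([0., 0.]), 'knobz': nan, 'nk': 0, 'nred': 0, 'ptr_err': -119.9, 'edge_err': -29.9}meas.py:8: RuntimeWarning: Mean of empty slice.
  kc=P[top][:,:2]; kc=(kc.max(0)+kc.min(0))/2 if 0 else kc.mean(0)
  ret = um.true_divide(
meas.py:15: RuntimeWarning: Mean of empty slice.
  out=dict(knob=kc.round(1),nk=int(top.sum()),knobz=round(float(P[top][:,2].mean()),1),plate=np.round(r[0],1),size=np.round(r[1],1),ang=round(r[2],1),nred=int(rm.sum()))
  ret = ret.dtype.type(ret / rcount)
```

Blue is perfect (off <1 mm, −0.2°). Now yellow (hidden under the arm in that shot).

Request:
move_arm([
  [-14,9,10,-0.005,0.002,0.02],
  [-3,2,3,0,0,0],
  [0,0,0,0,0,0],
  [0,0,0,0,0,0],
])

```text
t: 47.07
ee_pos: [615.3, -22.4, 102.7]
orientation: [-2.652, -1.68, 0.004]
ft_force: [-0.3, 0.8, -0.6]
width: 49.8
```

```bash
python3 plan.py 616.8 -21 54.5 65 15; python3 -c "
from h import *
grab('wrist','w32')"
```

```text
t47.07 pos [615.3 -22.4 102.7] psi 64.7 tilt 0.003 w 49.8 F [-0.3  0.8 -0.6] q [-0.06  0.56  1.72  0.    0.86  0.39]
n=4 dist=48 dpsi=0
[[0.5, 0.2, 12.0, -0.003, 0.001, -0.001], [0.5, 0.2, 12.0, 0.0, 0.0, -0.001], [0.5, 0.2, 12.0, 0.0, 0.0, -0.001], [0.5, 0.2, 12.0, 0.0, 0.0, -0.001]]
```

View pics/w32.png

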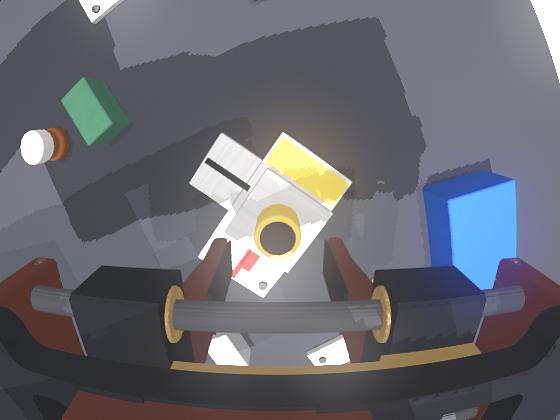

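Request:
move_arm([
  [0.5,0,12,-0.003,0,0],
  [0,0,12,0,0,0],
  [0,0,12,0,0,0],
  [0,0,8,0,0,0],
  [0,0,0,0,0,0],
])

```text
t: 47.53
ee_pos: [615.6, -17.9, 54.7]
orientation: [2.65, 1.686, 0.0]
ft_force: [0.1, -0.1, 1.2]
width: 49.9
```

```bash
python3 plan.py 616.8 -21 54.5 65 15
```

```text
t47.53 pos [615.6 -17.9  54.7] psi 64.9 tilt 0.001 w 49.9 F [ 0.1 -0.1  1.2] q [-0.05  0.63  1.74 -0.    0.77  0.39]
n=1 dist=3 dpsi=0
[[-2.3, 2.4, 0.2, 0.001, 0.0, -0.001]]
```

Request:
move_arm([
  [-2.3,2.3,0,0,0,0],
  [0,0,0,0,0,0],
  [0,0,0,0,0,0],
])

```text
t: 47.78
ee_pos: [616.0, -20.8, 53.0]
orientation: [-2.649, -1.686, 0.003]
ft_force: [0.2, -0.3, -0.0]
width: 50.1
```

Request:
move_arm([
  [0,0,0,0,0,0],
  [0,0,0,0,0,0],
  [0,0,0,0,0,0],
  [0,0,0,0,0,0],
  [0,0,0,0,0,0],
], hand=1)

```text
t: 48.2
ee_pos: [617.0, -21.2, 54.6]
orientation: [2.65, 1.686, 0.0]
ft_force: [0.4, 0.4, -1.9]
width: 29.4
```

Request:
move_arm([
  [0,0,-8,0,0,0],
  [0,0,0,0,0,0],
])

```text
t: 48.37
ee_pos: [616.9, -21.3, 63.1]
orientation: [2.651, 1.686, -0.001]
ft_force: [1.3, -0.6, -0.7]
width: 29.4
```

Request:
move_arm([
  [0,0,0,0,0,0.112],
  [0,0,0,0,0,0.112],
  [0,0,0.5,0,0,0.112],
  [0,0,0.5,0,0,0.112],
  [0,0,0.5,0,0,0.112],
])

```text
t: 48.78
ee_pos: [617.5, -21.2, 63.6]
orientation: [3.022, 0.855, 0.003]
ft_force: [0.4, 0.6, 0.5]
width: 29.3
```

```bash
python3 plan.py 617.2 -21.5 62 -25 15 -1
```

```text
t48.78 pos [617.5 -21.2  63.6] psi 31.6 tilt 0.002 w 29.3 F [0.4 0.6 0.5] q [-0.05  0.62  1.73 -0.    0.79  0.97]
n=9 dist=2 dpsi=-57
[[-0.0, 0.0, 0.2, 0.001, -0.002, 0.11], [-0.0, 0.0, 0.2, 0.0, 0.0, 0.11], [-0.0, 0.0, 0.2, 0.0, 0.0, 0.11], [-0.0, 0.0, 0.2, 0.0, 0.0, 0.11], [-0.0, 0.0, 0.2, 0.0, 0.0, 0.11]]
[[-0.0, 0.0, 0.2, 0.0, 0.0, 0.11], [-0.0, 0.0, 0.2, 0.0, 0.0, 0.11], [-0.0, 0.0, 0.2, 0.0, 0.0, 0.11], [-0.0, 0.0, 0.2, 0.0, 0.0, 0.11]]
```

Request:
move_arm([
  [0,0,0,0,0,0.11],
  [0,0,0.5,0,0,0.11],
  [0,0,0.5,0,0,0.11],
  [0,0,0.5,0,0,0.11],
  [0,0,0.5,0,0,0.11],
])

```text
t: 49.2
ee_pos: [617.9, -21.2, 62.9]
orientation: [3.141, -0.043, 0.006]
ft_force: [0.7, 0.6, -0.4]
width: 29.5
```

Request:
move_arm([
  [0,0,0.5,0,0,0.11],
  [0,0,0.5,0,0,0.11],
  [0,0,0.5,0,0,0.11],
  [0,0,0,0,0,0.07],
  [0,0,0,0,0,0],
])

```text
t: 49.62
ee_pos: [618.2, -21.2, 62.5]
orientation: [-3.061, 0.705, -0.008]
ft_force: [-0.4, -1.1, -1.4]
width: 29.6
```

```bash
python3 plan.py 617.2 -21.5 57 -25 15
```

```text
t49.62 pos [618.2 -21.2  62.5] psi -26.0 tilt 0.005 w 29.6 F [-0.4 -1.1 -1.4] q [-0.05  0.62  1.73 -0.    0.78  1.97]
n=1 dist=6 dpsi=1
[[-0.7, 0.7, 5.5, -0.001, -0.005, -0.017]]
```

Request:
move_arm([
  [-0.7,0.7,5,0,-0.005,-0.017],
  [0,0,0,0,0,0],
  [0,0,0,0,0,0],
])

```text
t: 49.87
ee_pos: [617.4, -21.5, 57.5]
orientation: [-3.068, 0.667, -0.0]
ft_force: [0.4, -0.3, -1.7]
width: 29.1
```

```bash
python3 plan.py 617.2 -21.5 54.5 -25 15
```

```text
t49.87 pos [617.4 -21.5  57.5] psi -24.5 tilt 0.002 w 29.1 F [ 0.4 -0.3 -1.7] q [-0.05  0.63  1.73  0.    0.78  1.94]
n=1 dist=3 dpsi=-0
[[-0.2, 0.1, 3.0, -0.002, 0.0, 0.008]]
```

Request:
move_arm([
  [0,0,2.8,0,0,0.008],
  [0,0,0,0,0,0],
  [0,0,0,0,0,0],
])

```text
t: 50.12
ee_pos: [617.5, -21.5, 54.4]
orientation: [-3.066, 0.676, -0.0]
ft_force: [-0.4, -0.7, -2.6]
width: 29.3
```

```bash
python3 plan.py 617.2 -21.5 54.5 -25 15
```

```text
t50.12 pos [617.5 -21.5  54.4] psi -24.9 tilt 0.002 w 29.3 F [-0.4 -0.7 -2.6] q [-0.05  0.64  1.73  0.    0.77  1.95]
n=1 dist=0 dpsi=-0
[[-0.3, 0.1, -0.1, -0.002, 0.0, 0.002]]
```

Request:
move_arm([
  [0,0,0,0,0,0],
  [0,0,0,0,0,0],
  [0,0,0,0,0,0],
  [0,0,0,0,0,0],
  [0,0,0,0,0,0],
], hand=-0.14)

```text
t: 50.53
ee_pos: [617.9, -21.5, 54.8]
orientation: [-3.066, 0.675, -0.002]
ft_force: [-0.3, -0.2, -0.5]
width: 50.0
```

Request:
move_arm([
  [0,0,-12,0,0,0],
  [0,0,-18,0,0,0],
  [0,0,-22,0,0,0],
  [0,0,-15,0,0,0],
  [0,0,0,0,0,0],
])

```text
t: 50.95
ee_pos: [617.1, -21.6, 126.1]
orientation: [-3.067, 0.675, 0.002]
ft_force: [0.4, -1.3, 0.4]
width: 50.2
```

```bash
python3 plan.py 657.3 -197 120 35 30; python3 -c "
from h import *
grab('wrist','w33')"
```

```text
t50.95 pos [617.1 -21.6 126.1] psi -24.8 tilt 0.002 w 50.2 F [ 0.4 -1.3  0.4] q [-0.06  0.53  1.71  0.    0.9   1.95]
n=9 dist=180 dpsi=60
[[12.2, 15.8, 0.6, -0.001, 0.002, -0.116], [10.3, 17.1, 0.7, 0.0, 0.0, -0.116], [8.3, 18.2, 0.7, 0.0, 0.0, -0.116], [6.1, 19.0, 0.7, 0.0, 0.0, -0.116], [3.9, 19.6, 0.7, 0.0, 0.0, -0.116]]
[[1.6, 19.9, 0.7, 0.0, 0.0, -0.116], [-0.7, 20.0, 0.7, 0.0, 0.0, -0.116], [-3.1, 19.8, 0.7, 0.0, 0.0, -0.116], [-5.3, 19.3, 0.7, 0.0, 0.0, -0.116]]
```

View pics/w33.png

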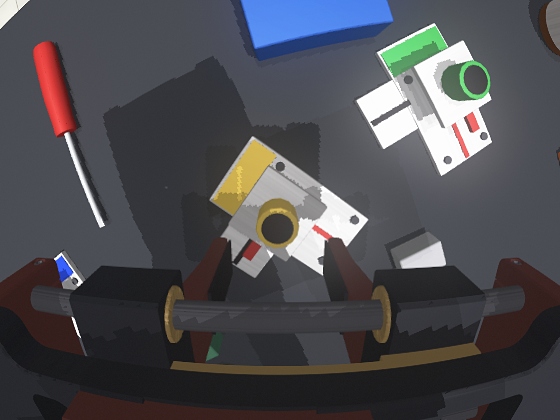

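Request:
move_arm([
  [10,14,0,0,0,-0.11],
  [10,17,0,0,0,-0.116],
  [8.5,18,0,0,0,-0.116],
  [6,19,0,0,0,-0.116],
  [4,19.5,0,0,0,-0.116],
])

```text
t: 51.42
ee_pos: [636.2, -114.8, 122.9]
orientation: [-3.127, -0.264, 0.007]
ft_force: [0.4, -0.0, 0.1]
width: 50.2
```

Request:
move_arm([
  [1.5,20,0,0,0,-0.116],
  [-0.5,19,0,0,0,-0.116],
  [-2.5,15,0,0,0,-0.11],
  [-2,8,0,0,0,-0.09],
  [0,0,0,0,0,0],
])

```text
t: 51.83
ee_pos: [650.4, -181.5, 117.5]
orientation: [-2.983, -0.963, 0.013]
ft_force: [0.2, -0.3, -0.3]
width: 50.1
```

```bash
python3 plan.py 657.3 -197 105 35 30
```

```text
t51.83 pos [ 650.4 -181.5  117.5] psi 35.8 tilt 0.011 w 50.1 F [ 0.2 -0.3 -0.3] q [-0.29  0.62  1.57  0.    0.97  0.66]
n=1 dist=21 dpsi=-1
[[-3.4, 16.7, 12.4, -0.009, 0.006, 0.014]]
```

Request:
move_arm([
  [-3,14,10,-0.009,0.006,0.014],
  [0,2,2,0,0,0],
  [0,0,0,0,0,0],
  [0,0,0,0,0,0],
])

```text
t: 52.17
ee_pos: [656.0, -196.4, 101.4]
orientation: [-2.999, -0.928, 0.004]
ft_force: [-0.2, -1.3, 0.1]
width: 50.2
```

```bash
python3 plan.py 657.3 -197 54.5 35 15; python3 -c "
from h import *
grab('wrist','w34')"
```

```text
t52.17 pos [ 656.  -196.4  101.4] psi 34.4 tilt 0.003 w 50.2 F [-0.2 -1.3  0.1] q [-0.31  0.65  1.55  0.    0.94  0.66]
n=4 dist=47 dpsi=1
[[0.2, 0.3, 11.7, -0.003, 0.002, -0.003], [0.2, 0.3, 11.7, 0.0, 0.0, -0.003], [0.2, 0.3, 11.7, 0.0, 0.0, -0.003], [0.2, 0.3, 11.7, 0.0, 0.0, -0.003]]
```

View pics/w34.png

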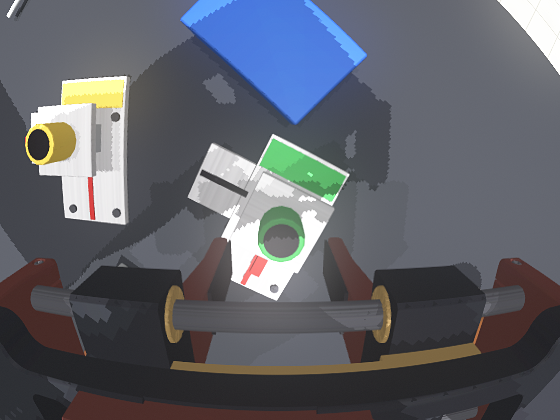

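Request:
move_arm([
  [0,0.5,12,-0.003,0.002,-0.003],
  [0,0,12,0,0,-0.003],
  [0,0,12,0,0,-0.003],
  [0,0,7,0,0,0],
  [0,0,0,0,0,0],
])

```text
t: 52.63
ee_pos: [656.0, -194.6, 54.1]
orientation: [2.996, 0.945, 0.001]
ft_force: [-0.3, 0.5, 0.1]
width: 50.0
```

```bash
python3 plan.py 657.3 -197 54.5 35 15
```

```text
t52.63 pos [ 656.  -194.6   54.1] psi 35.0 tilt 0.001 w 50.0 F [-0.3  0.5  0.1] q [-0.31  0.71  1.57  0.    0.86  0.65]
n=1 dist=3 dpsi=-0
[[-0.4, 2.7, -0.4, 0.0, 0.0, 0.0]]
```

Request:
move_arm([
  [-0.3,2.5,-0.5,0,0,0],
  [0,0,0,0,0,0],
  [0,0,0,0,0,0],
])

```text
t: 52.88
ee_pos: [656.7, -196.4, 53.1]
orientation: [-2.995, -0.945, 0.002]
ft_force: [0.1, -0.3, 0.6]
width: 50.4
```

Request:
move_arm([
  [0,0,0,0,0,0],
  [0,0,0,0,0,0],
  [0,0,0,0,0,0],
  [0,0,0,0,0,0],
  [0,0,0,0,0,0],
], hand=1)

```text
t: 53.3
ee_pos: [657.9, -197.1, 55.1]
orientation: [2.995, 0.945, 0.002]
ft_force: [0.3, 0.4, -1.4]
width: 29.3
```

Request:
move_arm([
  [0,0,-8,0,0,0],
  [0,0,0,0,0,0],
])

```text
t: 53.47
ee_pos: [657.7, -197.0, 63.6]
orientation: [2.996, 0.945, 0.001]
ft_force: [0.5, 0.1, -0.8]
width: 29.6
```

Request:
move_arm([
  [0,0,0,0,0,0.112],
  [0,0,0,0,0,0.112],
  [0,0,0.5,0,0,0.112],
  [0,0,0.5,0,0,0.112],
  [0,0,0.5,0,0,0.112],
])

```text
t: 53.88
ee_pos: [658.4, -197.1, 64.2]
orientation: [3.14, 0.046, 0.005]
ft_force: [-0.3, 0.0, -1.2]
width: 29.7
```

```bash
python3 plan.py 657.3 -197.5 62 -54.7 15 -1
```

```text
t53.88 pos [ 658.4 -197.1   64.2] psi 1.7 tilt 0.003 w 29.7 F [-0.3  0.  -1.2] q [-0.31  0.7   1.56  0.    0.87  1.23]
n=9 dist=2 dpsi=-56
[[-0.1, 0.0, 0.2, 0.001, -0.003, 0.109], [-0.1, 0.0, 0.2, 0.0, 0.0, 0.109], [-0.1, 0.1, 0.2, 0.0, 0.0, 0.109], [-0.1, 0.1, 0.2, 0.0, 0.0, 0.109], [-0.1, 0.1, 0.2, 0.0, 0.0, 0.109]]
[[-0.1, 0.1, 0.2, 0.0, 0.0, 0.109], [-0.1, 0.1, 0.2, 0.0, 0.0, 0.109], [-0.1, 0.1, 0.2, 0.0, 0.0, 0.109], [-0.0, 0.1, 0.2, 0.0, 0.0, 0.109]]
```

Request:
move_arm([
  [0,0,0.5,0,0,0.109],
  [0,0,0.5,0,0,0.109],
  [0,0,0.5,0,0,0.109],
  [0,0,0.5,0,0,0.109],
  [0,0,0.5,0,0,0.109],
])

```text
t: 54.3
ee_pos: [658.7, -197.1, 63.0]
orientation: [-3.026, 0.844, -0.007]
ft_force: [-0.6, -0.2, -1.0]
width: 29.6
```

Request:
move_arm([
  [0,0,0.5,0,0,0.109],
  [0,0,0.5,0,0,0.109],
  [0,0,0.5,0,0,0.1],
  [0,0,0,0,0,0.06],
  [0,0,0,0,0,0],
])

```text
t: 54.72
ee_pos: [658.9, -197.1, 62.7]
orientation: [-2.795, 1.432, -0.008]
ft_force: [0.6, 0.2, -0.5]
width: 29.6
```

```bash
python3 plan.py 657.3 -197.5 58 -54.7 15
```

```text
t54.72 pos [ 658.9 -197.1   62.7] psi -54.3 tilt 0.005 w 29.6 F [ 0.6  0.2 -0.5] q [-0.31  0.7   1.56  0.    0.87  2.21]
n=1 dist=5 dpsi=-0
[[-0.6, 1.5, 4.7, -0.003, -0.004, 0.008]]
```

Request:
move_arm([
  [-0.6,1.5,4.5,-0.003,-0.004,0.008],
  [0,0,0,0,0,0],
  [0,0,0,0,0,0],
])

```text
t: 54.97
ee_pos: [657.3, -197.6, 58.3]
orientation: [-2.793, 1.437, -0.001]
ft_force: [-0.0, -0.8, -0.1]
width: 29.8
```

```bash
python3 plan.py 657.3 -197.5 55 -54.7 15
```

```text
t54.97 pos [ 657.3 -197.6   58.3] psi -54.5 tilt 0.001 w 29.8 F [-0.  -0.8 -0.1] q [-0.31  0.71  1.57  0.    0.87  2.21]
n=1 dist=3 dpsi=-0
[[-0.1, -0.0, 3.3, 0.0, 0.0, 0.004]]
```

Request:
move_arm([
  [0,0,3.2,0,0,0.003],
  [0,0,0,0,0,0],
  [0,0,0,0,0,0],
])

```text
t: 55.22
ee_pos: [657.4, -197.6, 54.7]
orientation: [-2.792, 1.439, -0.001]
ft_force: [0.1, 0.4, -1.4]
width: 29.7
```

```bash
python3 plan.py 657.3 -197.5 55 -54.7 15
```

```text
t55.22 pos [ 657.4 -197.6   54.7] psi -54.5 tilt 0.001 w 29.7 F [ 0.1  0.4 -1.4] q [-0.31  0.71  1.57  0.    0.86  2.21]
n=1 dist=0 dpsi=-0
[[-0.2, 0.0, -0.3, -0.001, 0.0, 0.003]]
```

Request:
move_arm([
  [0,0,0,0,0,0],
  [0,0,0,0,0,0],
  [0,0,0,0,0,0],
  [0,0,0,0,0,0],
  [0,0,0,0,0,0],
], hand=-0.14)

```text
t: 55.63
ee_pos: [657.7, -197.7, 55.1]
orientation: [-2.793, 1.438, -0.002]
ft_force: [-0.7, -0.7, -0.7]
width: 50.2
```

Request:
move_arm([
  [0,0,-12,0,0,0],
  [0,0,-18,0,0,0],
  [0,0,-25,0,0,0],
  [0,0,-30,0,0,0],
  [0,0,-30,0,0,0],
])

```text
t: 56.05
ee_pos: [653.0, -196.2, 168.9]
orientation: [2.792, -1.437, -0.02]
ft_force: [0.2, -0.4, 0.1]
width: 50.3
```

```bash
python3 plan.py 560 -60 185 0 38; python3 plan.py 500 410 175 40 38 |tail -4
```

```text
t56.05 pos [ 653.  -196.2  168.9] psi -54.5 tilt 0.013 w 50.3 F [ 0.2 -0.4  0.1] q [-0.31  0.57  1.52  0.    1.06  2.21]
n=8 dist=166 dpsi=54
[[-20.6, -0.4, -1.8, 0.007, 0.011, -0.119], [-20.4, -2.9, -2.0, 0.0, 0.0, -0.119], [-19.9, -5.3, -2.0, 0.0, 0.0, -0.119], [-19.2, -7.6, -2.0, 0.0, 0.0, -0.119], [-18.1, -9.8, -2.0, 0.0, 0.0, -0.119]]
[[-16.8, -11.9, -2.0, 0.0, 0.0, -0.119], [-15.3, -13.8, -2.0, 0.0, 0.0, -0.119], [-13.6, -15.5, -2.0, 0.0, 0.0, -0.119]]
[[-34.3, -13.4, -0.1, 0.007, 0.011, -0.097], [-32.8, -16.7, -0.4, 0.0, 0.0, -0.097], [-31.0, -19.7, -0.4, 0.0, 0.0, -0.097], [-29.0, -22.7, -0.4, 0.0, 0.0, -0.097], [-26.6, -25.4, -0.4, 0.0, 0.0, -0.097]]
[[-24.1, -27.8, -0.4, 0.0, 0.0, -0.097], [-21.2, -30.0, -0.4, 0.0, 0.0, -0.097], [-18.2, -31.9, -0.4, 0.0, 0.0, -0.097], [-15.1, -33.6, -0.4, 0.0, 0.0, -0.097], [-11.7, -34.9, -0.4, 0.0, 0.0, -0.097]]
[[-8.3, -35.8, -0.4, 0.0, 0.0, -0.097], [-4.8, -36.5, -0.4, 0.0, 0.0, -0.097], [-1.3, -36.8, -0.4, 0.0, 0.0, -0.097], [2.3, -36.7, -0.4, 0.0, 0.0, -0.097], [5.9, -36.3, -0.4, 0.0, 0.0, -0.097]]
[[9.3, -35.6, -0.4, 0.0, 0.0, -0.097], [12.7, -34.5, -0.4, 0.0, 0.0, -0.097]]
```

Request:
move_arm([
  [-28,-11,-1,0.007,0.011,-0.097],
  [-33,-16.5,-1,0,0,-0.097],
  [-31,-19.5,-1,0,0,-0.097],
  [-29,-22.5,-1,0,0,-0.097],
  [-26.5,-25.5,-1,0,0,-0.097],
])

```text
t: 56.47
ee_pos: [615.3, -28.3, 188.8]
orientation: [3.058, -0.712, 0.039]
ft_force: [0.3, 0.3, 0.1]
width: 50.0
```

Request:
move_arm([
  [-24,-28,-1,0,0,-0.097],
  [-21,-30,-1,0,0,-0.097],
  [-18,-32,-1,0,0,-0.097],
  [-15,-33.5,-1,0,0,-0.097],
  [-11.5,-35,-1,0,0,-0.097],
])

```text
t: 56.88
ee_pos: [565.6, 157.1, 198.1]
orientation: [3.133, 0.08, 0.049]
ft_force: [0.0, -0.0, -0.0]
width: 49.8
```

```bash
python3 plan.py 500 410 165 40 38
```

```text
t56.88 pos [565.6 157.1 198.1] psi 2.9 tilt 0.032 w 49.8 F [ 0. -0. -0.] q [ 0.26  0.38  1.76 -0.02  0.97  1.79]
n=7 dist=263 dpsi=37
[[-7.6, -36.6, 4.2, 0.009, -0.031, -0.092], [-4.1, -37.1, 4.7, 0.0, 0.0, -0.092], [-0.7, -37.3, 4.7, 0.0, 0.0, -0.092], [2.8, -37.2, 4.7, 0.0, 0.0, -0.092], [6.2, -36.8, 4.7, 0.0, 0.0, -0.092]]
[[9.6, -36.1, 4.7, 0.0, 0.0, -0.092], [12.9, -35.0, 4.7, 0.0, 0.0, -0.092]]
```

Request:
move_arm([
  [-7.5,-36,4,0.009,-0.031,-0.092],
  [-4,-37,5,0,0,-0.092],
  [-1,-37,5,0,0,-0.092],
  [3,-37,5,0,0,-0.092],
  [6,-30,5,0,0,-0.092],
], hand=1)

```text
t: 57.3
ee_pos: [517.9, 340.1, 181.0]
orientation: [-3.027, -0.832, -0.013]
ft_force: [0.7, -0.5, -0.3]
width: 20.4
```

Request:
move_arm([
  [6,-20,4,0,0,-0.08],
  [2,-8,2,0,0,0],
  [0,0,0,0,0,0],
  [0,0,0,0,0,0],
])

```text
t: 57.63
ee_pos: [507.1, 375.4, 177.4]
orientation: [-2.985, -0.969, -0.017]
ft_force: [0.6, -0.2, 1.1]
width: 0.3
```

```bash
python3 check.py t40 black; python3 plan.py 509.5 427 60 40 25; python3 -c "
import cv2
im=cv2.imread('pics/t40.png');cv2.imwrite('pics/t40z.png',cv2.resize(im[120:290,90:500],None,fx=1.95,fy=1.95,interpolation=2))"
```

```text
blue {'off': array([-0.2,  0.9]), 'koff': array([-0.7,  0.4]), 'size': array([54.8, 55.3]), 'knobz': 78.4, 'nk': 135, 'nred': 19, 'ptr_err': 0.0, 'edge_err': -0.5, 'ptrdist': 35.8}
green {'off': array([-1.1,  1.7]), 'koff': array([-0.9,  2.3]), 'size': array([56.5, 55.5]), 'knobz': 77.6, 'nk': 131, 'nred': 24, 'ptr_err': -0.2, 'edge_err': 0.4, 'ptrdist': 35.4}
yellow {'off': array([0.2, 1.3]), 'koff': array([-0.5,  1.7]), 'size': array([54.7, 55.5]), 'knobz': 77.8, 'nk': 125, 'nred': 22, 'ptr_err': 0.4, 'edge_err': 0.3, 'ptrdist': 36.0}
t57.68 pos [507.3 375.  177.5] psi 35.9 tilt 0.011 w 0.2 F [ 0.3  0.4 -0.1] q [ 0.62  0.48  1.66 -0.    0.99  1.56]
n=6 dist=128 dpsi=4
[[5.2, -6.8, 19.6, 0.0, -0.011, -0.012], [5.5, -6.7, 19.6, 0.0, 0.0, -0.012], [5.5, -6.7, 19.6, 0.0, 0.0, -0.012], [5.6, -6.6, 19.6, 0.0, 0.0, -0.012], [5.7, -6.5, 19.6, 0.0, 0.0, -0.012]]
[[5.8, -6.5, 19.6, 0.0, 0.0, -0.012]]
```

View pics/t40z.png

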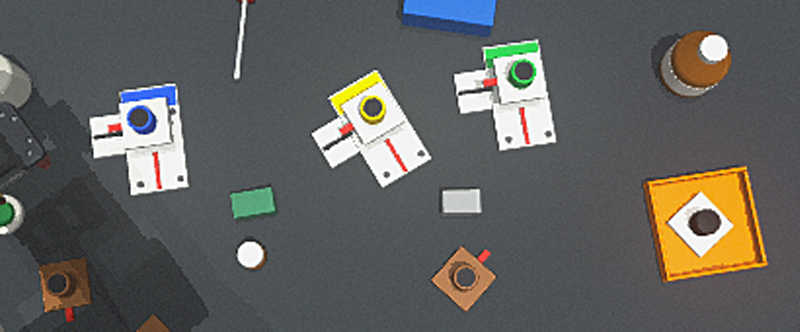

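Request:
move_arm([
  [5,-7,18,0,-0.011,-0.012],
  [5.5,-7,20,0,0,-0.012],
  [5.5,-7,20,0,0,-0.012],
  [5.5,-7,20,0,0,-0.012],
  [5.5,-6.5,20,0,0,-0.012],
])

```text
t: 58.1
ee_pos: [516.7, 413.6, 85.2]
orientation: [-2.965, -1.033, -0.019]
ft_force: [-0.2, 0.1, -0.3]
width: 0.6
```

Request:
move_arm([
  [6,-6,12,0,0,0],
  [0,0,0,0,0,0],
  [0,0,0,0,0,0],
])

```text
t: 58.35
ee_pos: [518.4, 418.2, 69.5]
orientation: [2.97, 1.022, 0.01]
ft_force: [0.0, 0.2, -0.1]
width: 0.5
```

```bash
python3 plan.py 509.5 427.3 30 40 15
```

```text
t58.35 pos [518.4 418.2  69.5] psi 38.0 tilt 0.007 w 0.5 F [ 0.   0.2 -0.1] q [ 0.66  0.67  1.62 -0.    0.85  1.57]
n=3 dist=42 dpsi=2
[[-0.6, -4.3, 13.2, 0.003, -0.006, -0.012], [-0.4, -4.2, 13.2, 0.0, 0.0, -0.012], [-0.4, -4.2, 13.2, 0.0, 0.0, -0.012]]
```

Request:
move_arm([
  [-0.5,-6,13,0.003,-0.006,-0.012],
  [-0.5,-5,13,0,0,-0.01],
  [-0.5,-3,10,0,0,0],
  [0,0,0,0,0,0],
  [0,0,0,0,0,0],
])

```text
t: 58.77
ee_pos: [509.9, 428.1, 33.5]
orientation: [-2.959, -1.052, -0.005]
ft_force: [0.1, 1.0, -0.5]
width: 0.5
```

```bash
python3 plan.py 509.5 427.3 24 40 15
```

```text
t58.77 pos [509.9 428.1  33.5] psi 39.1 tilt 0.003 w 0.5 F [ 0.1  1.  -0.5] q [0.68 0.72 1.62 0.   0.8  1.57]
n=1 dist=10 dpsi=1
[[-0.8, 0.4, 9.5, 0.0, -0.003, -0.015]]
```

Request:
move_arm([
  [0,0,9,0,0,0],
  [0,0,3,0,0,0],
  [0,0,2,0,0,0],
])

```text
t: 59.02
ee_pos: [510.2, 428.6, 19.5]
orientation: [-2.958, -1.052, -0.007]
ft_force: [0.3, -0.7, 4.0]
width: 0.6
```

Request:
move_arm([
  [0,0,1.5,0,0,0],
])

```text
t: 59.1
ee_pos: [510.2, 428.6, 17.9]
orientation: [-2.958, -1.052, -0.007]
ft_force: [-1.7, -0.4, 3.8]
width: 0.0
```

Request:
move_arm([
  [0,0,1.5,0,0,0],
])

```text
t: 59.18
ee_pos: [510.2, 428.6, 16.6]
orientation: [-2.958, -1.052, -0.007]
ft_force: [-1.9, -1.0, 4.7]
width: 0.6
```

Request:
move_arm([
  [0,0,1.5,0,0,0],
])

```text
t: 59.27
ee_pos: [510.3, 428.7, 16.1]
orientation: [-2.958, -1.052, -0.007]
ft_force: [-6.1, -3.1, 19.9]
width: 0.5
```

Bottomed out (20 N at z = 16.1). Hold briefly, then retreat.

Request:
move_arm([
  [0,0,0,0,0,0],
  [0,0,0,0,0,0],
])

```text
t: 59.43
ee_pos: [510.2, 428.6, 17.4]
orientation: [-2.959, -1.052, -0.006]
ft_force: [-1.9, -1.1, 4.8]
width: 0.2
```

Request:
move_arm([
  [0,0,-5,0,0,0],
  [0,0,-12,0,0,0],
  [0,0,-20,0,0,0],
  [0,0,-25,0,0,0],
  [0,0,-25,0,0,0],
])

```text
t: 59.85
ee_pos: [507.6, 426.2, 103.7]
orientation: [2.959, 1.052, -0.006]
ft_force: [-0.6, 0.1, 0.0]
width: 0.4
```

Request:
move_arm([
  [-10,-10,-10,0,0,0],
  [-10,-10,-5,0,0,0],
  [0,0,0,0,0,0],
  [0,0,0,0,0,0],
  [0,0,0,0,0,0],
])

```text
t: 60.27
ee_pos: [481.5, 431.6, 128.0]
orientation: [-2.958, -1.051, -0.012]
ft_force: [0.0, -0.0, 0.6]
width: 0.3
```

```bash
python3 check.py t41 black; python3 mv.py 0 0 0; python3 - <<'E'
from meas import *
d=dict(np.load('pics/t41.npz')); P=cloud(d);M=masks(d)
print('ref',holder(d,(451,235),5))
q=P[blob(M['orange'],(452,235),200)[0]]; rim=q[(q[:,2]>17)&(q[:,2]<28)][:,:2].astype(np.float32); print('rim',cv2.minAreaRect(rim))
g=grab('wrist','w41')
E
```

```text
blue {'off': array([-1.5,  5.7]), 'koff': array([-0.8,  0.2]), 'size': array([56.4, 65. ]), 'knobz': 78.2, 'nk': 135, 'nred': 18, 'ptr_err': -1.4, 'edge_err': 0.0, 'ptrdist': 31.5}
green {'off': array([-1.1,  1.7]), 'koff': array([-0.8,  2.5]), 'size': array([56.5, 55.5]), 'knobz': 77.9, 'nk': 131, 'nred': 23, 'ptr_err': -0.3, 'edge_err': 0.4, 'ptrdist': 35.6}
yellow {'off': array([0.2, 1.2]), 'koff': array([-0.3,  1.7]), 'size': array([55.8, 55.8]), 'knobz': 78.2, 'nk': 133, 'nred': 22, 'ptr_err': 0.3, 'edge_err': -0.9, 'ptrdist': 36.1}
t60.32 [481.6 431.5 127.8] zax [ 0.006  0.005 -1.   ] yaz -50.9 F [-0.  -0.1  0.1] w 0.3 shift tool [-646.9   30.9  122.6]
ref {'knob': array([ 481.5, -407.4]), 'nk': 132, 'knobz': 42.6, 'plate': array([ 481.6, -406.9]), 'size': array([54.5, 54. ]), 'ang': 42.4, 'nred': 0}
rim ((481.87017822265625, -412.6926574707031), (119.14012145996094, 119.98981475830078), 7.804784297943115)
```

View pics/t41.png

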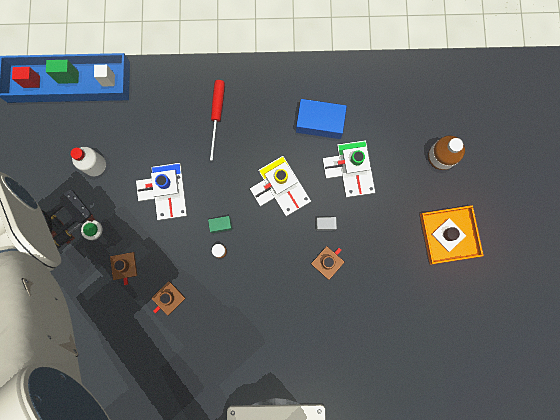

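View pics/w41.png

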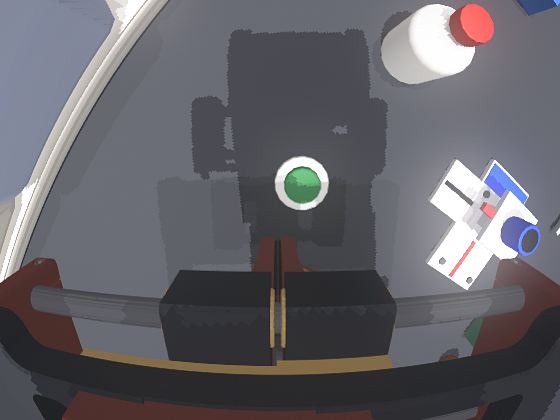

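```bash
python3 -c "
from workcell import ctrl
print(ctrl.get_obs()['qvel'].round(3)); print(ctrl.close_job())"
```

```text
[-0.005  0.008 -0.001  0.     0.001 -0.   ]
the job is handed in; nothing more can be done
None
```

The job is done and handed in at about 60 s of the 210 s. No verdict was reported.

**What I did**
- I laid the reference plate in the orange case.
- I set the blue, green and yellow holders on their own posts, pointers over the red lines.
- The green holder was found knocked off its post, leaning against it. I regripped it with the tool tilted, levelled it using the wrist camera, and set it back.
- I pushed the start button, turned all three holders a quarter turn onto the black lines, and pushed the button again.

**What the last checks showed**
- **Holders on black:** before the second push, the top camera put all three centred within about 3 mm, pointers within 0.5° of the black lines, knob tops at about 78 mm.
- **Reference:** it lies flat, knob up, about 6 mm from the case centre.
- **Bystanders and button:** in the last pictures the bystanders look unmoved and the button is released. The arm is clear of everything.

**Readings that disagreed**
- **First push:** it bottomed out at 57 N on the shut fingertips, harder than I meant. The wrist limit is 120 N and the 40 N limit is for the arm and gripper body. The second push was gentler, at 20 N.
- **Blue holder, last picture:** the plate outline read 65 mm long instead of 56, about 6 mm off centre. I put this down to stray white pixels, because its knob position had not changed and was within 1 mm of the post centre.

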